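Fit a die in its drawer and cam-lock the drawer into a noodle extruder

TASK

Set the extruder up for vermicelli: lay the brass die with the round holes fully down into the window of the die drawer where that lies on the bench, then take up drawer and die as one and slide them nose first along the slideway into the extruder head, up against the rubber seal. Then turn the red cam lever clockwise through its half turn, so that its hook draws the drawer's bolt in and pulls the drawer tight home, the die still flat in its window. Leave the steel ribbon die and everything else on the bench where they stand.

Things in the scene. Friction and masses are not known exactly. Their poses are not given: they have to be found in the camera images.
- press: Stainless bench noodle extruder, fixed. Origin on the bench under the barrel axis; +x horizontal, the way the drawer slides in; z up. In its frame (mm): die head x -50 to 50, y +-58, z 100 to 155, with a tunnel through it 87 wide, 27 high; barrel radius 43 above it, to z 263; white drive column x -46 to 16, y -87 to -143, 247 high. Headed about a quarter turn left of the robot's x.
- drawer_home (a point): Point of the press on the slideway floor (100 mm over the bench), on the barrel axis: the drawer's origin lies here when the drawer is fully home. Axes as press.
- slide_mouth (a point): Point of the press: middle of the open end of the slideway, on its floor, 140 mm before drawer_home. Floor flat from here to 140 mm past home. Side guides 7 mm high, 87 mm apart (drawer plate 84: 1.5 mm play a side) from 128 mm before home on, flared a few mm wider at the mouth. Axes as press.
- tray_lip (a point): Point of the press: lower front edge of the stainless feed tray, 105 mm before the barrel axis, 263 mm over the bench. The tray (151 long, to 46 mm past the barrel axis; 150 wide; top at 297 mm) overhangs the pull grip of the drawer at home: a gripper pointing straight down does not fit; lean its body back some 40 degrees, away from the head.
- seal (a joint): Sprung black rubber seal round the tunnel's mouth: metres squeezed in, 0 free. The drawer's flange meets it 5 mm before home; at home it reads 0.005 and pushes back with about 10 N (2 N/mm); it stops at 0.0058.
- cam (a joint): Red cam lock behind the head, vertical axis at point cam_axis: radians turned clockwise seen from above, 0 open, 3.14 locked (end stop). Stays where left (0.06 N m); some 5 N at the grip while it draws. Open (below 0.4) it lets the stud in; its hook catches the stud with the drawer within 8 mm of home, has drawn it home at about 2.2 rad and locks it over the rest.
- cam_axis (a point): Point of the press on the cam's axis, 100 mm past the barrel axis, 130 mm over the bench. Axes as press.
- cam_grip (a point): On the cam: working point of the upright round red grip on the end of the steel lever, 65 mm from the cam's axis, 162 mm over the bench. Grip diameter 18, from 134 mm (top of the flat lever) to 184 mm over the bench. With the cam at 0 the lever points 90 degrees left (anticlockwise) of the press's +x; locked, 90 degrees right, passing +x.
- drawer: Loose aluminium die drawer, 0.15 kg (0.8 to 1.25 times), flat on the bench. Origin on its underside at the window's centre; +x to its nose, z up. Plate x -56 to 42, 84 wide, 12 thick; front flange x -62 to -56, 112 wide, z 9 to 43; nose tongue x 42 to 87, 24 wide, 8 thick.
- drawer_seat (a point): Point of the drawer: centre of the ledge in its window, 4 mm above the underside. The window is 49 (along drawer x) by 37 mm and 8 mm deep from the plate's top. Axes as drawer.
- drawer_grip (a point): Point of the drawer: where to take the black pull grip, 87 mm behind the drawer's origin, 30 mm above its underside. Grip block x -102 to -62, 14 wide (y), z 13 to 43 in the drawer. Axes as drawer.
- bolt_stud (a point): Point of the drawer: top of the upright bolt stud (diameter 8) on the nose tongue, 81 mm ahead of the drawer's origin, 24 mm above its underside.
- die: Brass vermicelli die, loose, 0.12 kg (0.8 to 1.25 times): block 46 (x) by 34 (y) by 18 mm with round holes in its top. Origin at the centre of its underside, z up. Seated, its long side lies along the drawer's x, its underside 4 mm above the drawer's, its top 10 mm proud of the plate; either way round fits.
- ribbon_die: Steel-grey ribbon die with three long slots, size as the brass die. To be left alone.
- noodles_a: Hank of dried noodles, diameter 82, 50 high. Origin under its centre. To be left alone.
- noodles_b: Another such hank of dried noodles. To be left alone.
- brush: Die brush, 160 long, lying flat on the bench. To be left alone.
- oil: Amber oil bottle, diameter 52, 150 high. Origin under its centre. To be left alone.
- bowl: Steel bowl, diameter 120, 55 high. Origin under its centre. To be left alone.
- offcuts: Small aluminium tray 110 by 90 by 30. Origin under its centre. To be left alone.
Mind the look-alikes: they are no part of the job. Of the things shaped like the die, the brass one is meant.

How it is judged:
By the outcome, as a careful person would: the job done as asked, in the order asked, and still so for the second after the job is handed in, with the robot touching nothing.
It also fails if it takes over 72 s, if anything falls off the work surface, if the arm or the gripper's body presses on something with over 40 N, if the wrist force passes 120 N, or if a joint passes its speed limit or range.

ROBOT

A 6-joint arm with a two-finger parallel gripper is mounted at the origin on the work surface. World frame = base frame: x ahead of the robot, y to its left, z up, the work surface at z = 0. Lengths are in m, angles in degrees, forces in N, time in s.
With the tool pointing down it reaches from about 0.375 to 0.9 m from the base axis. Payload 3.1 kg.
Tool frame: the origin (TCP) lies at the very end of the fingers, on their centre line; the grasp point (between the pads) lies 19 mm behind it; z points along the fingers, y is the direction in which the jaws open and shut (so a half turn about z gives the same grasp; the last joint's range is limited). The gripper opens to 87 mm and grips with 3 to 60 N. Pads are 19 mm wide; open, the fingers measure 117 mm over their backs; the gripper's body (75 mm by 190 mm) begins 51 mm behind the grasp point.
Start: joints at [-78.409, 30.224, 82.088, -0, 67.689, -10.227], TCP at [0.232, -0.58, 0.223] pointing down, gripper open.
Joint ranges: [-176.69, 176.69], [-43.24, 126.21], [12.49, 139.97], [-82, 262], [0, 151.66], [-163.58, 163.58]. Speed limits (degrees/s): [159.86, 159.86, 180, 180, 180, 180].

INTERFACE

Orientations are given as a 3x3 rotation matrix whose columns are the frame's x, y, z axes.
In Python, from rig import read_state, capture, hand_in gives the robot as it stands. The module is installed in compiled form; this text tells all that it offers.
- The arm moves only by the tool send_rows, never from a script. Its argument "moves" is one flat list of numbers, 7 for each row, row after row: the turn, a rotation vector about the world's x, y, z in degrees, then the shift along the world's x, y, z in cm, then the gripper's target within -1 to 1 (fully open at 1, half-way at 0, shut at -1). In form: [rx, ry, rz, tx, ty, tz, hand, rx, ry, rz, tx, ty, tz, hand, ...]. A call has 1 to 20 rows; each row shifts and turns the commanded pose from where the row before left it; what a row does not reach is not made up. A row lasts 1/10 s, in which the tool goes at most 50 mm and 8.59 degrees, less where a joint would pass 70% of its speed; a pose out of reach is approached as far as the arm can. A call with a gripper value outside its range is refused whole. The fingers move at their own pace and stop on an object; the grip force is fixed at half the most. Time passes only in rows, so rows that do not move let the fingers close. It gives the time, the measured TCP pose, the force and the opening at its end, in the units of the state.
- read_state(): the state, without advancing time (a new reading comes with each control period).
- capture(name): name is "scene" or "top" or "wrist"; returns a dict with "pixels" (420x560x3 uint8, red, green, blue), "vertical_fov" (degrees; the focal length in pixels is half the picture's height over the tangent of half this angle, whatever the lens; pixels are square), "cx", "cy" (the principal point, pixels), "rvec" (rotation vector, rad) and "tvec" (3), from world to camera coordinates, as OpenCV has them. Camera axes: x right, y down, z forward; pixel columns grow to the right and rows downward; lengths in m; the calibration is good to about 2 mm. A picture is of the moment at which its call begins. There is no depth.
- hand_in(): hands the job in, once; it reports no verdict.
The state is a dict: "time_s": time; "joint_positions": joint angles; "qvel": joint speeds; "tau": joint torques, N m; "position": TCP position; "tcp_rot": TCP orientation; "force": force on the tool from outside, world axes, zero at the start; "moment": the same for the moment, N m; "opening": opening from 0.0 (shut) to 1.0 (fully open).
Only numpy, scipy, OpenCV 4.12 (cv2) and the standard library are available. Lean on these libraries where they do the work, as an engineer would, in place of code of your own. Each camera call takes 0.05 s, during which the arm holds its last target.

## Working session

There is one attempt and no reset: what is moved stays moved. The work goes in short steps, Python scripts to look and compute and a tool call to move; the robot and the scene stay as the last step left them, time stands still between calls to the robot, and variables do not carry over. Pictures are saved under pics/ and viewed, and the job is handed in when it is done.

Besides the shell and the picture viewer there is one more tool, called after "Request:" as name(argument=value, ...), one argument or row to a line, values as JSON. send_rows: Moves the arm, as the interface text tells. Its arguments: {"type":"object","properties":{"moves":{"type":"array","items":{"type":"number"}}},"required":["moves"]}

```bash
mkdir -p pics; cat > h.py <<'E'
import numpy as np, cv2, pickle
from rig import read_state, capture
def snap(name,fn):
    c=capture(name); cv2.imwrite('pics/'+fn+'.png',c['pixels'][:,:,::-1]); pickle.dump(c,open('pics/'+fn+'.pkl','wb')); return c
def load(fn): return pickle.load(open('pics/'+fn+'.pkl','rb'))
def KRT(c):
    f=210/np.tan(np.radians(c['vertical_fov'])/2)
    K=np.array([[f,0,c['cx']],[0,f,c['cy']],[0,0,1]]); R=cv2.Rodrigues(np.array(c['rvec'],float))[0]
    return K,R,np.array(c['tvec'],float).ravel()
def ray(c,u,v):
    K,R,t=KRT(c); d=R.T@np.linalg.inv(K)@np.array([u,v,1.]); return -R.T@t,d/np.linalg.norm(d)
def onz(c,u,v,z):
    o,d=ray(c,u,v); return o+d*(z-o[2])/d[2]
def proj(c,P):
    K,R,t=KRT(c); p=K@(R@np.asarray(P,float)+t); return p[:2]/p[2]
E
python3 - <<'E'
from h import *
for n in('scene','top','wrist'):
    c=snap(n,n+'0'); K,R,t=KRT(c); print(n,c['vertical_fov'],c['cx'],c['cy'],-R.T@t, R[2])
s=read_state(); print(s)
E
```

```text
scene 45.90693908114166 287.0499803406547 207.84646056351767 [1.11904098 0.66967225 1.25000531] [-0.43029051 -0.48245184 -0.76294842]
top 55.577575800220565 281.35520063288635 207.03204759767996 [0.41662158 0.00182548 1.23643734] [ 0.11542337  0.01107991 -0.99325459]
wrist 69.7978095061095 284.5657640817941 212.48353260077042 [ 0.30717467 -0.55024956  0.38395455] [-0.26996575 -0.1059679  -0.95702105]
{'time_s': 0.15, 'joint_positions': array([-7.84069472e+01,  3.02679793e+01,  8.21408823e+01,  1.77838724e-03,
        6.76900246e+01, -1.02263097e+01]), 'qvel': array([ 0.01741224, -0.11962895, -0.16096563,  0.04385415,  0.07739878,
        0.03537517]), 'tau': array([ 1.54117824e-03, -4.40431237e+01, -1.76842564e+01,  6.33213599e-02,
        5.52356278e-02, -9.82558504e-05]), 'position': array([ 0.23222881, -0.57963265,  0.2217755 ]), 'tcp_rot': array([[ 9.28364716e-01,  3.71670354e-01, -3.18703934e-04],
       [ 3.71670340e-01, -9.28363226e-01,  1.69645189e-03],
       [ 3.34647864e-04, -1.69337888e-03, -9.99998510e-01]]), 'force': array([-0.04814549,  0.26459034,  0.06633453]), 'moment': array([0.00127189, 0.02227077, 0.0094215 ]), 'opening': 1.000808348803385}
```

View pics/scene0.png

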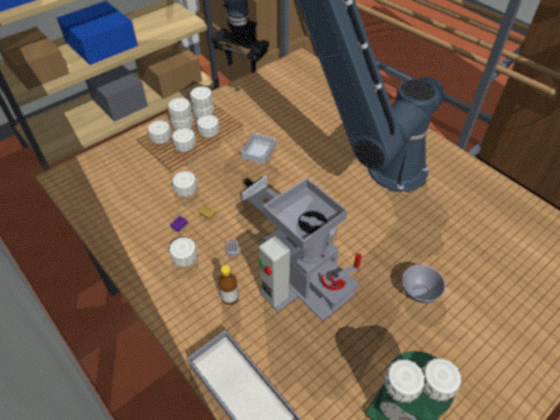

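View pics/top0.png

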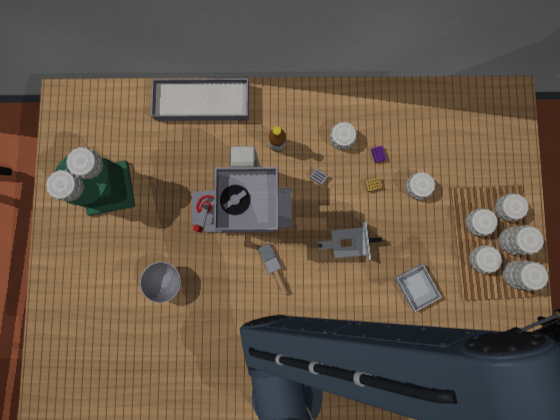

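View pics/wrist0.png

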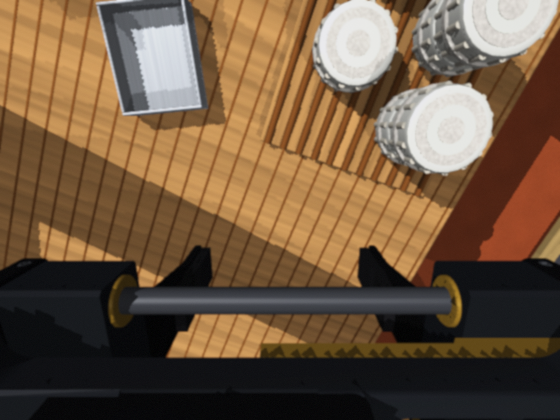

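```bash
python3 - <<'E'
from h import *
c=load('top0'); im=c['pixels'][:,:,::-1]
cv2.imwrite('pics/a.png',cv2.resize(im[130:280,180:400],None,fx=3.6,fy=3.6,interpolation=cv2.INTER_CUBIC))
s=load('scene0')['pixels'][:,:,::-1]
cv2.imwrite('pics/b.png',cv2.resize(s[160:330,150:390],None,fx=3.3,fy=3.3,interpolation=cv2.INTER_CUBIC))
for n,p,z in (('brass',(374,185),.018),('ribbon',(319,177),.018),('purple',(378,155),.018),('drawer',(348,243),.012),('flangeL',(366,225),.043),('flangeR',(368,259),.043),('stud',(320,245),.024),('camgrip',(197,229),.184),('bowl',(161,283),.03)):
    print(n,onz(c,*p,z).round(3))
E
```

```text
brass [ 0.626 -0.271  0.018]
ribbon [ 0.652 -0.101  0.018]
purple [ 0.721 -0.286  0.018]
drawer [ 0.448 -0.188  0.012]
flangeL [ 0.501 -0.238  0.043]
flangeR [ 0.4   -0.241  0.043]
stud [ 0.442 -0.101  0.024]
camgrip [0.481 0.237 0.184]
bowl [0.329 0.376 0.03 ]
```

View pics/a.png

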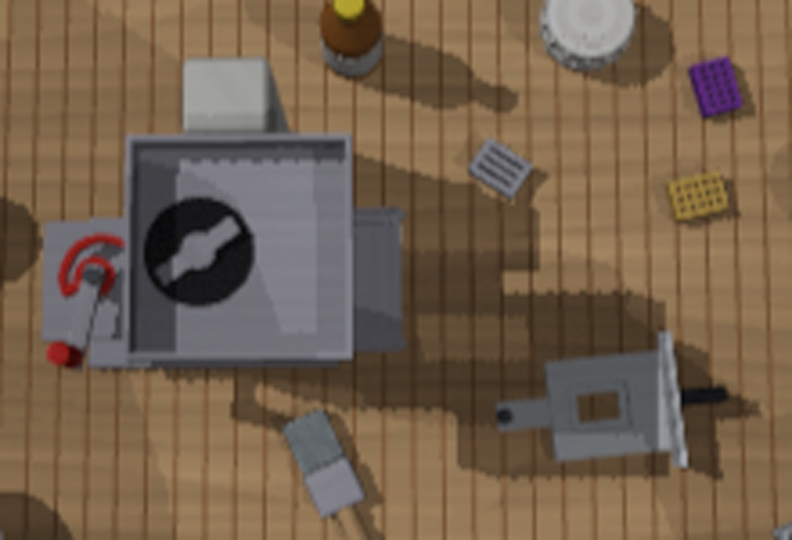

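View pics/b.png

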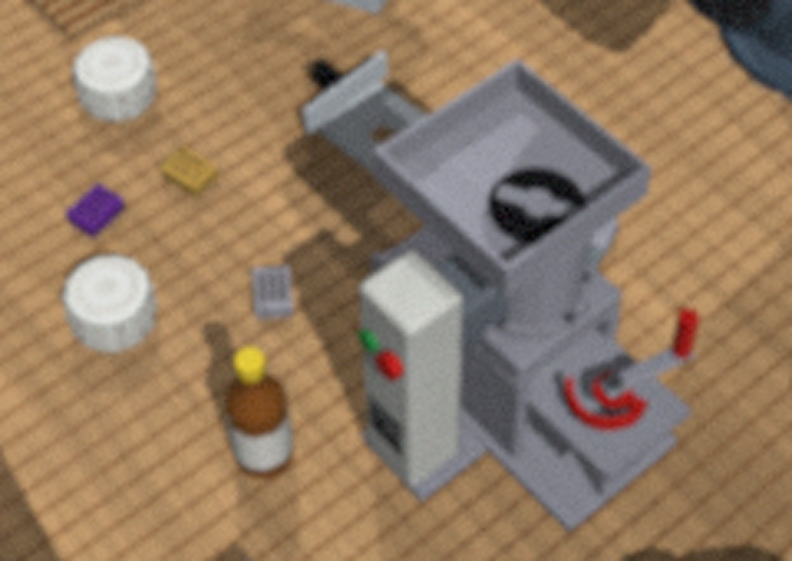

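```bash
python3 - <<'E'
from h import *
c=load('top0')
g=lambda p:(p[0]/3.6+180-.36,p[1]/3.6+130-.36)
C=[onz(c,*g(p),.297)[:2] for p in ((126,134),(352,134),(352,359),(127,361))]
C=np.array(C);print(C.round(4), C.mean(0))
for i in range(4): d=C[(i+1)%4]-C[i]; print(np.linalg.norm(d).round(4), np.degrees(np.arctan2(d[1],d[0])).round(2))
im=c['pixels'].astype(int)
hsv=cv2.cvtColor(c['pixels'],cv2.COLOR_RGB2HSV)
# brass
for nm,lo,hi,z,roi in (('brass',(18,110,60),(35,255,255),.018,(360,390,172,198)),('red',(0,150,80),(8,255,255),.184,(190,206,220,235))):
    m=cv2.inRange(hsv,lo,hi); k=np.zeros_like(m); x0,x1,y0,y1=roi; k[y0:y1,x0:x1]=m[y0:y1,x0:x1]
    pts=np.argwhere(k)[:,::-1].astype(np.float32); r=cv2.minAreaRect(pts); print(nm,len(pts),r)
    W=np.array([onz(c,*p,z)[:2] for p in cv2.boxPoints(r)]); print(W.round(4),W.mean(0))
K,R,t=KRT(load('wrist0')); s=read_state(); T=np.array(s['tcp_rot']); 
cp=T.T@((-R.T@t)-s['position']); print('cam in tool',cp, T.T@R.T)
print(proj(load('wrist0'),s['position']))
E
```

```text
[[0.6235 0.1727]
 [0.6229 0.0216]
 [0.4728 0.0217]
 [0.4718 0.1693]] [0.54775247 0.09633858]
0.1511 -90.21
0.1502 180.0
0.1477 90.4
0.1518 1.29
brass 193 ((373.0882873535156, 183.85296630859375), (11.884245872497559, 16.249887466430664), 75.96376037597656)
[[ 0.6416 -0.2398]
 [ 0.6539 -0.2888]
 [ 0.6177 -0.2966]
 [ 0.6055 -0.2478]] [ 0.62966596 -0.26825445]
red 36 ((195.5, 228.0), (6.0, 5.0), 90.0)
[[0.4915 0.2479]
 [0.4915 0.2346]
 [0.4756 0.2343]
 [0.4756 0.2475]] [0.48357768 0.24110346]
cam in tool [ 0.08055219  0.00030235 -0.16215285] [[ 5.53476248e-04 -9.56925799e-01 -2.90332066e-01]
 [ 9.99999709e-01  6.81839501e-04 -3.40967237e-04]
 [ 5.24240217e-04 -2.90331793e-01  9.56925898e-01]]
[284.12416815 263.06983957]
```

```bash
python3 - <<'E'
import numpy as np
from scipy.spatial.transform import Rotation as Ro
for lean in (40,55):
  a=np.radians(lean)
  for sgn in (1,-1):
    z=np.array([0,np.sin(a),-np.cos(a)]); x=sgn*np.array([0,np.cos(a),np.sin(a)]); y=np.cross(z,x)
    T=Ro.from_matrix(np.c_[x,y,z])
    for j1,s in ((-11,100),(-11,120),(-30,110),(-30,130)):
        B=Ro.from_euler('ZY',[j1,s],degrees=True)
        e=(B.inv()*T*Ro.from_euler('Z',-90,degrees=True)).as_euler('ZYZ',degrees=True)
        print(lean,sgn,j1,s,e.round(1),(e+[180,0,180]).round(0))
E
```

```text
40 1 -11 100 [ 39.1  89.3 -14.8] [219.  89. 165.]
40 1 -11 120 [ 41.   73.9 -27.8] [221.  74. 152.]
40 1 -30 110 [ 33.9  92.3 -35.5] [214.  92. 145.]
40 1 -30 130 [ 35.1  75.7 -46.8] [215.  76. 133.]
40 -1 -11 100 [ 39.1  89.3 165.2] [219.  89. 345.]
40 -1 -11 120 [ 41.   73.9 152.2] [221.  74. 332.]
40 -1 -30 110 [ 33.9  92.3 144.5] [214.  92. 325.]
40 -1 -30 130 [ 35.1  75.7 133.2] [215.  76. 313.]
55 1 -11 100 [ 53.6  93.1 -14.5] [234.  93. 165.]
55 1 -11 120 [ 54.4  81.3 -30.7] [234.  81. 149.]
55 1 -30 110 [ 46.3 100.9 -34. ] [226. 101. 146.]
55 1 -30 130 [ 45.3  86.9 -48.4] [225.  87. 132.]
55 -1 -11 100 [ 53.6  93.1 165.5] [234.  93. 345.]
55 -1 -11 120 [ 54.4  81.3 149.3] [234.  81. 329.]
55 -1 -30 110 [ 46.3 100.9 146. ] [226. 101. 326.]
55 -1 -30 130 [ 45.3  86.9 131.6] [225.  87. 312.]
```

Request:
send_rows(
  moves=[0,0,8.2,3.6,3.0,0.8,1,0,0,8.2,3.6,3.0,0.8,1,0,0,8.2,3.6,3.0,0.8,1,0,0,8.2,3.6,3.0,0.8,1,0,0,8.2,3.6,3.0,0.8,1,0,0,8.2,3.6,3.0,0.8,1,0,0,8.2,3.6,3.0,0.8,1,0,0,8.2,3.6,3.0,0.8,1,0,0,8.2,3.6,3.0,0.8,1,0,0,8.2,3.6,3.0,0.8,1,0,0,0,0,0,0,1,0,0,0,0,0,0,1],
)

```text
time_s: 1.35
position: [0.5926, -0.2791, 0.3021]
tcp_rot: [[-0.24, 0.971, -0.001], [0.971, 0.24, -0.0], [0.0, -0.001, -1.0]]
force: [-0.6, -0.7, -0.1]
opening: 1.002
```

```bash
python3 - <<'E'
from h import *
s=read_state(); print(s['time_s'],s['joint_positions'].round(2),s['position'].round(4),s['tcp_rot'].round(3))
snap('wrist','w1')
E
```

```text
1.35 [-3.495e+01  2.858e+01  7.184e+01 -4.000e-02  7.963e+01 -4.886e+01] [ 0.5926 -0.2791  0.3021] [[-0.24   0.971 -0.001]
 [ 0.971  0.24  -0.   ]
 [ 0.    -0.001 -1.   ]]
```

View pics/w1.png

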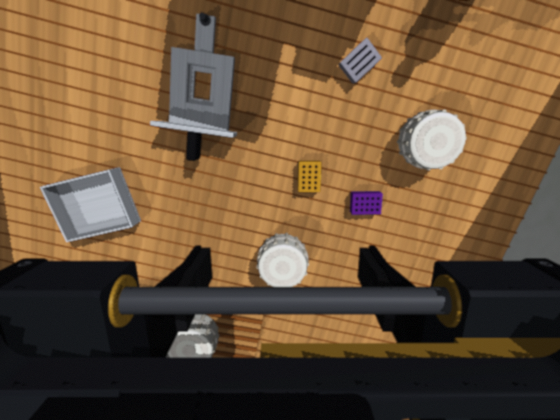

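```bash
cat > m.py <<'E'
from h import *
def rect(c,m,z,roi):
    k=np.zeros_like(m); x0,x1,y0,y1=roi; k[y0:y1,x0:x1]=m[y0:y1,x0:x1]
    k=cv2.morphologyEx(k,cv2.MORPH_CLOSE,np.ones((7,7),np.uint8))
    cs=max(cv2.findContours(k,0,cv2.CHAIN_APPROX_NONE)[0],key=cv2.contourArea)
    P=np.array([onz(c,*p,z)[:2] for p in cs[:,0]],np.float32)*1000
    r=cv2.minAreaRect(P); B=cv2.boxPoints(r)
    d=B-np.roll(B,1,0); i=np.argmax(np.linalg.norm(d,axis=1)); d=d[i]
    return r[0],r[1],np.degrees(np.arctan2(d[1],d[0])),len(cs)
E
python3 - <<'E'
from m import *
c=load('w1'); hsv=cv2.cvtColor(c['pixels'],cv2.COLOR_RGB2HSV); im=c['pixels'][:,:,::-1]
print(hsv[177,309],hsv[190,304],hsv[170,260])
m=cv2.inRange(hsv,(18,170,60),(30,255,255))
cv2.imwrite('pics/w1m.png',m)
print(rect(c,m,.018,(290,330,155,200)))
cv2.imwrite('pics/w1c.png',np.hstack([cv2.resize(im[0:180,130:260],None,fx=3.3,fy=3.3,interpolation=cv2.INTER_CUBIC),cv2.resize(im[140:230,290:390],(360,594)[0:1]+(594,),interpolation=cv2.INTER_CUBIC)]))
E
```

```text
[ 18 173  75] [ 20 201 185] [ 14 162 140]
((628.4628295898438, -269.3435363769531), (34.81277084350586, 48.57695007324219), np.float32(-76.89692), 102)
```

View pics/w1c.png

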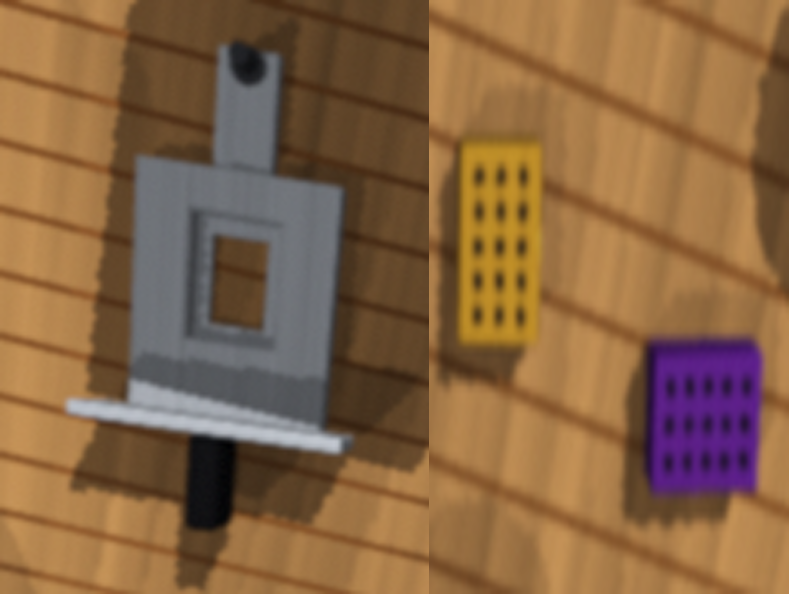

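View pics/w1m.png

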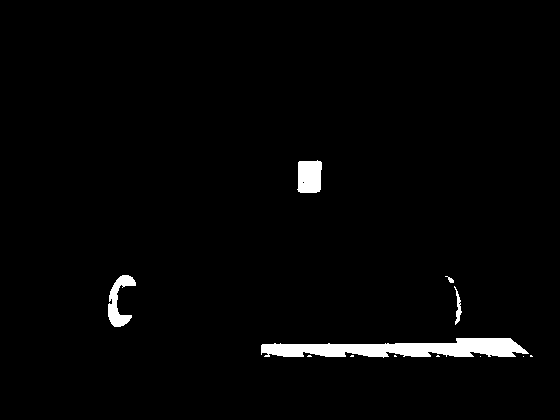

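Request:
send_rows(
  moves=[0,0,-0.2,0.9,0.25,-4.4,1,0,0,-0.2,0.9,0.25,-4.4,1,0,0,-0.2,0.9,0.25,-4.4,1,0,0,-0.2,0.9,0.25,-4.4,1,0,0,0,0,0,-4.4,1,0,0,0,0,0,0,1,0,0,0,0,0,0,1],
)

```text
time_s: 2.1
position: [0.6269, -0.2713, 0.0821]
tcp_rot: [[-0.223, 0.975, -0.002], [0.975, 0.223, 0.001], [0.002, -0.002, -1.0]]
force: [-0.2, -0.3, -0.2]
opening: 0.999
```

```bash
python3 - <<'E'
from m import *
c=snap('wrist','w2'); s=read_state(); print(s['position'].round(4),np.degrees(np.arctan2(s['tcp_rot'][1][0],s['tcp_rot'][0][0])))
hsv=cv2.cvtColor(c['pixels'],cv2.COLOR_RGB2HSV)
m=cv2.inRange(hsv,(17,165,60),(30,255,255)); cv2.imwrite('pics/w2m.png',m)
print(proj(c,[.6285,-.2693,.018]))
u,v=proj(c,[.6285,-.2693,.018]).astype(int)
print(rect(c,m,.018,(u-90,u+90,max(0,v-100),v+100)))
E
```

```text
[ 0.6285 -0.272   0.0842] 102.90101791533723
[286.43396458 224.09512985]
((628.47265625, -268.6909484863281), (34.59688949584961, 49.47329330444336), np.float32(102.93655), 193)
```

View pics/w2.png

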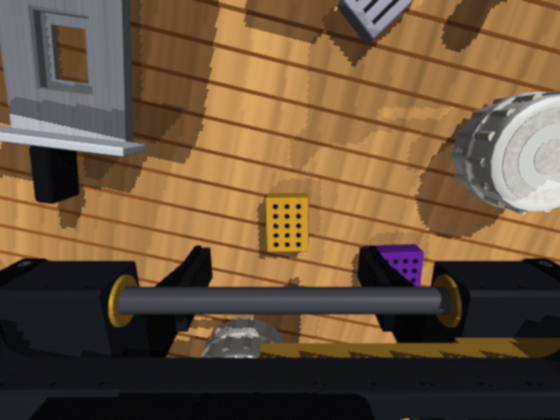

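View pics/w2m.png

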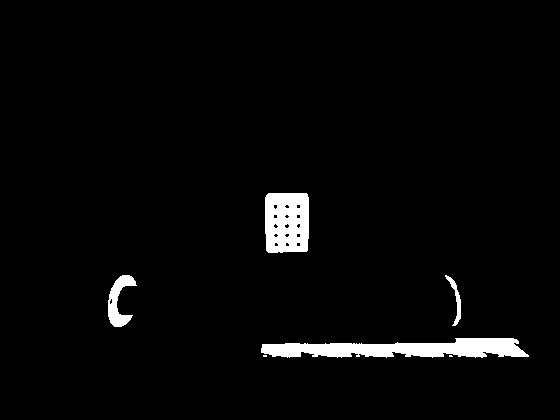

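```bash
cat >> m.py <<'E'
def holes(c,z,u,v,ru=35,rv=45,th=None):
    hsv=cv2.cvtColor(c['pixels'],cv2.COLOR_RGB2HSV)
    m=cv2.inRange(hsv,(16,150,60),(32,255,255)); k=np.zeros_like(m); u=int(u);v=int(v)
    k[v-rv:v+rv,u-ru:u+ru]=m[v-rv:v+rv,u-ru:u+ru]
    cs,h=cv2.findContours(k,cv2.RETR_CCOMP,cv2.CHAIN_APPROX_NONE)
    out=[]
    for q,hh in zip(cs,h[0]):
        if hh[3]>=0:
            x=q[:,0].mean(0); out.append(onz(c,*x,z)[:2]*1000)
    return np.array(out)
E
python3 - <<'E'
from m import *
c=load('w2')
H=holes(c,.018,286,224); print(len(H),H.mean(0)); r=cv2.minAreaRect(H.astype(np.float32)); print(r, cv2.boxPoints(r).mean(0))
E
```

```text
15 [ 628.9494816  -270.39635973]
((628.9114990234375, -270.3548583984375), (18.28032112121582, 32.22822952270508), 13.309799194335938) [ 628.9115  -270.35486]
```

Request:
send_rows(
  moves=[0,0,0,0.05,0.15,-3.5,1,0,0,0,0,0,-3,1,0,0,0,0,0,-0.85,1,0,0,0,0,0,0,1,0,0,0,0,0,0,0],
)

```text
time_s: 2.65
position: [0.6304, -0.27, 0.0118]
tcp_rot: [[-0.225, 0.974, 0.004], [0.974, 0.225, -0.003], [-0.003, 0.003, -1.0]]
force: [1.1, -1.0, 0.4]
opening: 0.966
```

```bash
python3 - <<'E'
from m import *
c=snap('wrist','w3'); s=read_state(); print(s['time_s'],s['position'].round(4),s['opening'],s['force'])
E
```

```text
2.7 [ 0.6305 -0.27    0.0119] 0.9319620374605984 [0.68817144 0.36344888 0.83088649]
```

View pics/w3.png

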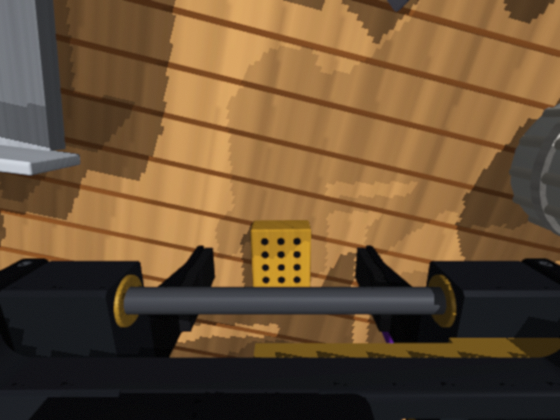

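Request:
send_rows(
  moves=[0,0,0,0,0,-0.25,0,0,0,0,0,0,0,-0.5,0,0,0,0,0,0,-1,0,0,0,0,0,0,-1,0,0,0,0,0,0,-1,0,0,0,0,0,0,-1,0,0,0,0,0,0,-1,0,0,0,0,0,0,-1],
)

```text
time_s: 3.5
position: [0.6287, -0.2686, 0.0065]
tcp_rot: [[-0.225, 0.974, -0.0], [0.974, 0.225, 0.0], [0.0, -0.0, -1.0]]
force: [-1.0, 0.3, -0.6]
opening: 0.387
```

Request:
send_rows(
  moves=[0,0,0,0,0,0,-1],
)

```text
time_s: 3.6
position: [0.6287, -0.2686, 0.0065]
tcp_rot: [[-0.225, 0.974, -0.0], [0.974, 0.225, 0.0], [0.0, -0.0, -1.0]]
force: [-0.3, -0.8, 0.5]
opening: 0.388
```

Request:
send_rows(
  moves=[0,0,0,0,0,0,-1],
)

```text
time_s: 3.7
position: [0.6287, -0.2687, 0.0065]
tcp_rot: [[-0.225, 0.974, -0.0], [0.974, 0.225, 0.0], [0.0, -0.0, -1.0]]
force: [0.2, -0.4, 0.5]
opening: 0.389
```

```bash
python3 - <<'E'
from m import *
c=snap('wrist','w4')
for i in range(3):
    s=read_state(); print(s['time_s'],s['position'].round(4),s['joint_positions'].round(3),s['opening'],s['force'])
E
```

```text
3.75 [ 0.6287 -0.2686  0.0065] [-3.2479e+01  4.9950e+01  8.0407e+01 -2.0000e-03  4.9659e+01 -4.5496e+01] 0.3915077757687682 [-1.07718266  0.64504549  0.22862487]
3.75 [ 0.6287 -0.2686  0.0065] [-3.2479e+01  4.9950e+01  8.0407e+01 -2.0000e-03  4.9659e+01 -4.5496e+01] 0.3915077757687682 [-1.07718266  0.64504549  0.22862487]
3.75 [ 0.6287 -0.2686  0.0065] [-3.2479e+01  4.9950e+01  8.0407e+01 -2.0000e-03  4.9659e+01 -4.5496e+01] 0.3915077757687682 [-1.07718266  0.64504549  0.22862487]
```

View pics/w4.png

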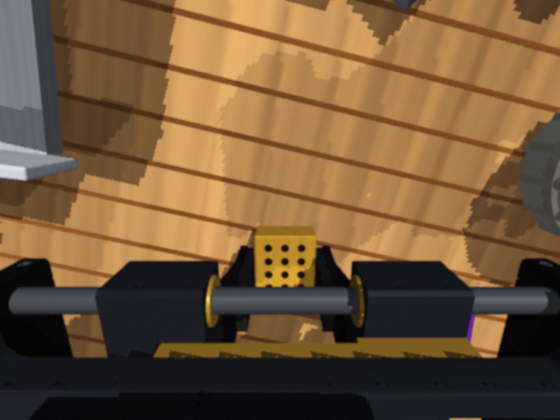

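Request:
send_rows(
  moves=[0,0,0,0,0,0,0,0,0,0,0,0,0.35,0,0,0,0,0,0,0,0,0,0,0,0,0,0,-0.5,0,0,0,0,0,0,-1,0,0,0,0,0,0,-1,0,0,0,0,0,0,-1,0,0,0,0,0,0,-1],
)

```text
time_s: 4.55
position: [0.6288, -0.2687, 0.0101]
tcp_rot: [[-0.225, 0.974, 0.0], [0.974, 0.225, -0.0], [-0.0, 0.0, -1.0]]
force: [-0.4, -0.5, 1.1]
opening: 0.386
```

```bash
python3 - <<'E'
from m import *
s=read_state(); print(s['time_s'],s['position'].round(4),s['opening'])
# drawer from w1
c=load('w1'); K,R,t=KRT(c)
# crop px -> image: x/3.3+130-.35
g=lambda p:(p[0]/3.3+130-.35,p[1]/3.3-.35)
for n,p,z in (('stud',(247,62),.024),('wTL',(190,208),.012),('wTR',(281,221),.012),('wBR',(272,348),.012),('wBL',(186,337),.012),('pTL',(136,155),.012),('pTR',(343,185),.012),('fl',(67,402),.043),('fr',(350,438),.043)):
    print(n,(onz(c,*g(p),z)[:2]*1000).round(1))
E
```

```text
4.55 [ 0.6288 -0.2687  0.0101] 0.3855680663949192
stud [ 444.4 -104.4]
wTL [ 426.8 -159.6]
wTR [ 464.1 -155.3]
wBR [ 469.1 -205.3]
wBL [ 432.6 -209.8]
pTL [ 402.4 -145.4]
pTR [ 486.5 -135.9]
fl [ 399.1 -245.5]
fr [ 513.4 -231.7]
```

Request:
send_rows(
  moves=[0,0,0,0,0,3,-1,0,0,0,0,0,4,-1,0,0,-1.4,-3.6,1.76,0,-1,0,0,-1.4,-3.6,1.76,0,-1,0,0,-1.4,-3.6,1.76,0,-1,0,0,-1.4,-3.6,1.76,0,-1,0,0,-1.3,-3.7,1.76,0,-1,0,0,0,0,0,0,-1,0,0,0,0,0,0,-1,0,0,0,0,0,0,-1,0,0,0,0,0,0,-1],
)

```text
time_s: 5.65
position: [0.4495, -0.1819, 0.0801]
tcp_rot: [[-0.107, 0.994, 0.002], [0.994, 0.107, -0.001], [-0.002, 0.002, -1.0]]
force: [-0.1, 0.1, -2.1]
opening: 0.382
```

```bash
python3 - <<'E'
from m import *
c=snap('wrist','w5'); s=read_state(); print(s['time_s'],s['position'].round(4),s['opening'],np.degrees(np.arctan2(s['tcp_rot'][1][0],s['tcp_rot'][0][0])))
im=c['pixels'][:,:,::-1]
cv2.imwrite('pics/w5c.png',cv2.resize(im[60:320,150:420],None,fx=2.3,fy=2.3,interpolation=cv2.INTER_CUBIC))
E
```

```text
5.7 [ 0.4492 -0.1817  0.0801] 0.3870070227016607 96.11813992168373
```

View pics/w5c.png

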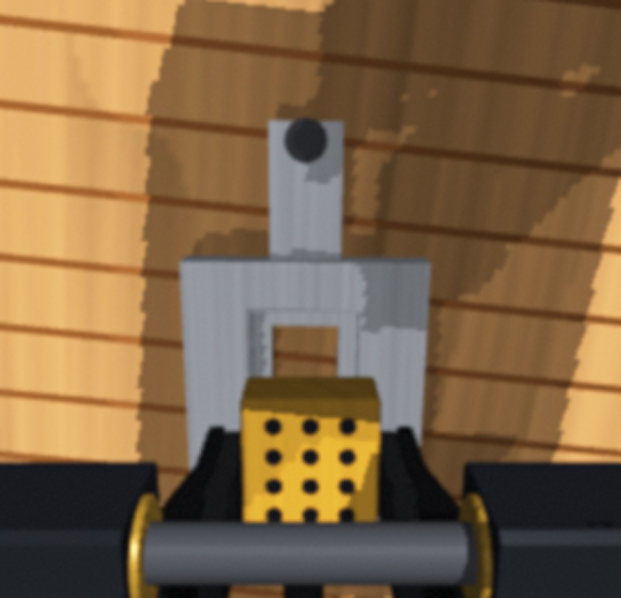

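```bash
python3 - <<'E'
from m import *
c=load('w5'); s=read_state(); T=np.array(s['tcp_rot']); p=s['position']
g=lambda q:(q[0]/2.3+150-.28,q[1]/2.3+60-.28)
def tl(P): return (T.T@(P-p)*1000).round(1)[:2]
for n,q,z in (('pL',(180,260),.012),('pR',(430,259),.012),('wL',(247,308),.012),('wR',(363,308),.012),('tongueL',(268,121),.008),('tongueR',(344,121),.008),('stud',(306,139),.024),('dieTL',(243,408),.088),('dieTR',(380,406),.088),('h1',(273,427),.088),('h3',(347,427),.088),('h7',(273,487),.088),('h9',(347,487),.088)):
    P=onz(c,*g(q),z); print(n,(P[:2]*1000).round(1),'tool',tl(P))
E
```

```text
pL [ 402.6 -144.9] tool [ 41.7 -42.6]
pR [ 485.6 -135.6] tool [42. 41.]
wL [ 426.1 -158.9] tool [ 25.2 -20.6]
wR [ 465.5 -154.7] tool [25.2 19. ]
tongueL [427.6 -97.7] tool [ 85.9 -12.7]
tongueR [451.9 -95.1] tool [85.9 11.8]
stud [ 440.4 -101.9] tool [80.3 -0.4]
dieTL [ 432.1 -164.7] tool [ 18.8 -15.2]
dieTR [ 464.6 -160.7] tool [19.2 17.5]
h1 [ 439.7 -168.8] tool [13.8 -8.1]
h3 [ 457.4 -166.9] tool [13.8  9.7]
h7 [ 441.1 -184.8] tool [-2.3 -8.4]
h9 [ 459.4 -182.9] tool [-2.3 10. ]
```

Request:
send_rows(
  moves=[0,0,0,-0.17,0.2,-2.5,-1,0,0,0,0,0,-2.8,-1,0,0,0,0,0,0,-1,0,0,0,0,0,0,-1,0,0,0,0,0,0,-1],
)

```text
time_s: 6.2
position: [0.447, -0.1793, 0.0279]
tcp_rot: [[-0.107, 0.994, 0.002], [0.994, 0.107, -0.001], [-0.001, 0.001, -1.0]]
force: [-0.5, -0.8, -1.1]
opening: 0.381
```

```bash
python3 - <<'E'
from m import *
c=snap('wrist','w6'); s=read_state(); print(s['time_s'],s['position'].round(4),s['opening'],s['force'])
im=c['pixels'][:,:,::-1]
cv2.imwrite('pics/w6c.png',cv2.resize(im[60:320,150:420],None,fx=2.3,fy=2.3,interpolation=cv2.INTER_CUBIC))
E
```

```text
6.25 [ 0.447  -0.1793  0.0281] 0.38329503651404145 [ 0.35594591  0.39921981 -1.19274052]
```

View pics/w6c.png

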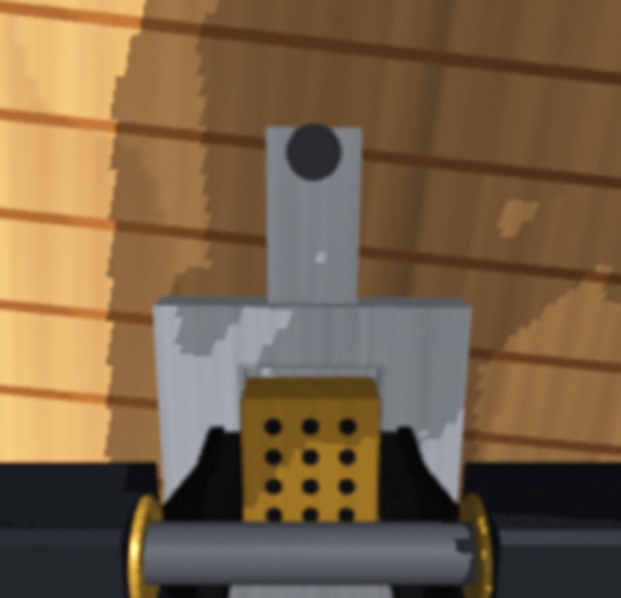

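```bash
python3 - <<'E'
from m import *
c=load('w6'); s=read_state(); T=np.array(s['tcp_rot']); p=s['position']
im=c['pixels'][:,:,::-1]
cv2.imwrite('pics/w6d.png',cv2.resize(im[190:290,205:365],None,fx=5,fy=5,interpolation=cv2.INTER_CUBIC))
g=lambda q:(q[0]/2.3+150-.28,q[1]/2.3+60-.28)
def tl(P): return (T.T@(P-p)*1000).round(1)[:2]
for n,q,z in (('pL',(153,306),.012),('pR',(471,306),.012),('wL',(240,367),.012),('wR',(384,367),.012),('tongueL',(266,128),.008),('tongueR',(362,128),.008),('stud',(314,152),.024),('dieBL',(246,379),.018),('dieBR',(376,379),.018),('dieTL',(243,408),.036),('dieTR',(380,406),.036),('h7',(273,487),.036),('h9',(347,487),.036)):
    P=onz(c,*g(q),z); print(n,(P[:2]*1000).round(1),'tool',tl(P))
E
```

```text
pL [ 402.4 -145.5] tool [ 38.4 -40.8]
pR [ 485.7 -136.5] tool [38.4 43. ]
wL [ 426.5 -159.9] tool [ 21.5 -18.4]
wR [ 465.2 -155.8] tool [21.5 20.6]
tongueL [427.8 -97.8] tool [ 83.1 -10.5]
tongueR [451.7 -95.2] tool [83.2 13.5]
stud [ 440.2 -102. ] tool [77.6  1.4]
dieBL [ 428.7 -161. ] tool [ 20.2 -16.3]
dieBR [ 462.7 -157.4] tool [20.1 17.9]
dieTL [ 429.6 -162. ] tool [ 19.1 -15.4]
dieTR [ 462.1 -158. ] tool [19.6 17.2]
h7 [ 438.7 -182.1] tool [-1.9 -8.6]
h9 [ 456.9 -180.1] tool [-1.9  9.7]
```

View pics/w6d.png

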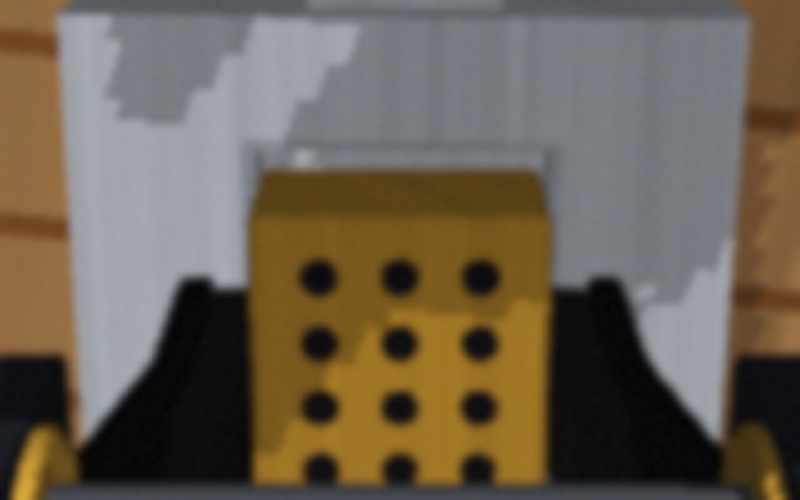

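Request:
send_rows(
  moves=[0,0,0,0.05,-0.05,-0.4,-1,0,0,0,0,0,-0.4,-1,0,0,0,0,0,0,-1,0,0,0,0,0,0,-1],
)

```text
time_s: 6.65
position: [0.4469, -0.1794, 0.0191]
tcp_rot: [[-0.106, 0.994, 0.0], [0.994, 0.106, -0.0], [-0.0, 0.0, -1.0]]
force: [0.5, -0.2, -1.2]
opening: 0.383
```

Request:
send_rows(
  moves=[0,0,0,0,0,-0.3,-1,0,0,0,0,0,-0.25,-1,0,0,0,0,0,0,-1,0,0,0,0,0,0,-1],
)

```text
time_s: 7.05
position: [0.4468, -0.1794, 0.014]
tcp_rot: [[-0.107, 0.994, 0.001], [0.994, 0.107, -0.001], [-0.001, 0.001, -1.0]]
force: [0.2, -1.4, 5.3]
opening: 0.388
```

```bash
python3 - <<'E'
from m import *
c=snap('wrist','w7'); s=read_state(); print(s['time_s'],s['position'].round(4),s['opening'],s['force'])
im=c['pixels'][:,:,::-1]
cv2.imwrite('pics/w7d.png',cv2.resize(im[190:290,205:365],None,fx=5,fy=5,interpolation=cv2.INTER_CUBIC))
E
```

```text
7.1 [ 0.4468 -0.1794  0.014 ] 0.38875632071904564 [-0.0933     -0.75167535  5.61844245]
```

View pics/w7d.png

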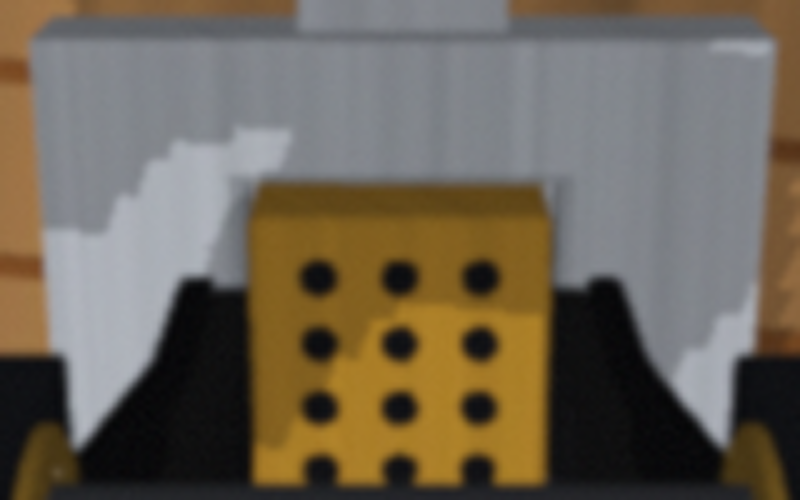

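Request:
send_rows(
  moves=[0,0,0,0,0,0,0.2,0,0,0,0,0,0,0.2,0,0,0,0,0,0,0.2,0,0,0,0,0,3,0.2,0,0,0,0,-1.5,5,0.2,0,0,0,0,-1.5,4,0.2,0,0,0,0,0,0,0.2,0,0,0,0,0,0,0.2],
)

```text
time_s: 7.9
position: [0.4467, -0.2088, 0.1321]
tcp_rot: [[-0.106, 0.994, 0.001], [0.994, 0.106, -0.001], [-0.001, 0.001, -1.0]]
force: [-0.8, 1.1, -0.5]
opening: 0.602
```

```bash
python3 - <<'E'
from m import *
c=snap('wrist','w8'); s=read_state(); print(s['time_s'],s['position'].round(4),s['opening'],s['force'])
im=c['pixels'][:,:,::-1]
cv2.imwrite('pics/w8d.png',cv2.resize(im[60:270,180:400],None,fx=2.8,fy=2.8,interpolation=cv2.INTER_CUBIC))
E
```

```text
7.95 [ 0.4458 -0.2078  0.1309] 0.5968182333078403 [-0.2649973   0.21601616 -1.31615736]
```

View pics/w8d.png

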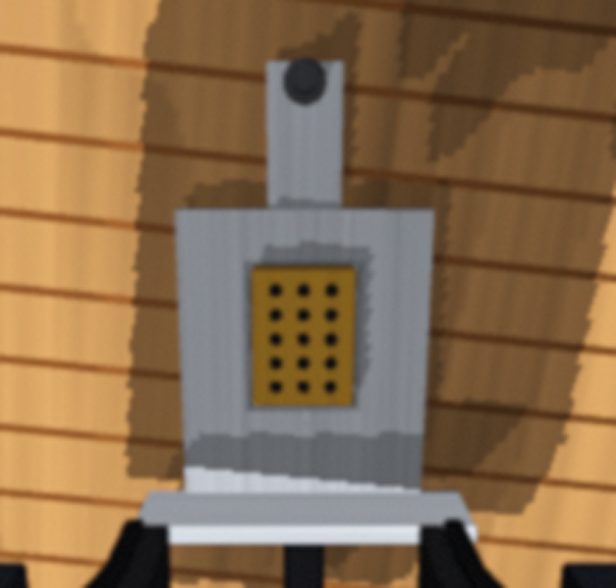

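Request:
send_rows(
  moves=[8.25,0.88,0,0.25,-1.7,0,0.2,8.25,0.88,0,0.25,-1.7,0,0.2,8.25,0.88,0,0.25,-1.7,0,0.2,8.25,0.88,0,0.25,-1.7,-1,0.2,8.25,0.88,0,0.25,-1.7,-1,0.2,8.25,0.88,0,0.25,-1.7,-1,0.2,0,0,0,0,0,0,0.2,0,0,0,0,0,0,0.2,0,0,0,0,0,0,0.2],
)

```text
time_s: 8.85
position: [0.4615, -0.3088, 0.1017]
tcp_rot: [[-0.069, 0.994, -0.082], [0.641, 0.107, 0.76], [0.765, -0.0, -0.645]]
force: [-1.5, 0.7, -0.0]
opening: 0.598
```

```bash
python3 - <<'E'
from m import *
c=snap('wrist','w9'); s=read_state(); print(s['time_s'],s['position'].round(4),s['opening'],s['joint_positions'].round(1)); print(s['tcp_rot'].round(3))
c=snap('scene','s9')
E
```

```text
8.9 [ 0.4618 -0.309   0.1028] 0.602223488411019 [-56.8  53.4  73.1  20.6  99.3 -68.3]
[[-0.07   0.994 -0.082]
 [ 0.642  0.108  0.759]
 [ 0.763  0.001 -0.646]]
```

View pics/w9.png

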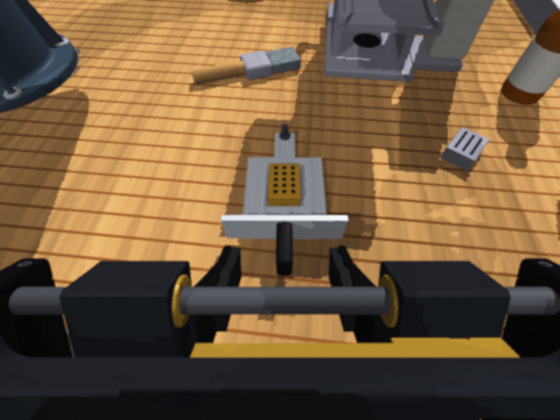

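View pics/s9.png

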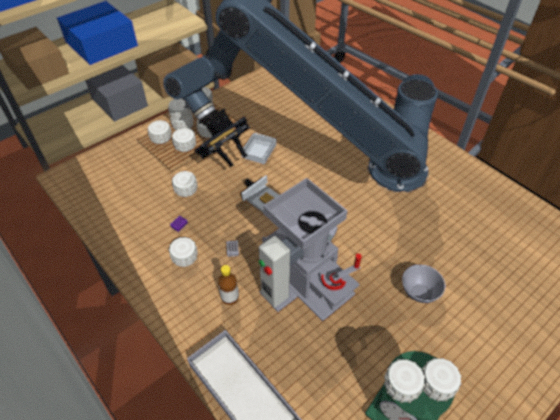

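```bash
python3 - <<'E'
from m import *
c=load('w9'); im=c['pixels'][:,:,::-1].copy()
o=np.array([.4471,-.182]); a=np.radians(96.1); d=np.array([np.cos(a),np.sin(a)]); n=np.array([-d[1],d[0]])
def W(x,y,z): q=o+d*x/1000+n*y/1000; return [q[0],q[1],z/1000]
for x,y,z in ((81,0,24),(42,42,12),(42,-42,12),(-62,56,43),(-62,-56,43),(-102,7,43),(-102,-7,43),(-23,0,22),(23,0,22)):
    u=proj(c,W(x,y,z)); print((x,y,z),u.round(1)); cv2.circle(im,tuple(int(round(k)) for k in u),2,(0,0,255),1)
cv2.imwrite('pics/w9c.png',cv2.resize(im[110:290,200:370],None,fx=3.3,fy=3.3,interpolation=cv2.INTER_CUBIC))
E
```

```text
(81, 0, 24) [283.7 125.5]
(42, 42, 12) [247.1 156.7]
(42, -42, 12) [320.1 156.9]
(-62, 56, 43) [219.2 219.6]
(-62, -56, 43) [347.1 219.9]
(-102, 7, 43) [274.2 262.2]
(-102, -7, 43) [291.6 262.2]
(-23, 0, 22) [283.4 197.6]
(23, 0, 22) [283.5 163.3]
```

View pics/w9c.png

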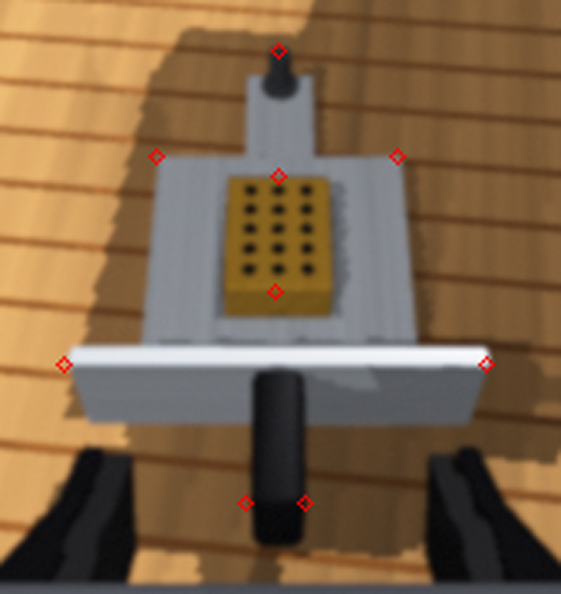

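Request:
send_rows(
  moves=[0,0,0,-0.05,0,-4,0.2,0,0,0,-0.25,2.3,-1.95,0.2,0,0,0,-0.2,1.8,-1.5,0.2,0,0,0,-0.1,1.2,-1.05,0.2,0,0,0,0,0,0,0.2,0,0,0,0,0,0,0.2],
)

```text
time_s: 9.55
position: [0.4565, -0.2578, 0.0183]
tcp_rot: [[-0.071, 0.994, -0.081], [0.644, 0.108, 0.757], [0.762, 0.002, -0.648]]
force: [0.1, -0.4, -0.1]
opening: 0.595
```

```bash
python3 - <<'E'
from m import *
c=snap('wrist','w10'); s=read_state(); print(s['time_s'],s['position'].round(4),s['opening'],s['force'])
E
```

```text
9.6 [ 0.4566 -0.2585  0.0182] 0.5995055376278114 [ 0.88794551 -0.10491681 -0.53509776]
```

View pics/w10.png

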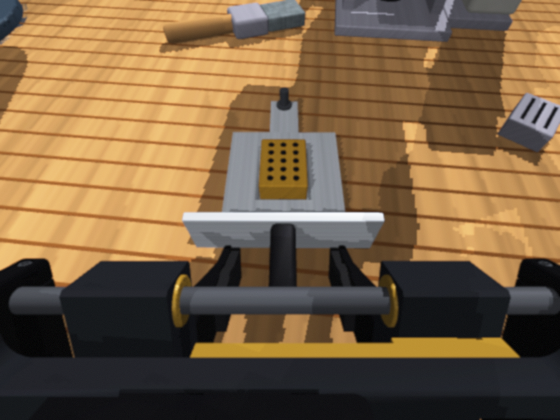

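Request:
send_rows(
  moves=[0,0,0,0,0,0,-0.2,0,0,0,0,0,0,-0.6,0,0,0,0,0,0,-1,0,0,0,0,0,0,-1,0,0,0,0,0,0,-1,0,0,0,0,0,0,-1,0,0,0,0,0,0,-1],
)

```text
time_s: 10.3
position: [0.4555, -0.2576, 0.0163]
tcp_rot: [[-0.069, 0.994, -0.081], [0.642, 0.106, 0.759], [0.764, 0.0, -0.646]]
force: [0.2, -0.2, 0.3]
opening: 0.153
```

Request:
send_rows(
  moves=[0,0,0,0,0,1.0,-1,0,0,0,0,0,2.0,-1,0,0,0,0,0,0,-1,0,0,0,0,0,0,-1],
)

```text
time_s: 10.7
position: [0.4559, -0.2582, 0.0463]
tcp_rot: [[-0.07, 0.994, -0.08], [0.644, 0.106, 0.757], [0.762, 0.001, -0.648]]
force: [0.1, -0.7, -2.9]
opening: 0.159
```

```bash
python3 - <<'E'
from m import *
c=snap('wrist','w11'); s=read_state(); print(s['time_s'],s['position'].round(4),s['opening'],s['force'],s['moment'])
snap('scene','s11')
im=load('s11')['pixels'][:,:,::-1]
cv2.imwrite('pics/s11c.png',cv2.resize(im[100:300,150:390],None,fx=3,fy=3,interpolation=cv2.INTER_CUBIC))
E
```

```text
10.75 [ 0.4556 -0.2578  0.0459] 0.15381718028529343 [ 0.27949381  0.03847796 -3.17293019] [-1.03150098 -0.2324838   0.01660692]
```

View pics/w11.png

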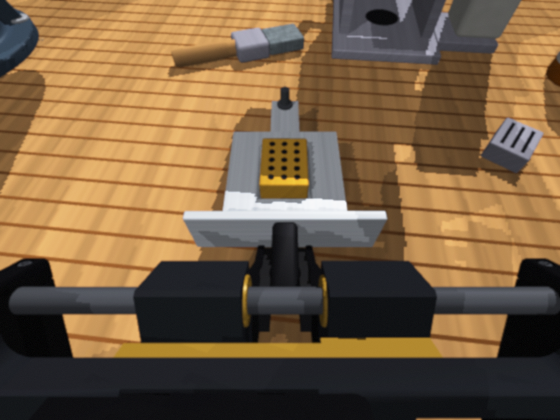

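View pics/s11c.png

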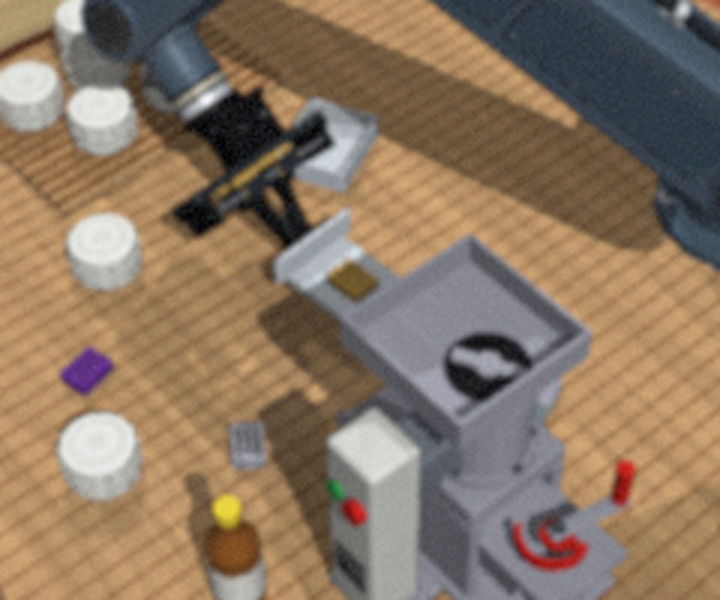

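Request:
send_rows(
  moves=[0,0,0,0,0,4,-1,0,0,-1,1.8,0,3,-1,0,0,-1.1,1.8,0,1.5,-1,0,0,-1.1,1.8,0,0.5,-1,0,0,-1.1,1.9,0,0,-1,0,0,-1,1.9,0,0,-1,0,0,0,0,0,0,-1,0,0,0,0,0,0,-1,0,0,0,0,0,0,-1],
)

```text
time_s: 11.7
position: [0.5465, -0.2573, 0.1358]
tcp_rot: [[-0.008, 1.0, -0.012], [0.645, 0.014, 0.764], [0.764, -0.002, -0.645]]
force: [-0.3, -0.5, -2.5]
opening: 0.162
```

```bash
python3 - <<'E'
from m import *
c=snap('wrist','w12'); s=read_state(); print(s['time_s'],s['position'].round(4),s['opening'],s['force'],s['tcp_rot'][:,1].round(4))
snap('top','t12'); snap('scene','s12')
im=c['pixels'][:,:,::-1]
cv2.imwrite('pics/w12c.png',cv2.resize(im[0:260,130:440],None,fx=2.3,fy=2.3,interpolation=cv2.INTER_CUBIC))
im=load('t12')['pixels'][:,:,::-1]
cv2.imwrite('pics/t12c.png',cv2.resize(im[140:270,180:400],None,fx=3.6,fy=3.6,interpolation=cv2.INTER_CUBIC))
E
```

```text
11.75 [ 0.5466 -0.2574  0.136 ] 0.153648730136336 [-0.13947211 -1.0162096  -2.52334692] [ 0.9999  0.014  -0.0012]
```

View pics/w12c.png

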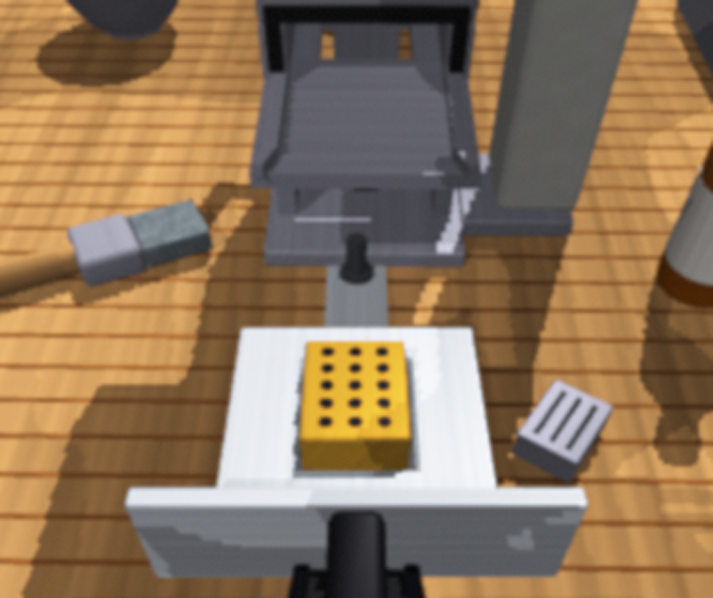

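View pics/t12c.png

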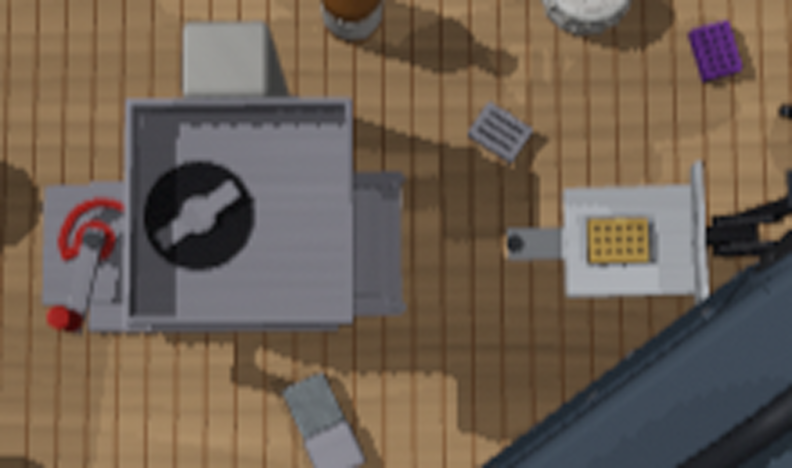

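```bash
python3 - <<'E'
from m import *
im=load('w12')['pixels'][:,:,::-1]
cv2.imwrite('pics/w12d.png',cv2.resize(im[0:110,230:350],None,fx=5.4,fy=5.4,interpolation=cv2.INTER_CUBIC))
E
```

```text
(no output)
```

View pics/w12d.png

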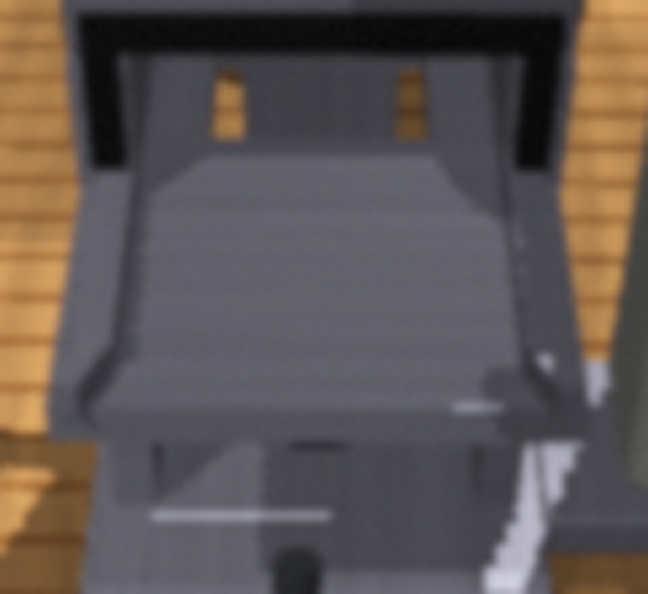

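```bash
python3 - <<'E'
from m import *
c=load('w12'); s=read_state(); p=s['position']
g=lambda q:(q[0]/5.4+230-.4,q[1]/5.4-.4)
P={}
for n,q,z in (('outLm',(50,402),.107),('outRm',(590,402),.107),('outLh',(84,180),.107),('outRh',(561,180),.107),('inLn',(120,350),.1),('inRn',(525,350),.1),('inLf',(140,185),.1),('inRf',(500,185),.1),('frontL',(52,438),.09),('frontR',(582,438),.09),('frontTopM',(320,408),.1),('sealL',(120,100),.115),('sealR',(518,100),.115)):
    P[n]=onz(c,*g(q),z)[:2]*1000; print(n,P[n].round(1))
for a,b in (('outLm','outRm'),('outLh','outRh'),('inLn','inRn'),('inLf','inRf')):
    print(a,'mid',((P[a]+P[b])/2).round(1),'dir',np.degrees(np.arctan2(*(P[b]-P[a])[::-1])).round(2), np.linalg.norm(P[b]-P[a]).round(1))
# drawer centre now
im=c['pixels'][:,:,::-1]
g2=lambda q:(q[0]/2.3+130-.28,q[1]/2.3-.28)
zu=p[2]-.0163; print('under',zu)
for n,q,z in (('pL',(240,328),.012),('pR',(473,328),.012),('stud',(357,242),.024),('h',(355,352),.022),('h',(357,421),.022),('flL',(127,490),.043),('flR',(585,490),.043)):
    print(n,(onz(c,*g2(q),zu+z)[:2]*1000).round(1))
E
```

```text
outLm [493.3 -22.8]
outRm [603.1 -21.3]
outLh [492.6  65. ]
outRh [603.7  66.5]
inLn [504.6   7.6]
inRn [592.6   8.8]
inLf [504.3  77. ]
inRf [590.8  78.2]
frontL [490.2  -9.3]
frontR [605.1  -7.7]
frontTopM [548.2 -13.1]
sealL [500.2  85.5]
sealR [594.   86.7]
outLm mid [548.2 -22.1] dir 0.8 109.9
outLh mid [548.1  65.7] dir 0.78 111.1
inLn mid [548.6   8.2] dir 0.79 88.0
inLf mid [547.6  77.6] dir 0.78 86.6
under 0.12002434984083461
pL [ 505.5 -154. ]
pR [ 585.7 -152.9]
stud [ 545.3 -123.2]
h [ 545.4 -174.4]
h [ 546.5 -202.2]
flL [ 492.1 -240.7]
flR [ 601.4 -239.1]
```

```bash
cat > pose.py <<'E'
from m import *
def pnp(c,obj,img,s):
    K,R,t=KRT(c)
    ok,rv,tv=cv2.solvePnP(np.array(obj,float)/1000,np.array(img,float),K,None,flags=cv2.SOLVEPNP_SQPNP)
    ok,rv,tv=cv2.solvePnP(np.array(obj,float)/1000,np.array(img,float),K,None,rv,tv,True)
    Rd=R.T@cv2.Rodrigues(rv)[0]; o=R.T@(tv.ravel()-t)
    pr=cv2.projectPoints(np.array(obj,float)/1000,rv,tv,K,None)[0][:,0]
    print('resid',np.abs(pr-img).max(0).round(2))
    print('origin',(o*1000).round(1),'yaw',np.degrees(np.arctan2(Rd[1,0],Rd[0,0])).round(2),'pitch up',np.degrees(np.arcsin(Rd[2,0])).round(2),'roll',np.degrees(np.arcsin(Rd[2,1])).round(2))
    return o,Rd
E
python3 - <<'E'
from pose import *
c=load('w12'); s=read_state()
g2=lambda q:(q[0]/2.3+130-.28,q[1]/2.3-.28)
obj=[(42,42,12),(42,-42,12),(-56,56,43),(-56,-56,43),(-62,56,43),(-62,-56,43),(16.1,0,22),(-16.1,0,22),(87,12,8),(87,-12,8)]
img=[g2(q) for q in ((240,328),(473,328),(131,489),(583,489),(127,505),(586,505),(355,352),(356,422),(329,263),(384,263))]
pnp(c,obj[:8],img[:8],s)
E
```

```text
resid [1.38 1.23]
origin [ 545.9 -182.9  111.1] yaw 90.93 pitch up -4.1 roll 0.12
```

Request:
send_rows(
  moves=[2.2,0,-0.3,0.07,0,-0.3,-1,2.3,0,-0.4,0.08,0,-0.4,-1,0,0,0,0,0,0,-1,0,0,0,0,0,0,-1,0,0,0,0,0,0,-1],
)

```text
time_s: 12.35
position: [0.5491, -0.2576, 0.1293]
tcp_rot: [[-0.002, 1.0, -0.001], [0.584, 0.002, 0.812], [0.812, 0.001, -0.584]]
force: [0.1, -0.1, -2.0]
opening: 0.157
```

```bash
python3 - <<'E'
from m import *
c=snap('wrist','w13'); s=read_state(); print(s['time_s'],s['position'].round(4),s['opening'],s['force'],s['tcp_rot'].round(4))
im=c['pixels'][:,:,::-1]
cv2.imwrite('pics/w13c.png',cv2.resize(im[0:260,160:420],None,fx=2.3*1.3,fy=2.3,interpolation=cv2.INTER_CUBIC))
cv2.imwrite('pics/w13d.png',cv2.resize(im[80:240,180:390],None,fx=3.7,fy=3.7,interpolation=cv2.INTER_CUBIC))
E
```

```text
12.4 [ 0.5492 -0.2576  0.1296] 0.15799031180688924 [ 0.40721852 -0.65488398 -1.70356265] [[-2.200e-03  1.000e+00 -8.000e-04]
 [ 5.839e-01  1.900e-03  8.118e-01]
 [ 8.118e-01  1.300e-03 -5.839e-01]]
```

View pics/w13d.png

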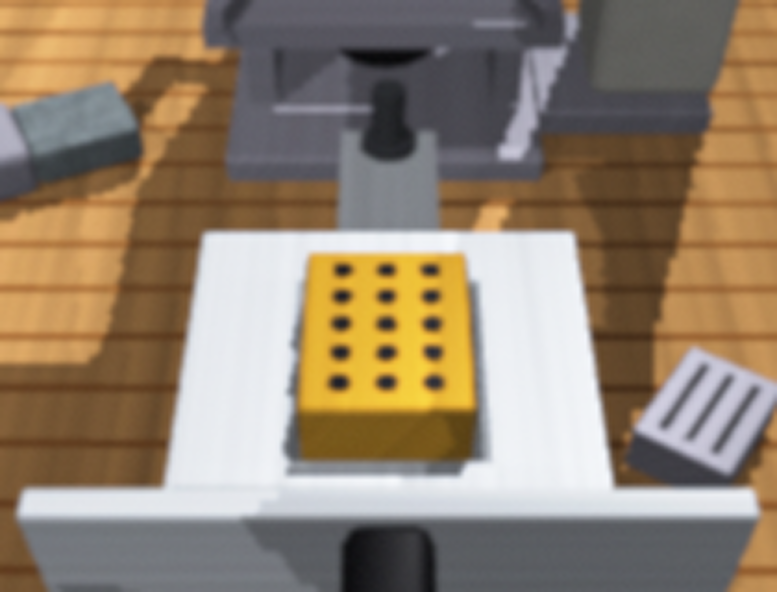

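```bash
python3 - <<'E'
from pose import *
c=load('w13'); s=read_state()
g2=lambda q:(q[0]/3.7+180-.36,q[1]/3.7+80-.36)
obj=[(42,42,12),(42,-42,12),(-56,56,43),(-56,-56,43),(-62,56,43),(-62,-56,43),(16.1,0,22),(-16.1,0,22),(16.1,8.9,22),(16.1,-8.9,22),(-16.1,8.9,22),(-16.1,-8.9,22),(-56,42,12),(-56,-42,12)]
img=[g2(q) for q in ((204,232),(575,232),(25,490),(752,490),(18,515),(757,515),(387,270),(387,382),(343,270),(431,270),(338,382),(434,382))]
o,R=pnp(c,obj[:12],img,s)
E
```

```text
resid [1.07 1.29]
origin [ 549.4 -181.2  110.6] yaw 90.09 pitch up 0.4 roll -0.17
```

Request:
send_rows(
  moves=[0,0,0,-0.06,1.5,-0.3,-1,0,0,0,-0.06,2.5,-0.3,-1,0,0,0,0,2.5,0,-1,0,0,0,0,2.5,0,-1,0,0,0,0,1.5,0,-1,0,0,0,0,0,0,-1,0,0,0,0,0,0,-1,0,0,0,0,0,0,-1],
)

```text
time_s: 13.2
position: [0.5485, -0.1541, 0.1234]
tcp_rot: [[-0.002, 1.0, 0.001], [0.585, 0.001, 0.811], [0.811, 0.002, -0.585]]
force: [-0.1, 0.1, -2.8]
opening: 0.162
```

```bash
python3 - <<'E'
from m import *
c=snap('wrist','w14'); s=read_state(); print(s['time_s'],s['position'].round(4),s['opening'],s['force'],s['tcp_rot'][:,1].round(4))
im=c['pixels'][:,:,::-1]
cv2.imwrite('pics/w14d.png',cv2.resize(im[30:240,180:390],None,fx=2.8,fy=2.8,interpolation=cv2.INTER_CUBIC))
c=snap('scene','s14');im=c['pixels'][:,:,::-1]
cv2.imwrite('pics/s14d.png',cv2.resize(im[120:320,200:400],None,fx=3,fy=3,interpolation=cv2.INTER_CUBIC))
E
```

```text
13.25 [ 0.5484 -0.1541  0.1233] 0.16064772749750397 [ 0.20041797 -0.25812634 -2.70076627] [1.0e+00 6.0e-04 2.1e-03]
```

View pics/w14d.png

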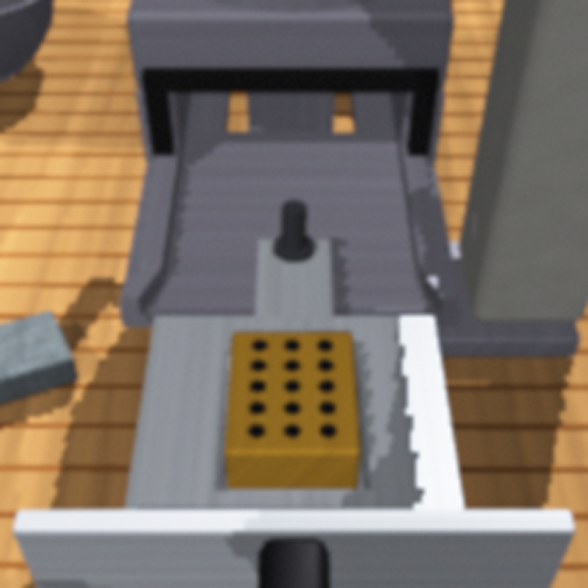

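View pics/s14d.png

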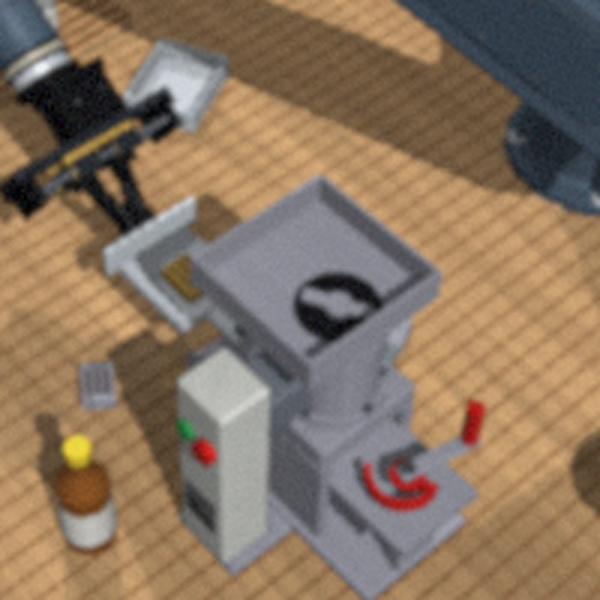

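```bash
python3 - <<'E'
from pose import *
c=load('w14'); s=read_state()
g2=lambda q:(q[0]/2.8+180-.32,q[1]/2.8+30-.32)
obj=[(42,42,12),(42,-42,12),(-56,56,43),(-56,-56,43),(-62,56,43),(-62,-56,43),(16.1,0,22),(-16.1,0,22),(16.1,8.9,22),(16.1,-8.9,22),(-16.1,8.9,22),(-16.1,-8.9,22)]
img=[g2(q) for q in ((153,317),(437,317),(20,510),(568,510),(14,530),(573,530),(292,346),(292,431),(259,346),(325,346),(256,431),(328,431))]
o,R=pnp(c,obj,img,s)
for n,a,b,z in (('seal outer bottom',(152,153),(435,153),.107),('seal inner bot',(172,153),(411,153),.107),('out mouth',(122,305),(455,305),.107),('floor in',(175,240),(408,240),.1),('guide in top',(163,270),(420,270),.107)):
    A=onz(c,*g2(a),z)*1000;B=onz(c,*g2(b),z)*1000; print(n,((A+B)/2).round(1),np.linalg.norm(A-B).round(1))
E
python3 -c "
from m import *
im=load('w14')['pixels'][:,:,::-1]
cv2.imwrite('pics/w14e.png',cv2.resize(im[50:150,215:355],None,fx=5.6,fy=5.6,interpolation=cv2.INTER_CUBIC))"
```

```text
resid [1.99 1.03]
origin [548.8 -77.9 104.1] yaw 90.09 pitch up -0.04 roll -0.21
seal outer bottom [548.7  70.9 107. ] 110.1
seal inner bot [547.9  70.9 107. ] 93.0
out mouth [547.2 -20.5 107. ] 107.7
floor in [548.1  24.6 100. ] 84.5
guide in top [548.1  -2.3 107. ] 86.5
```

View pics/w14e.png

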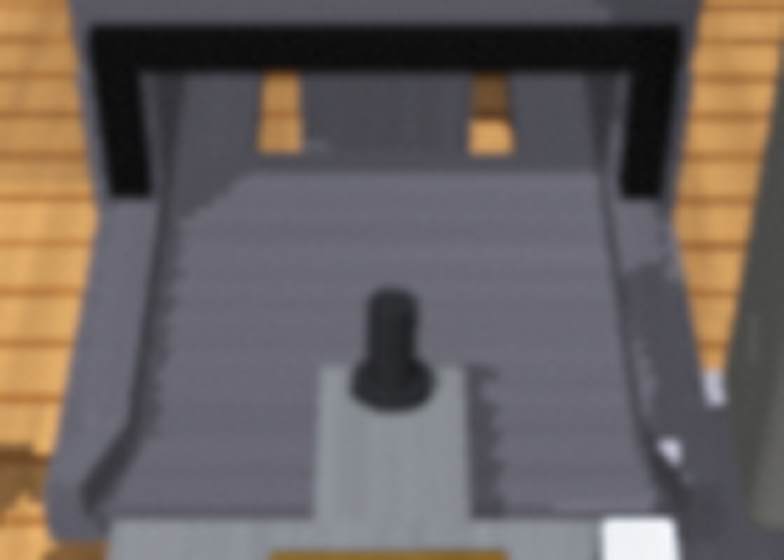

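Request:
send_rows(
  moves=[0,0,0,-0.06,1.2,-0.15,-1,0,0,0,0,1.2,-0.1,-1,0,0,0,0,1,0,-1,0,0,0,0,1,0,-1,0,0,0,0,1,0,-1,0,0,0,0,0,0,-1,0,0,0,0,0,0,-1],
)

```text
time_s: 14.0
position: [0.5474, -0.0983, 0.121]
tcp_rot: [[-0.002, 1.0, -0.001], [0.584, 0.002, 0.812], [0.812, 0.001, -0.584]]
force: [0.1, -0.3, -2.7]
opening: 0.159
```

```bash
python3 - <<'E'
from m import *
c=snap('wrist','w15'); s=read_state(); print(s['time_s'],s['position'].round(4),s['opening'],s['force'],s['moment'])
im=c['pixels'][:,:,::-1]
cv2.imwrite('pics/w15d.png',cv2.resize(im[30:240,180:390],None,fx=2.8,fy=2.8,interpolation=cv2.INTER_CUBIC))
E
```

```text
14.05 [ 0.5476 -0.0988  0.1209] 0.15714051315287275 [ 0.88014873 -1.10607438 -2.27046617] [-1.09125199 -0.102629    0.01045926]
```

View pics/w15d.png

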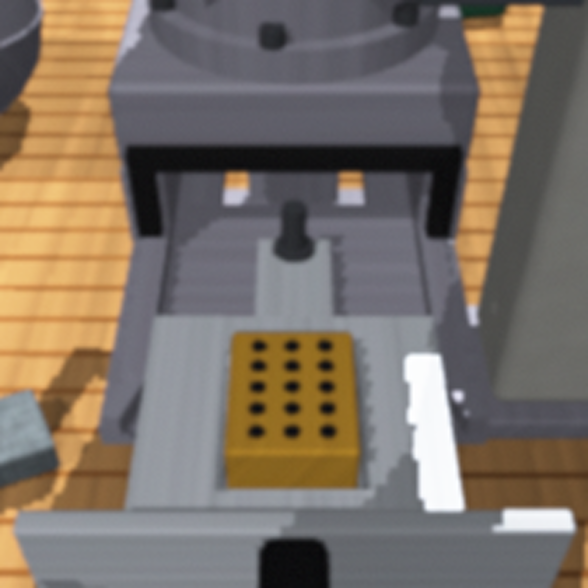

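Request:
send_rows(
  moves=[0,0,0,0,0,-0.1,-1,0,0,0,0,0,0,-1,0,0,0,0,0,0,-1],
)

```text
time_s: 14.35
position: [0.5474, -0.099, 0.1198]
tcp_rot: [[-0.002, 1.0, -0.0], [0.584, 0.001, 0.812], [0.812, 0.001, -0.584]]
force: [0.5, 0.9, -4.3]
opening: 0.155
```

Request:
send_rows(
  moves=[0,0,0,0,0,-0.1,-1,0,0,0,0,0,0,-1,0,0,0,0,0,0,-1],
)

```text
time_s: 14.65
position: [0.5473, -0.0986, 0.1189]
tcp_rot: [[-0.002, 1.0, -0.001], [0.584, 0.002, 0.812], [0.812, 0.001, -0.584]]
force: [-0.0, 0.1, -3.4]
opening: 0.156
```

Request:
send_rows(
  moves=[0,0,0,0,0,-0.1,-1,0,0,0,0,0,0,-1,0,0,0,0,0,0,-1],
)

```text
time_s: 14.95
position: [0.5473, -0.0985, 0.1181]
tcp_rot: [[-0.002, 1.0, -0.001], [0.583, 0.002, 0.812], [0.812, 0.001, -0.583]]
force: [-0.2, -1.4, -2.0]
opening: 0.161
```

Request:
send_rows(
  moves=[0,0,0,0,0,-0.1,-1,0,0,0,0,0,0,-1,0,0,0,0,0,0,-1],
)

```text
time_s: 15.25
position: [0.5474, -0.0986, 0.1175]
tcp_rot: [[-0.002, 1.0, -0.001], [0.583, 0.002, 0.812], [0.812, 0.001, -0.583]]
force: [-1.1, -1.0, 1.2]
opening: 0.16
```

Request:
send_rows(
  moves=[0,0,0,0,1.5,0,-1,0,0,0,0,2,0,-1,0,0,0,0,1.5,0,-1,0,0,0,0,0,0,-1,0,0,0,0,0,0,-1],
)

```text
time_s: 15.75
position: [0.5464, -0.0465, 0.1174]
tcp_rot: [[-0.002, 1.0, -0.004], [0.581, 0.004, 0.814], [0.814, -0.001, -0.581]]
force: [0.4, 2.5, 1.8]
opening: 0.158
```

```bash
python3 - <<'E'
from m import *
c=snap('wrist','w16'); s=read_state(); print(s['time_s'],s['position'].round(4),s['opening'],s['force'],s['moment'])
im=c['pixels'][:,:,::-1]
cv2.imwrite('pics/w16d.png',cv2.resize(im[30:240,180:390],None,fx=2.8,fy=2.8,interpolation=cv2.INTER_CUBIC))
E
```

```text
15.8 [ 0.5465 -0.0469  0.1174] 0.15906524151049206 [-0.18108309  4.3190092   1.57186595] [ 0.20745576 -0.06619417  0.05182266]
```

View pics/w16d.png

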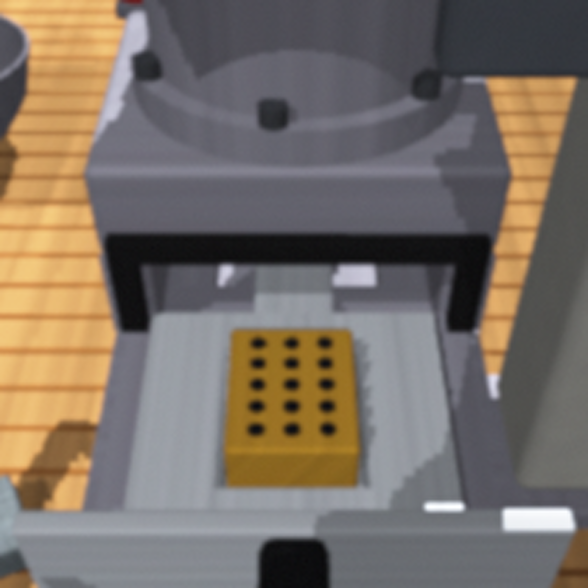

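Request:
send_rows(
  moves=[0,0,0,0,1.5,0,-1,0,0,0,0,2,0,-1,0,0,0,0,2,0,-1,0,0,0,0,1.5,0,-1,0,0,0,0,1,0,-1,0,0,0,0,0,0,-1,0,0,0,0,0,0,-1],
)

```text
time_s: 16.5
position: [0.5477, 0.032, 0.1174]
tcp_rot: [[-0.002, 1.0, -0.0], [0.582, 0.001, 0.813], [0.813, 0.001, -0.582]]
force: [1.8, 3.7, 3.1]
opening: 0.158
```

```bash
python3 - <<'E'
from m import *
c=snap('wrist','w17'); s=read_state(); print(s['time_s'],s['position'].round(4),s['opening'],s['force'],s['moment'])
im=c['pixels'][:,:,::-1]
cv2.imwrite('pics/w17d.png',cv2.resize(im[30:240,180:390],None,fx=2.8,fy=2.8,interpolation=cv2.INTER_CUBIC))
c=snap('scene','s17');im=c['pixels'][:,:,::-1]
cv2.imwrite('pics/s17d.png',cv2.resize(im[120:320,200:400],None,fx=3,fy=3,interpolation=cv2.INTER_CUBIC))
E
```

```text
16.55 [0.5477 0.0319 0.1174] 0.16129917635656774 [2.71517711 4.3793802  2.7657698 ] [ 0.5113411  -0.28788141 -0.32988749]
```

View pics/w17d.png

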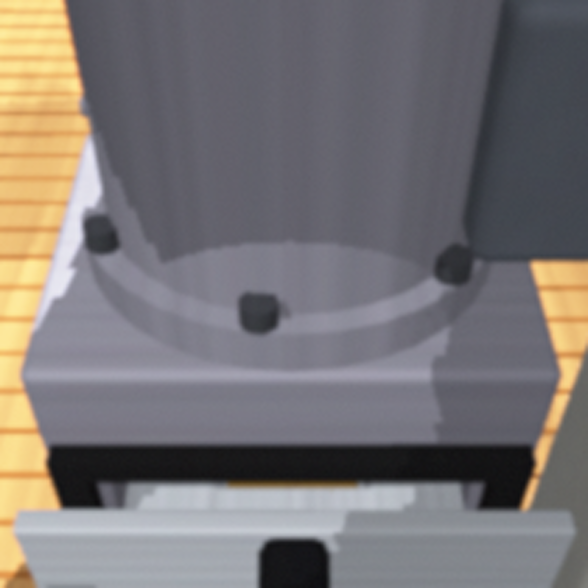

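View pics/s17d.png

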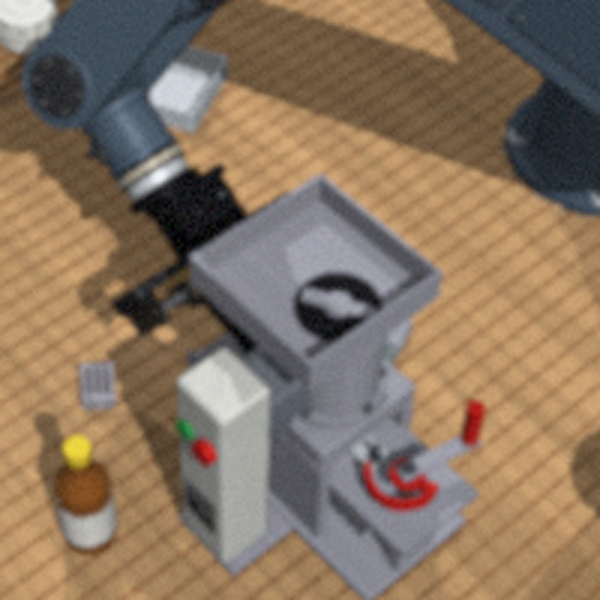

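Request:
send_rows(
  moves=[0,0,0,0,0.6,0,-1,0,0,0,0,0.4,0,-1,0,0,0,0,0,0,-1,0,0,0,0,0,0,-1],
)

```text
time_s: 17.0
position: [0.5482, 0.0396, 0.1174]
tcp_rot: [[-0.003, 1.0, 0.001], [0.585, 0.001, 0.811], [0.811, 0.003, -0.585]]
force: [0.4, -3.2, 7.0]
opening: 0.16
```

Request:
send_rows(
  moves=[0,0,0,0,0.3,0,-1,0,0,0,0,0,0,-1,0,0,0,0,0,0,-1],
)

```text
time_s: 17.3
position: [0.5484, 0.0421, 0.1174]
tcp_rot: [[-0.003, 1.0, 0.002], [0.585, 0.0, 0.811], [0.811, 0.003, -0.585]]
force: [0.8, -5.3, 8.3]
opening: 0.157
```

Request:
send_rows(
  moves=[0,0,0,0,0.2,0,-1,0,0,0,0,0,0,-1,0,0,0,0,0,0,-1],
)

```text
time_s: 17.6
position: [0.5484, 0.0439, 0.1174]
tcp_rot: [[-0.003, 1.0, 0.002], [0.586, 0.0, 0.811], [0.811, 0.004, -0.586]]
force: [1.2, -6.6, 8.0]
opening: 0.162
```

```bash
python3 - <<'E'
from m import *
c=snap('wrist','w18'); s=read_state(); print(s['time_s'],s['position'].round(4),s['opening'],s['force'],s['moment'])
im=c['pixels'][:,:,::-1]
cv2.imwrite('pics/w18d.png',cv2.resize(im[130:290,180:390],None,fx=3.5,fy=3.5,interpolation=cv2.INTER_CUBIC))
c=snap('top','t18');im=c['pixels'][:,:,::-1]
cv2.imwrite('pics/t18d.png',cv2.resize(im[140:270,180:320],None,fx=4.5,fy=4.5,interpolation=cv2.INTER_CUBIC))
E
```

```text
17.65 [0.5484 0.0439 0.1174] 0.15817887497362776 [-0.18470668 -5.86438701  8.74951305] [0.24153487 0.01488924 0.07772294]
```

View pics/w18d.png

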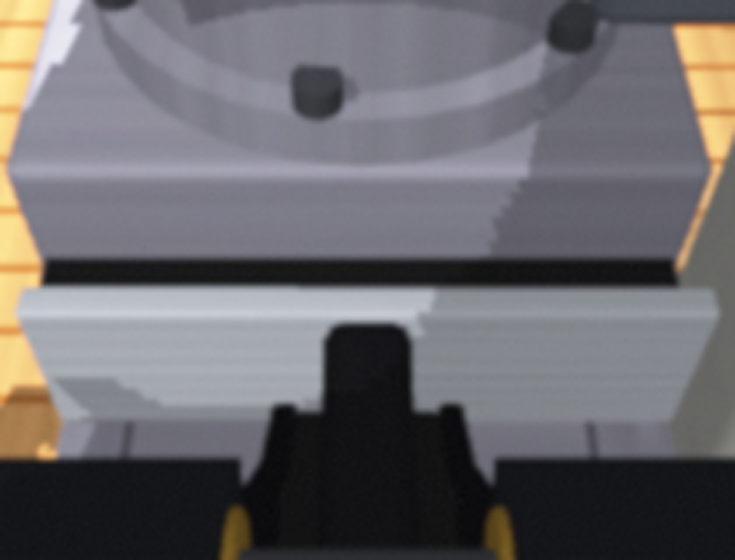

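View pics/t18d.png

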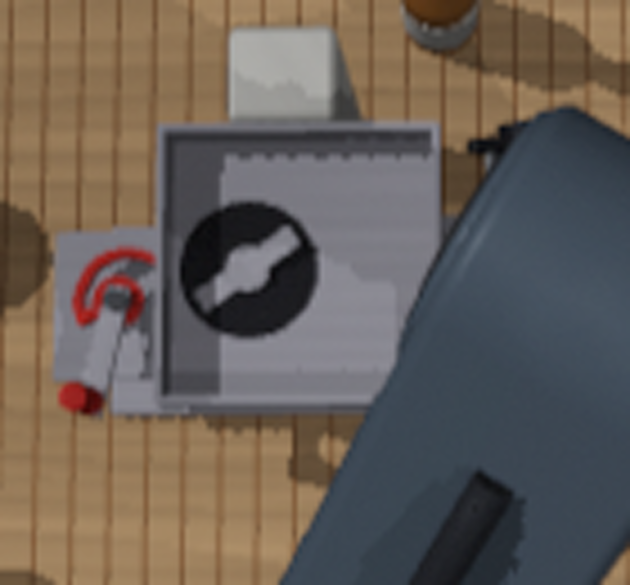

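```bash
python3 - <<'E'
from m import *
c=load('w18')
g=lambda q:(q[0]/3.5+180-.36,q[1]/3.5+130-.36)
for n,a,b,z in (('head top front',(10,168),(711,168),.155),('fl front top',(24,289),(714,289),.143),('fl back top',(19,316),(718,316),.143),('seal top?',(45,259),(672,259),.134)):
    A=onz(c,*g(a),z)*1000;B=onz(c,*g(b),z)*1000; print(n,((A+B)/2).round(1),np.linalg.norm(A-B).round(1))
E
```

```text
head top front [547.8  77.  155. ] 112.3
fl front top [549.2  61.8 143. ] 110.8
fl back top [549.1  56.4 143. ] 110.1
seal top? [547.4  75.2 134. ] 109.8
```

Request:
send_rows(
  moves=[0,0,0,0,0,0.1,-1,0,0,0,0,0.2,0,-1,0,0,0,0,0,0,-1,0,0,0,0,0,0,-1],
)

```text
time_s: 18.1
position: [0.5479, 0.0474, 0.1175]
tcp_rot: [[-0.002, 1.0, 0.0], [0.586, 0.001, 0.811], [0.811, 0.002, -0.586]]
force: [1.4, -5.3, 2.7]
opening: 0.157
```

Request:
send_rows(
  moves=[0,0,0,0,0.2,0,-1,0,0,0,0,0,0,-1,0,0,0,0,0,0,-1],
)

```text
time_s: 18.4
position: [0.5479, 0.0492, 0.1175]
tcp_rot: [[-0.003, 1.0, 0.0], [0.586, 0.001, 0.81], [0.81, 0.002, -0.586]]
force: [1.2, -6.8, 2.9]
opening: 0.159
```

Request:
send_rows(
  moves=[0,0,0,0,0.2,0,-1,0,0,0,0,0,0,-1,0,0,0,0,0,0,-1],
)

```text
time_s: 18.7
position: [0.548, 0.0505, 0.1175]
tcp_rot: [[-0.003, 1.0, 0.0], [0.587, 0.002, 0.81], [0.81, 0.003, -0.587]]
force: [0.8, -9.5, 4.9]
opening: 0.156
```

```bash
python3 - <<'E'
from m import *
c=snap('wrist','w19'); s=read_state(); print(s['time_s'],s['position'].round(4),s['opening'],s['force'],s['moment'],s['joint_positions'].round(1))
im=c['pixels'][:,:,::-1]
cv2.imwrite('pics/w19d.png',cv2.resize(im[130:290,180:390],None,fx=3.5,fy=3.5,interpolation=cv2.INTER_CUBIC))
c=snap('scene','s19');im=c['pixels'][:,:,::-1]
cv2.imwrite('pics/s19d.png',cv2.resize(im[200:320,260:400],None,fx=5,fy=5,interpolation=cv2.INTER_CUBIC))
E
```

```text
18.75 [0.548  0.0505 0.1175] 0.15863506910133832 [ 0.45385197 -9.99051098  4.71100975] [-0.51223158  0.05571374  0.13881203] [-30.8  46.6  96.5  45.5  77.3 -58.2]
```

View pics/w19d.png

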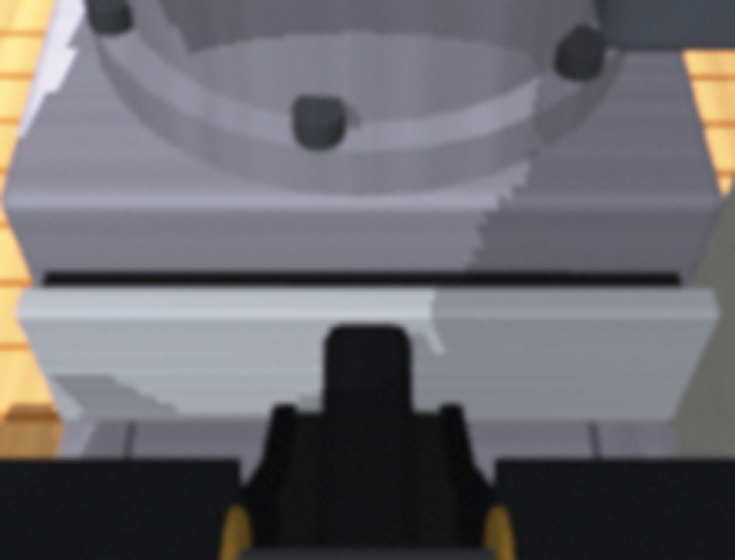

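View pics/s19d.png

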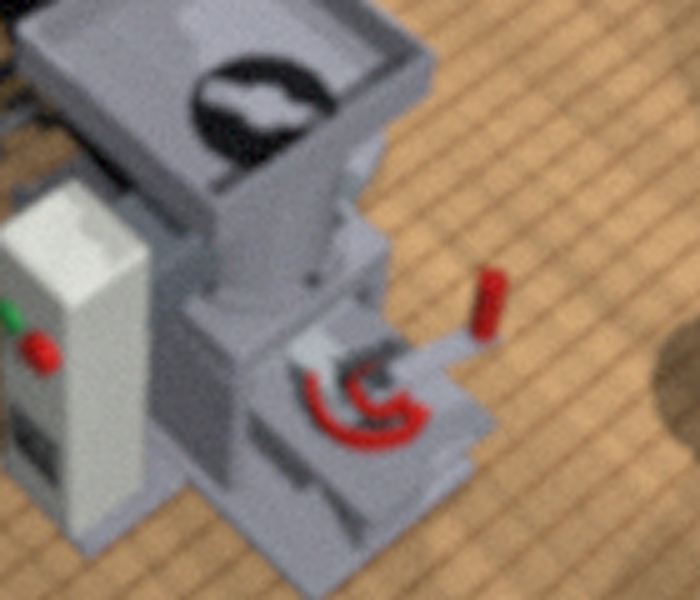

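Request:
send_rows(
  moves=[0,0,0,0,0,0,-0.5,0,0,0,0,0,0,-0.3,0,0,0,0,0,0,-0.3,0,0,0,0,0,0,-0.3],
)

```text
time_s: 19.2
position: [0.547, 0.0527, 0.1174]
tcp_rot: [[-0.002, 1.0, -0.002], [0.584, 0.002, 0.812], [0.812, 0.0, -0.584]]
force: [0.2, -1.5, -0.5]
opening: 0.338
```

```bash
python3 - <<'E'
from m import *
c=snap('wrist','w20'); s=read_state(); print(s['time_s'],s['position'].round(4),s['opening'],s['force'])
im=c['pixels'][:,:,::-1]
cv2.imwrite('pics/w20d.png',cv2.resize(im[130:290,180:390],None,fx=3.5,fy=3.5,interpolation=cv2.INTER_CUBIC))
E
```

```text
19.25 [0.5471 0.0526 0.1175] 0.3417703926103229 [-0.22906106 -2.49820962 -0.09562396]
```

View pics/w20d.png

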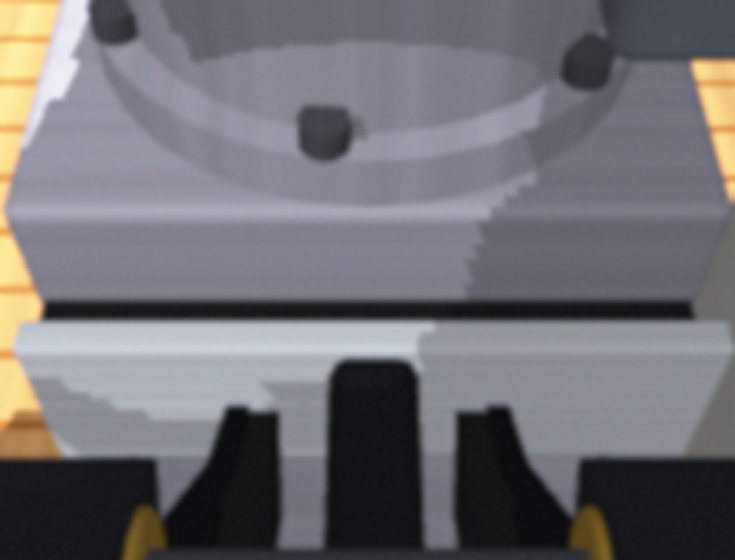

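Request:
send_rows(
  moves=[0,0,0,0,-1.6,1.2,-0.3,0,0,0,0,-4,2.9,-0.3,0,0,0,0,-4,2.9,-0.3,0,0,0,0,0,0,0,0,0,0,0,0,0,0],
)

```text
time_s: 19.75
position: [0.5473, -0.044, 0.1883]
tcp_rot: [[-0.002, 1.0, 0.0], [0.584, 0.001, 0.812], [0.812, 0.002, -0.584]]
force: [-0.6, 0.6, -1.0]
opening: 0.45
```

```bash
python3 - <<'E'
from m import *
c=snap('wrist','w21'); s=read_state(); print(s['time_s'],s['position'].round(4),s['opening'],s['force'])
im=c['pixels'][:,:,::-1]
cv2.imwrite('pics/w21d.png',cv2.resize(im[0:290,100:480],None,fx=2,fy=2,interpolation=cv2.INTER_CUBIC))
# cam grip triangulate
t=load('t12'); S=load('s19')
for nm,c in (('t12',t),('s19',S)):
    hsv=cv2.cvtColor(c['pixels'],cv2.COLOR_RGB2HSV); m=cv2.inRange(hsv,(0,140,70),(9,255,255))|cv2.inRange(hsv,(172,140,70),(180,255,255))
    n,l,st,ce=cv2.connectedComponentsWithStats(m)
    for i in range(1,n):
        if st[i,4]>15: print(nm,st[i],ce[i].round(1))
E
```

```text
19.8 [ 0.5466 -0.0427  0.1878] 0.4683983361916205 [0.15137557 0.64291598 0.7798398 ]
t12 [ 536  100   24  272 3541] [551.5 199.1]
t12 [   0  103   39  317 8214] [ 14.9 230.1]
t12 [196 195  18  17 107] [203.5 203.2]
t12 [193 225   7   7  40] [195.8 227.8]
t12 [  0 376   4   9  18] [  0.9 379.7]
s19 [316   0  25  32 587] [328.8  13.4]
s19 [ 354    0  136   58 1087] [428.4  28.2]
s19 [391   0 105  43 890] [447.1  19.6]
s19 [429   0  70  29 373] [463.7  11.5]
s19 [ 345    6  139   98 4557] [414.1  55. ]
s19 [511  31  14   8  39] [517.1  34.6]
s19 [505  40  14  11  91] [510.9  45.6]
s19 [198  55  14  22 140] [204.8  64.7]
s19 [509  64   6   5  17] [511.3  65.9]
s19 [219  71  10  16  82] [222.4  79.2]
s19 [482  74  27  40 446] [494.6  93.5]
s19 [436 100  31  38 458] [451.3 116. ]
s19 [466 119  23  32 243] [477.3 133.3]
s19 [    0   136   209   284 14195] [ 88.8 303.6]
s19 [354 253   8  15  79] [357.5 260. ]
s19 [264 267   8   8  43] [267.6 270.2]
s19 [321 275  24  15 147] [333.2 283.2]
s19 [549 404  11  16  82] [555.6 413.9]
```

View pics/w21d.png

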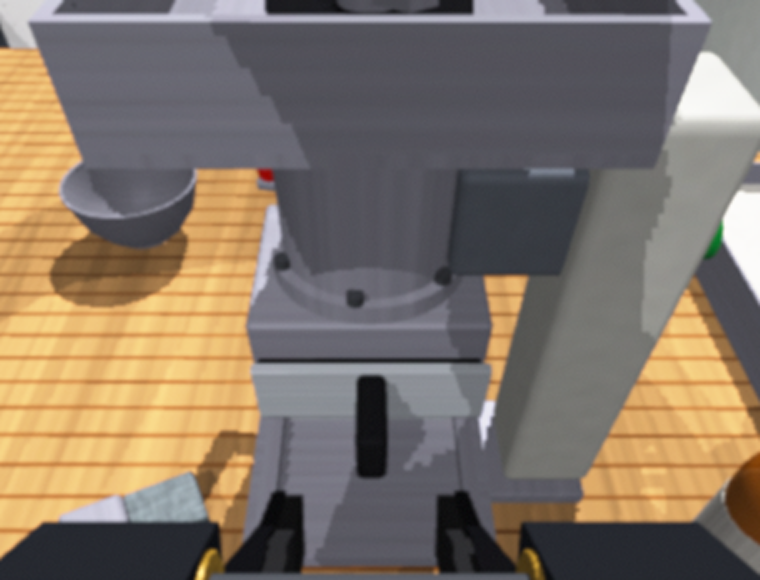

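```bash
python3 - <<'E'
from m import *
t=load('t12'); S=load('s19')
print(onz(S,357.5,260,.159)[:2], onz(t,195.8,227.8,.178)[:2])
# arc centroid box in top: ring around axis at approx z? ; hub crop px (118,297)/4.5
print('hub',onz(t,118/4.5+180-.4,297/4.5+140-.4,.137)[:2])
K=[KRT(c) for c in (S,t)]
P=[k[0]@np.c_[k[1],k[2]] for k in K]
X=cv2.triangulatePoints(P[0],P[1],np.array([[358.0],[256.]]),np.array([[195.6],[228.]])); print((X[:3]/X[3]).ravel())
E
```

```text
[0.4807187  0.23800769] [0.48448415 0.24167824]
hub [0.54892839 0.2244509 ]
[0.48433246 0.24022378 0.18336501]
```

Request:
send_rows(
  moves=[-8.5,0,0,0,-0.5,4.8,0,-8.5,0,0,0,0,4.8,0,-8.5,0,0,0,0,4.8,0,-8.5,0,0,0,0,4.8,0,-8.5,0,0,0,0,2,0,-8.5,0,0,0,0,0,0,-3.3,0,0,-0.9,2,0,0,0,0,0,-0.9,4,0,0,0,0,0,-0.9,4.2,0,0,0,0,0,-0.9,4.2,0,0,0,0,0,-0.9,4.2,0,0,0,0,0,-0.9,4.2,0,0,0,0,0,-0.9,4.2,0,0,0,0,0,0,1.8,0,0,0,0,0,0,0,0,0,0,0,0,0,0,0,0],
)

```text
time_s: 21.4
position: [0.4827, 0.2401, 0.3983]
tcp_rot: [[-0.005, 1.0, -0.005], [1.0, 0.005, -0.002], [-0.002, -0.005, -1.0]]
force: [0.2, -0.7, 0.6]
opening: 0.501
```

```bash
python3 - <<'E'
from m import *
c=snap('wrist','w22'); s=read_state(); print(s['time_s'],s['position'].round(4),s['opening'],s['force'],s['joint_positions'].round(1)); print(s['tcp_rot'].round(3))
E
```

```text
21.45 [0.4832 0.2394 0.3986] 0.5005411003303383 [1.44503385 0.27513711 0.18668027] [14.5 14.4 79.4 -0.  86.4 14.3]
[[-0.003  1.    -0.004]
 [ 1.     0.003 -0.002]
 [-0.002 -0.004 -1.   ]]
```

View pics/w22.png

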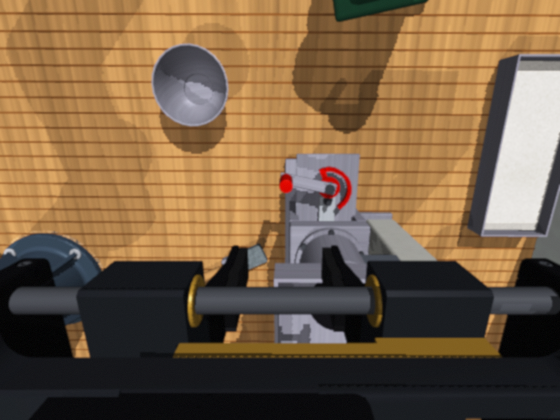

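```bash
python3 - <<'E'
from m import *
c=load('w22'); im=c['pixels'][:,:,::-1]
hsv=cv2.cvtColor(c['pixels'],cv2.COLOR_RGB2HSV); m=cv2.inRange(hsv,(0,140,70),(9,255,255))|cv2.inRange(hsv,(172,140,70),(180,255,255))
n,l,st,ce=cv2.connectedComponentsWithStats(m)
for i in range(1,n):
    if st[i,4]>15: print(st[i],ce[i].round(1))
cv2.imwrite('pics/w22c.png',cv2.resize(im[140:260,260:380],None,fx=5,fy=5,interpolation=cv2.INTER_CUBIC))
print('grip',onz(c,286,183,.184))
E
```

```text
[319 167  33  42 505] [335.7 184.2]
[279 174  14  20 215] [285.4 183.4]
grip [0.48433382 0.24444095 0.184     ]
```

View pics/w22c.png

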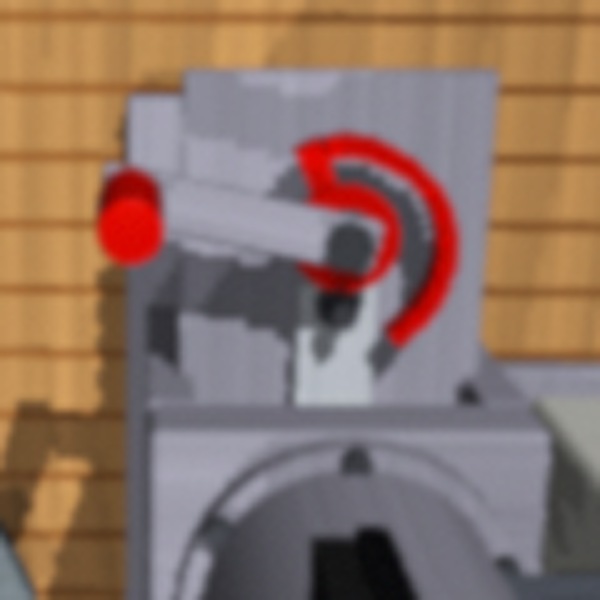

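Request:
send_rows(
  moves=[0,0,0,0.03,0.1,-4,0,0,0,0,0,0,-5,0,0,0,0,0,0,-5,0,0,0,0,0,0,-4.5,0,0,0,0,0,0,-1.5,0,0,0,0,0,0,0,0,0,0,0,0,0,0,0,0,0,0,0,0,0,0],
)

```text
time_s: 22.25
position: [0.486, 0.2403, 0.2015]
tcp_rot: [[-0.001, 1.0, 0.002], [1.0, 0.001, 0.0], [0.0, 0.002, -1.0]]
force: [-0.0, 0.2, 1.1]
opening: 0.499
```

```bash
python3 - <<'E'
from m import *
c=snap('wrist','w23'); s=read_state(); print(s['time_s'],s['position'].round(4),s['opening'],s['force'])
c=load('w23');print(proj(c,[.484,.2415,.184]), proj(c,s['position']))
E
```

```text
22.3 [0.4859 0.2404 0.2017] 0.503137635011179 [ 0.32432981 -0.20564757  0.60039541]
[280.43079407 248.24490447] [283.40695443 261.95068498]
```

View pics/w23.png

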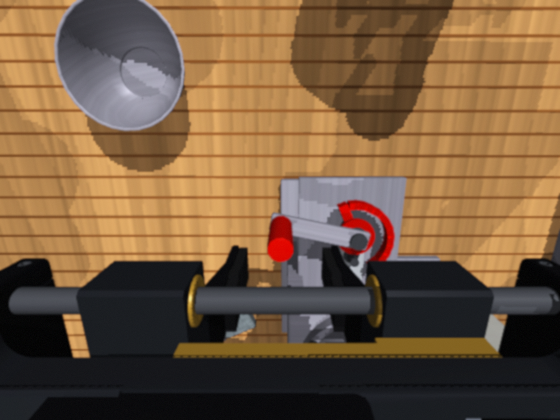

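Request:
send_rows(
  moves=[0,0,0,-0.15,0.1,-3,0,0,0,0,0,0,-2,0,0,0,0,0,0,-0.5,0,0,0,0,0,0,0,-0.3,0,0,0,0,0,0,-0.6,0,0,0,0,0,0,-1,0,0,0,0,0,0,-1,0,0,0,0,0,0,-1,0,0,0,0,0,0,-1],
)

```text
time_s: 23.2
position: [0.483, 0.2416, 0.1458]
tcp_rot: [[-0.002, 1.0, -0.001], [1.0, 0.002, -0.0], [-0.0, -0.001, -1.0]]
force: [-1.6, 0.7, 5.7]
opening: 0.196
```

```bash
python3 - <<'E'
from m import *
c=snap('wrist','w24'); s=read_state(); print(s['time_s'],s['position'].round(4),s['opening'],s['force'])
im=c['pixels'][:,:,::-1]
cv2.imwrite('pics/w24d.png',cv2.resize(im[130:310,180:440],None,fx=3,fy=3,interpolation=cv2.INTER_CUBIC))
E
```

```text
23.25 [0.483  0.2416 0.1458] 0.19133309541191762 [-2.42037004  0.20873892  6.53226504]
```

View pics/w24d.png

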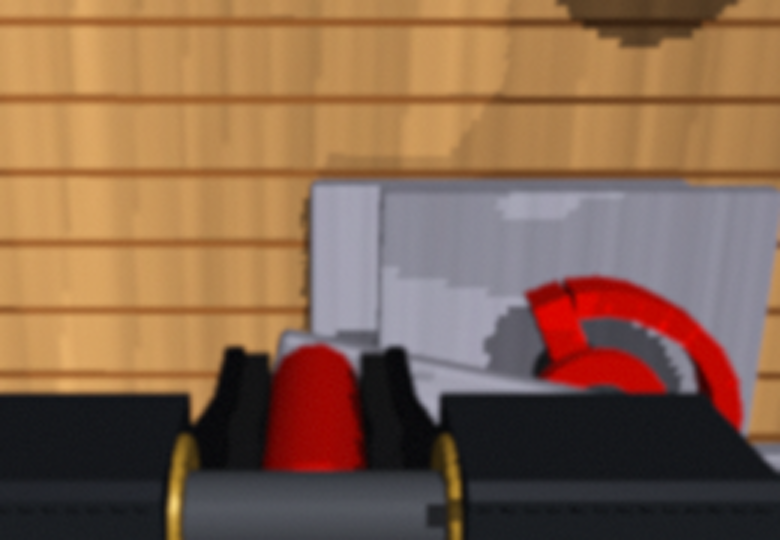

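```bash
python3 - <<'E'
import numpy as np
a=np.radians(np.r_[166.3:-0.1:-10.0][:18].tolist()+[0,-3]); P=np.c_[np.cos(a),np.sin(a)]*6.5
print(np.degrees(a).round(1)); print(np.diff(P,axis=0).round(2).tolist())
E
```

```text
[166.3 156.3 146.3 136.3 126.3 116.3 106.3  96.3  86.3  76.3  66.3  56.3
  46.3  36.3  26.3  16.3   6.3   0.   -3. ]
[[0.36, 1.07], [0.54, 0.99], [0.71, 0.88], [0.85, 0.75], [0.97, 0.59], [1.06, 0.41], [1.11, 0.22], [1.13, 0.03], [1.12, -0.17], [1.07, -0.36], [0.99, -0.54], [0.88, -0.71], [0.75, -0.85], [0.59, -0.97], [0.41, -1.06], [0.22, -1.11], [0.04, -0.71], [-0.01, -0.34]]
```

Request:
send_rows(
  moves=[0,0,0,0.36,1.07,0,-1,0,0,0,0.54,0.99,0,-1,0,0,0,0.71,0.88,0,-1,0,0,0,0,0,0,-1,0,0,0,0,0,0,-1],
)

```text
time_s: 23.75
position: [0.4955, 0.272, 0.1457]
tcp_rot: [[-0.0, 1.0, -0.008], [1.0, 0.0, 0.001], [0.001, -0.008, -1.0]]
force: [-9.5, 3.3, 10.1]
opening: 0.198
```

```bash
python3 - <<'E'
from m import *
c=snap('wrist','w25'); s=read_state(); print(s['time_s'],s['position'].round(4),s['opening'],s['force'])
im=c['pixels'][:,:,::-1]
cv2.imwrite('pics/w25d.png',cv2.resize(im[130:310,180:440],None,fx=3,fy=3,interpolation=cv2.INTER_CUBIC))
E
```

```text
23.8 [0.4955 0.272  0.1457] 0.20046815000361481 [-8.57402367  3.47707374  8.91015737]
```

View pics/w25d.png

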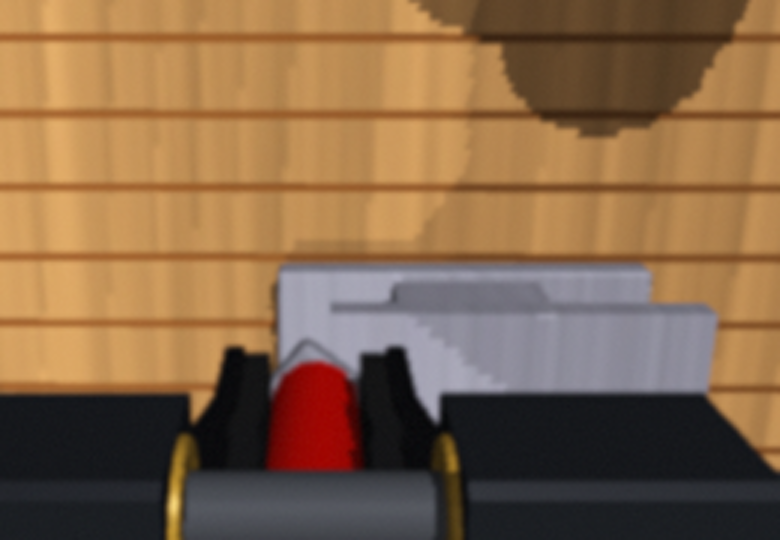

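Request:
send_rows(
  moves=[0,0,0,0.38,0.86,0,-1,0,0,0,0.95,0.67,0,-1,0,0,0,1.05,0.49,0,-1,0,0,0,1.12,0.3,0,-1,0,0,0,0,0,0,-1,0,0,0,0,0,0,-1],
)

```text
time_s: 24.4
position: [0.5316, 0.3004, 0.1458]
tcp_rot: [[0.002, 1.0, -0.005], [1.0, -0.002, 0.011], [0.011, -0.005, -1.0]]
force: [-6.5, 16.7, 5.5]
opening: 0.188
```

```bash
python3 - <<'E'
from m import *
c=snap('wrist','w26'); s=read_state(); print(s['time_s'],s['position'].round(4),s['opening'],s['force'])
im=c['pixels'][:,:,::-1]
cv2.imwrite('pics/w26d.png',cv2.resize(im[130:310,180:440],None,fx=3,fy=3,interpolation=cv2.INTER_CUBIC))
E
```

```text
24.45 [0.5316 0.3004 0.1458] 0.18652638938193863 [-6.78054676 16.20079005  5.43912976]
```

View pics/w26d.png

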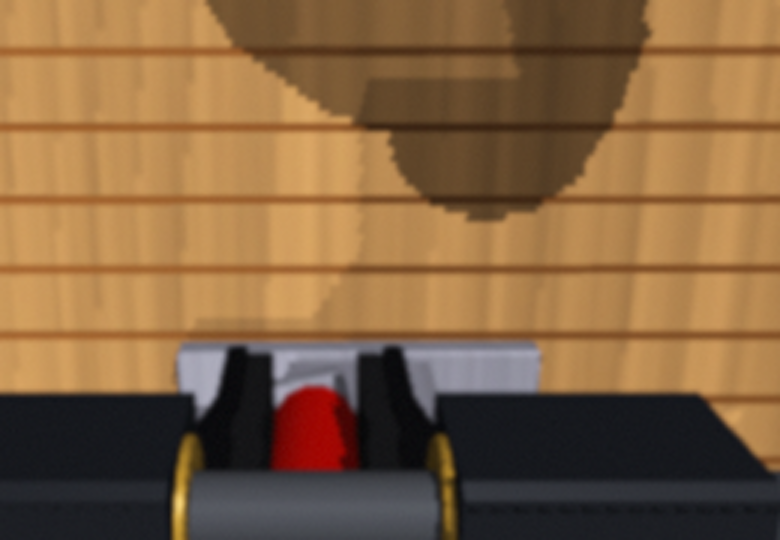

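Request:
send_rows(
  moves=[0,0,0,-0.35,0.1,0,-0.3,0,0,0,0,0,0,-0.3,0,0,0,0,0,0,-0.3],
)

```text
time_s: 24.75
position: [0.5309, 0.2948, 0.1449]
tcp_rot: [[-0.002, 1.0, -0.0], [1.0, 0.002, -0.001], [-0.001, -0.0, -1.0]]
force: [0.2, -0.9, -0.5]
opening: 0.326
```

```bash
python3 - <<'E'
from m import *
c=snap('wrist','w27'); s=read_state(); print(s['time_s'],s['position'].round(4),s['opening'],s['force'])
im=c['pixels'][:,:,::-1]
cv2.imwrite('pics/w27d.png',cv2.resize(im[130:310,180:440],None,fx=3,fy=3,interpolation=cv2.INTER_CUBIC))
E
```

```text
24.8 [0.531  0.2946 0.1448] 0.33741448022584736 [-0.07502602  0.44718051  0.1406541 ]
```

View pics/w27d.png

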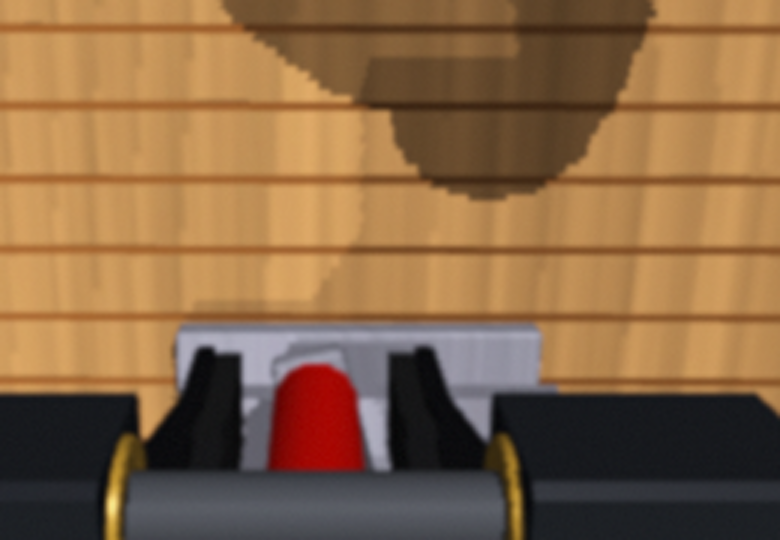

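Request:
send_rows(
  moves=[0,0,0,0,-0.2,0,-0.3,0,0,0,0,0,0,-1,0,0,0,0,0,0,-1,0,0,0,0,0,0,-1,0,0,0,0.5,0.1,0,-1,0,0,0,0.53,0.06,0,-1,0,0,0,0.57,0.02,0,-1,0,0,0,0.57,-0.01,0,-1,0,0,0,0.56,-0.08,0,-1,0,0,0,0.55,-0.12,0,-1,0,0,0,0,0,0,-1,0,0,0,0,0,0,-1],
)

```text
time_s: 26.0
position: [0.5618, 0.2955, 0.1447]
tcp_rot: [[0.001, 1.0, -0.005], [1.0, -0.001, 0.005], [0.005, -0.005, -1.0]]
force: [-3.9, 6.1, 0.7]
opening: 0.198
```

```bash
python3 - <<'E'
from m import *
c=snap('wrist','w28'); s=read_state(); print(s['time_s'],s['position'].round(4),s['opening'],s['force'])
im=c['pixels'][:,:,::-1]
cv2.imwrite('pics/w28d.png',cv2.resize(im[130:310,180:440],None,fx=3,fy=3,interpolation=cv2.INTER_CUBIC))
E
```

```text
26.05 [0.5618 0.2955 0.1447] 0.19754040974159087 [-3.93706836  7.03899421  0.74325236]
```

View pics/w28d.png

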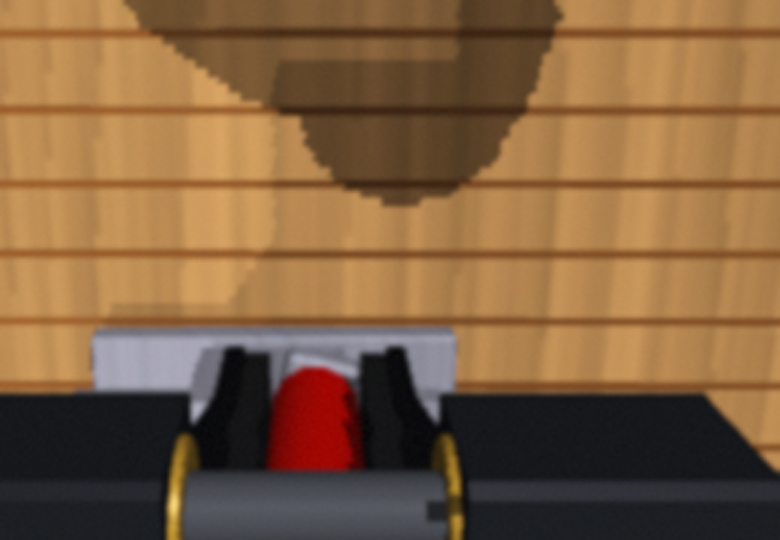

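Request:
send_rows(
  moves=[0,0,0,-0.2,0,0,-0.35,0,0,0,0,0,0,-0.35,0,0,0,0,0,0,-1,0,0,0,0,0,0,-1,0,0,0,0,0,0,-1,0,0,0,0.64,-0.16,0,-1,0,0,0,0.63,-0.26,0,-1,0,0,0,0.6,-0.32,0,-1,0,0,0,0.56,-0.38,0,-1,0,0,0,0.52,-0.44,0,-1,0,0,0,0.48,-0.49,0,-1,0,0,0,0,0,0,-1,0,0,0,0,0,0,-1],
)

```text
time_s: 27.35
position: [0.5887, 0.278, 0.1447]
tcp_rot: [[0.0, 1.0, -0.014], [1.0, 0.0, 0.008], [0.008, -0.014, -1.0]]
force: [-13.5, 13.6, 5.8]
opening: 0.196
```

```bash
python3 - <<'E'
from m import *
c=snap('wrist','w29'); s=read_state(); print(s['time_s'],s['position'].round(4),s['opening'],s['force'])
im=c['pixels'][:,:,::-1]
cv2.imwrite('pics/w29d.png',cv2.resize(im[130:310,180:440],None,fx=3,fy=3,interpolation=cv2.INTER_CUBIC))
E
```

```text
27.4 [0.5889 0.2778 0.1447] 0.19807393580467536 [-12.89347386  12.66100968   5.78317827]
```

View pics/w29d.png

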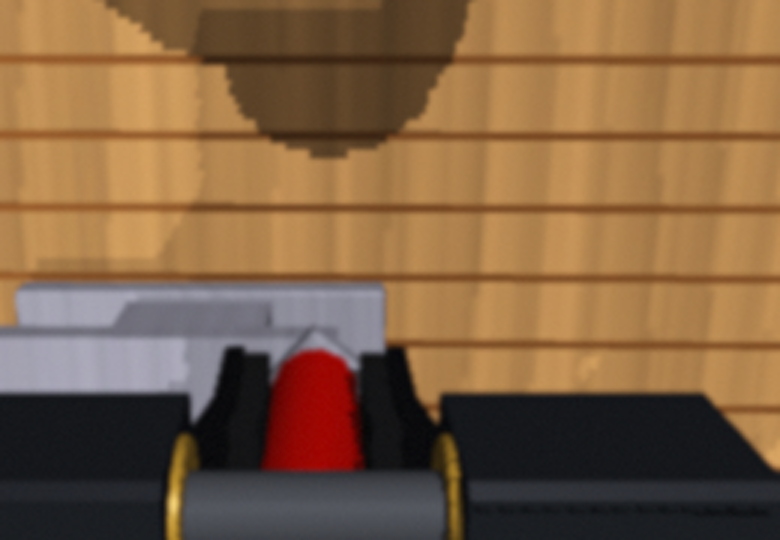

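Request:
send_rows(
  moves=[0,0,0,0.41,-0.53,0,-1,0,0,0,0.37,-0.58,0,-1,0,0,0,0.29,-0.61,0,-1,0,0,0,0.24,-0.64,0,-1,0,0,0,0,0,0,-1,0,0,0,0,0,0,-1],
)

```text
time_s: 28.0
position: [0.602, 0.2595, 0.1447]
tcp_rot: [[0.001, 1.0, -0.013], [1.0, -0.0, 0.018], [0.018, -0.013, -1.0]]
force: [-12.8, 24.8, 2.9]
opening: 0.201
```

```bash
python3 - <<'E'
from m import *
c=snap('wrist','w30'); s=read_state(); print(s['time_s'],s['position'].round(4),s['opening'],s['force'])
im=c['pixels'][:,:,::-1]
cv2.imwrite('pics/w30d.png',cv2.resize(im[130:310,180:440],None,fx=3,fy=3,interpolation=cv2.INTER_CUBIC))
E
```

```text
28.05 [0.6022 0.2593 0.1447] 0.19830837196101672 [-13.50704833  24.99606344   4.18100591]
```

View pics/w30d.png

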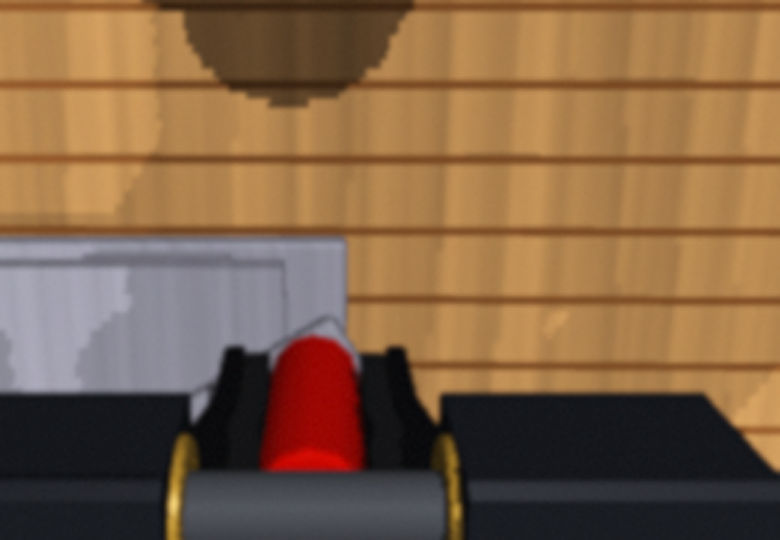

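Request:
send_rows(
  moves=[0,0,0,-0.6,1.1,0,-1,0,0,0,0,0,0,-0.2,0,0,0,0,0,0,-0.2,0,0,0,0,0,0,-0.2,0,0,0,0,2,0,-0.2,0,0,0,0,1.6,0,-0.2,0,0,0,0.3,0,0,-1,0,0,0,0,0,0,-1,0,0,0,0,0,0,-1,0,0,0,0,0,0,-1],
)

```text
time_s: 29.05
position: [0.6059, 0.2952, 0.1449]
tcp_rot: [[-0.002, 1.0, -0.001], [1.0, 0.002, -0.001], [-0.001, -0.001, -1.0]]
force: [-0.1, -0.4, 0.5]
opening: 0.121
```

```bash
python3 - <<'E'
from m import *
c=snap('wrist','w31'); s=read_state(); print(s['time_s'],s['position'].round(4),s['opening'],s['force'])
im=c['pixels'][:,:,::-1]
cv2.imwrite('pics/w31d.png',cv2.resize(im[130:310,180:440],None,fx=3,fy=3,interpolation=cv2.INTER_CUBIC))
for n in ('scene','top'):
    c=snap(n,n[0]+'31');im=c['pixels'][:,:,::-1]
    r=(slice(200,320),slice(260,400)) if n=='scene' else (slice(150,270),slice(160,300))
    cv2.imwrite('pics/'+n[0]+'31d.png',cv2.resize(im[r],None,fx=5,fy=5,interpolation=cv2.INTER_CUBIC))
E
```

```text
29.1 [0.6059 0.2952 0.1449] 0.07784988208413436 [-0.02415253 -0.23080429  0.48189664]
```

View pics/w31d.png

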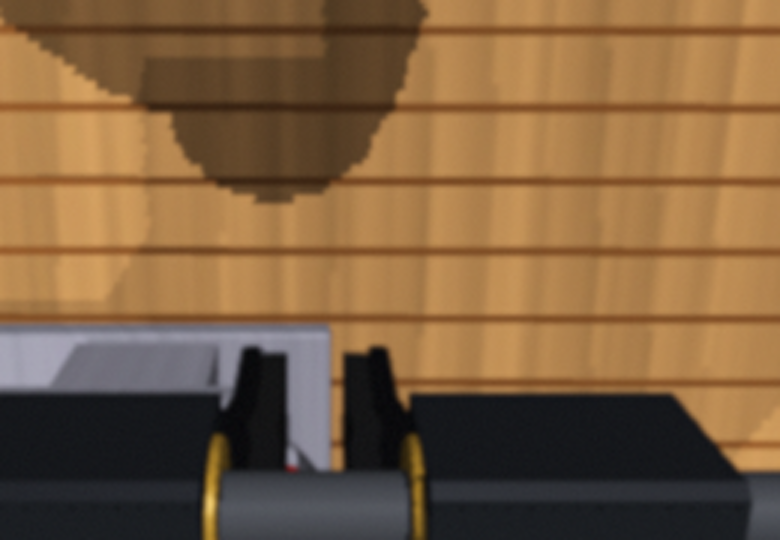

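View pics/s31d.png

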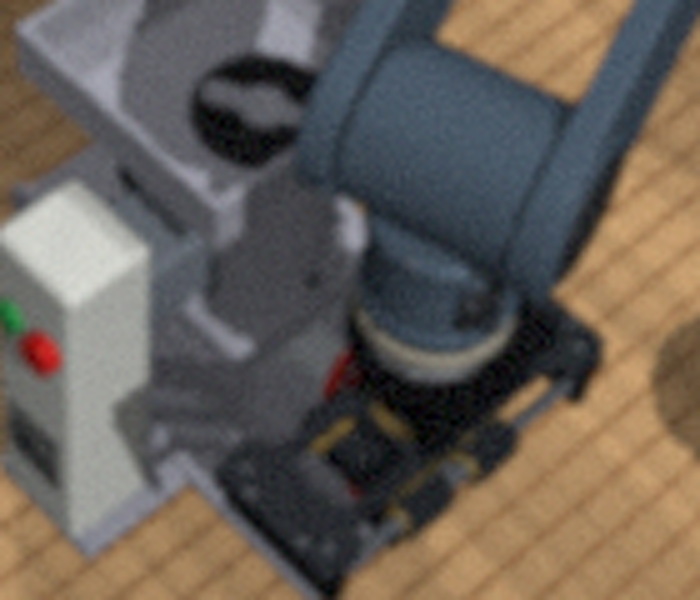

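Request:
send_rows(
  moves=[0,0,0,0.1,-1,0,-1,0,0,0,0.1,-0.7,0,-1,0,0,0,0.1,-0.7,0,-1,0,0,0,0.1,-0.7,0,-1,0,0,0,0.1,-0.6,0,-1,0,0,0,0,0,0,-1,0,0,0,0,0,0,-1],
)

```text
time_s: 29.9
position: [0.6193, 0.2658, 0.1463]
tcp_rot: [[0.001, 1.0, 0.02], [1.0, -0.001, 0.015], [0.015, 0.02, -1.0]]
force: [13.7, 18.8, -8.6]
opening: 0.007
```

Request:
send_rows(
  moves=[0,0,0,0,-0.5,0,-1,0,0,0,0,-0.4,0,-1,0,0,0,0,0,0,-1,0,0,0,0,0,0,-1],
)

```text
time_s: 30.3
position: [0.617, 0.2536, 0.1471]
tcp_rot: [[-0.001, 1.0, 0.014], [1.0, 0.001, 0.009], [0.009, 0.014, -1.0]]
force: [6.2, 9.5, 0.1]
opening: 0.007
```

```bash
python3 - <<'E'
from m import *
c=snap('wrist','w32'); s=read_state(); print(s['time_s'],s['position'].round(4),s['opening'],s['force'])
cv2.imwrite('pics/w32.png',c['pixels'][:,:,::-1])
c=snap('top','t32');im=c['pixels'][:,:,::-1]
cv2.imwrite('pics/t32d.png',cv2.resize(im[130:270,160:330],None,fx=4.2,fy=4.2,interpolation=cv2.INTER_CUBIC))
E
```

```text
30.35 [0.6165 0.2533 0.1471] 0.004170690566850948 [ 6.85319812 10.05384751 -0.25293949]
```

View pics/w32.png

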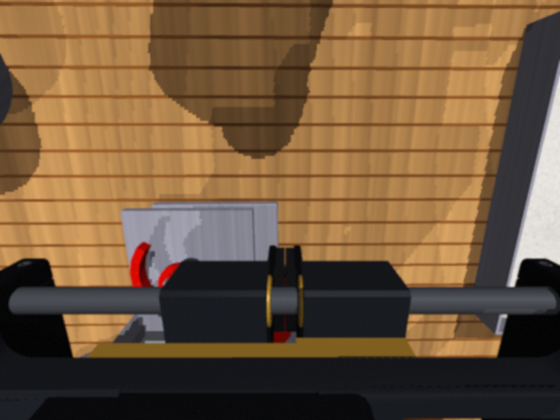

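View pics/t32d.png

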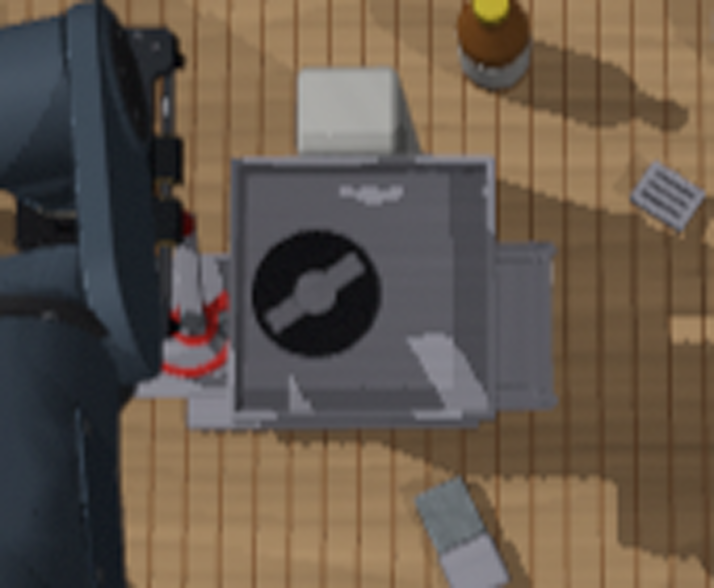

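Request:
send_rows(
  moves=[0,0,0,-0.1,-0.3,0,-1,0,0,0,0,0,0,-1,0,0,0,0,0,0,-1],
)

```text
time_s: 30.7
position: [0.6121, 0.2487, 0.1464]
tcp_rot: [[-0.001, 1.0, 0.005], [1.0, 0.001, 0.005], [0.005, 0.005, -1.0]]
force: [2.1, 6.9, 2.8]
opening: 0.008
```

Request:
send_rows(
  moves=[0,0,0,0,-0.3,0,-1,0,0,0,0,0,0,-1,0,0,0,0,0,0,-1],
)

```text
time_s: 31.0
position: [0.6122, 0.2453, 0.1463]
tcp_rot: [[-0.001, 1.0, 0.005], [1.0, 0.001, 0.004], [0.004, 0.005, -1.0]]
force: [2.6, 6.0, 1.8]
opening: 0.01
```

Request:
send_rows(
  moves=[0,0,0,0,-0.3,0,-1,0,0,0,0,0,0,-1,0,0,0,0,0,0,-1],
)

```text
time_s: 31.3
position: [0.6122, 0.2451, 0.1464]
tcp_rot: [[-0.0, 1.0, 0.006], [1.0, 0.0, 0.009], [0.009, 0.006, -1.0]]
force: [2.5, 12.4, -0.7]
opening: 0.01
```

Request:
send_rows(
  moves=[0,0,0,0,-0.2,0,-1,0,0,0,0,0,0,-1,0,0,0,0,0,0,-1],
)

```text
time_s: 31.6
position: [0.6123, 0.2451, 0.1464]
tcp_rot: [[0.0, 1.0, 0.007], [1.0, -0.0, 0.013], [0.013, 0.007, -1.0]]
force: [2.5, 17.2, -0.8]
opening: 0.006
```

Request:
send_rows(
  moves=[0,0,0,0,1.2,0,-1,0,0,0,0,2,0,-1,0,0,0,0,2,4,-1,0,0,0,-2,3,4,-1,0,0,0,-4,2,2,-1,0,0,0,-4,0,2,-1,0,0,0,-4,0,2,-1,0,0,0,-4,0,2,-1,0,0,0,-4,0,0,-1,0,0,0,0,0,0,-1,0,0,0,0,0,0,-1],
)

```text
time_s: 32.7
position: [0.3907, 0.3386, 0.3025]
tcp_rot: [[-0.003, 1.0, 0.0], [1.0, 0.003, -0.001], [-0.001, 0.0, -1.0]]
force: [0.2, -0.0, 0.2]
opening: 0.008
```

```bash
python3 - <<'E'
from m import *
s=read_state(); print(s['time_s'],s['position'].round(4),s['opening'],s['force'])
c=snap('wrist','w33')
for n in ('scene','top'):
    c=snap(n,n[0]+'33');im=c['pixels'][:,:,::-1]
    r=(slice(160,320),slice(230,400)) if n=='scene' else (slice(130,270),slice(160,330))
    cv2.imwrite('pics/'+n[0]+'33d.png',cv2.resize(im[r],None,fx=4,fy=4,interpolation=cv2.INTER_CUBIC))
E
```

```text
32.7 [0.3907 0.3386 0.3025] 0.007673560312658271 [ 0.17356487 -0.01734379  0.23564648]
```

View pics/s33d.png

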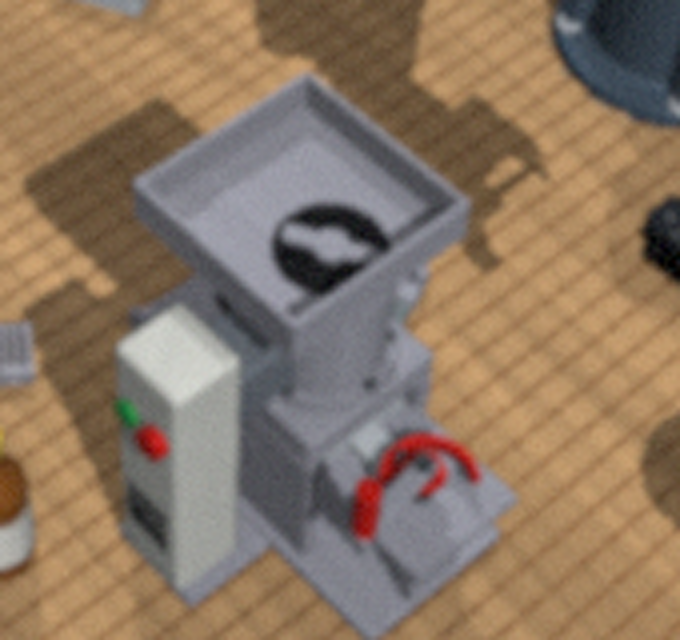

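View pics/t33d.png

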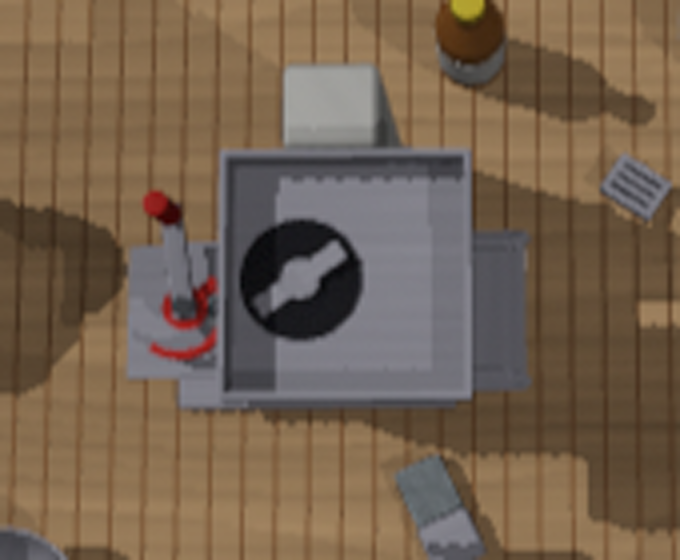

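View pics/w33.png

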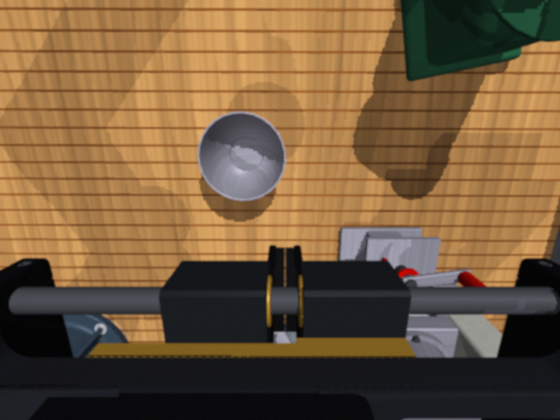

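```bash
python3 - <<'E'
from m import *
t=load('t33'); S=load('s33')
g=onz(t,155/4+160-.4,203/4+130-.4,.184); h=onz(t,184/4+160-.4,308/4+130-.4,.137); print(g,h,np.degrees(np.arctan2(g[1]-h[1],g[0]-h[0])))
print(onz(S,368/4+230-.4,490/4+160-.4,.184), onz(S,366/4+230,510/4+160,.159))
E
```

```text
[0.61164058 0.23646631 0.184     ] [0.5461258  0.22501286 0.137     ] 9.916370022280482
[0.61200053 0.23550534 0.184     ] [0.61132293 0.23672505 0.159     ]
```

Request:
send_rows(
  moves=[0,0,0,0,0,4.8,-1,0,0,0,0,0,4.8,-1,0,0,0,4.3,-2.4,0,-1,0,0,0,4.3,-2.4,0,-1,0,0,0,4.3,-2.4,0,-1,0,0,0,0,0,0,-1,0,0,0,0,0,0,-1,0,0,0,0,0,0,-1],
)

```text
time_s: 33.65
position: [0.5202, 0.2665, 0.3974]
tcp_rot: [[-0.001, 1.0, -0.003], [1.0, 0.001, -0.0], [-0.0, -0.003, -1.0]]
force: [0.0, -0.1, 0.7]
opening: 0.003
```

```bash
python3 - <<'E'
from m import *
s=read_state(); print(s['time_s'],s['position'].round(4))
c=snap('wrist','w34'); im=c['pixels'][:,:,::-1]
cv2.imwrite('pics/w34c.png',cv2.resize(im[120:270,220:380],None,fx=4,fy=4,interpolation=cv2.INTER_CUBIC))
E
```

```text
33.65 [0.5202 0.2665 0.3974]
```

View pics/w34c.png

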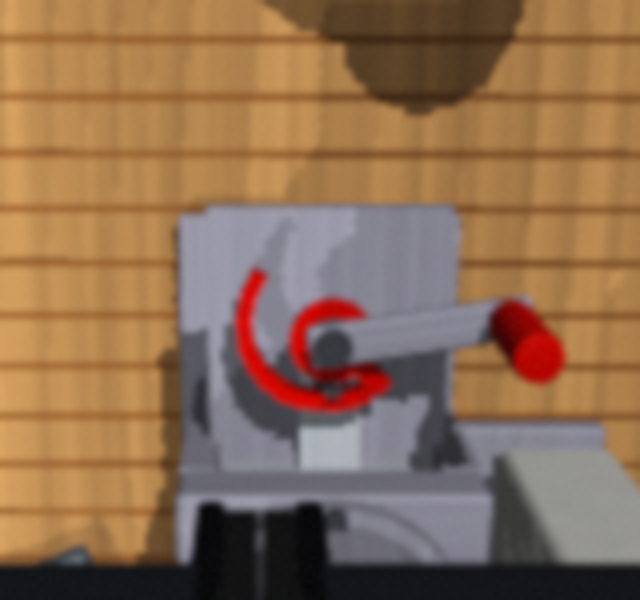

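Request:
send_rows(
  moves=[0,0,0,4.6,1.2,0,-1,0,0,0,4.6,1.2,0,-1,0,0,0,0,0,-5,-1,0,0,0,0,0,-5,-1,0,0,0,0,0,-5,-1,0,0,0,0,0,-5,-1,0,0,0,0,0,-4.7,-1,0,0,0,0,0,0,-1,0,0,0,0,0,0,-1,0,0,0,0,0,0,-1],
)

```text
time_s: 34.7
position: [0.6144, 0.2918, 0.1548]
tcp_rot: [[-0.003, 1.0, 0.005], [1.0, 0.003, 0.002], [0.002, 0.005, -1.0]]
force: [0.0, -0.6, 0.8]
opening: 0.007
```

Request:
send_rows(
  moves=[0,0,0,0,-1,0,-1,0,0,0,0,-1,0,-1,0,0,0,0,-0.7,0,-1,0,0,0,0,0,0,-1,0,0,0,0,0,0,-1],
)

```text
time_s: 35.2
position: [0.6126, 0.2629, 0.1514]
tcp_rot: [[-0.001, 1.0, -0.001], [1.0, 0.001, -0.0], [-0.0, -0.001, -1.0]]
force: [-1.2, -0.3, -0.5]
opening: 0.008
```

Request:
send_rows(
  moves=[0,0,0,0,-0.5,0,-1,0,0,0,0,0,0,-1,0,0,0,0,0,0,-1],
)

```text
time_s: 35.5
position: [0.6123, 0.2585, 0.1509]
tcp_rot: [[-0.002, 1.0, -0.001], [1.0, 0.002, -0.0], [-0.0, -0.001, -1.0]]
force: [-1.0, 0.2, -0.1]
opening: 0.004
```

Request:
send_rows(
  moves=[0,0,0,0,-0.5,0,-1,0,0,0,0,0,0,-1,0,0,0,0,0,0,-1],
)

```text
time_s: 35.8
position: [0.6124, 0.2536, 0.151]
tcp_rot: [[-0.002, 1.0, -0.001], [1.0, 0.002, -0.0], [-0.0, -0.001, -1.0]]
force: [-0.0, 1.5, -0.7]
opening: 0.005
```

Request:
send_rows(
  moves=[0,0,0,0,-0.5,0,-1,0,0,0,0,0,0,-1,0,0,0,0,0,0,-1],
)

```text
time_s: 36.1
position: [0.6125, 0.2485, 0.1512]
tcp_rot: [[-0.002, 1.0, -0.001], [1.0, 0.002, -0.0], [-0.0, -0.001, -1.0]]
force: [-0.2, 2.3, 0.1]
opening: -0.0
```

Request:
send_rows(
  moves=[0,0,0,0,-0.5,0,-1,0,0,0,0,0,0,-1,0,0,0,0,0,0,-1],
)

```text
time_s: 36.4
position: [0.6125, 0.2452, 0.1512]
tcp_rot: [[-0.001, 1.0, 0.0], [1.0, 0.001, 0.003], [0.003, 0.0, -1.0]]
force: [0.6, 7.3, -0.8]
opening: 0.003
```

```bash
python3 - <<'E'
from m import *
s=read_state(); print(s['time_s'],s['position'].round(4),s['force'])
c=snap('wrist','w35'); im=c['pixels'][:,:,::-1]
for n in ('scene','top'):
    c=snap(n,n[0]+'35');im=c['pixels'][:,:,::-1]
    r=(slice(160,320),slice(230,400)) if n=='scene' else (slice(130,270),slice(160,330))
    cv2.imwrite('pics/'+n[0]+'35d.png',cv2.resize(im[r],None,fx=4,fy=4,interpolation=cv2.INTER_CUBIC))
E
```

```text
36.4 [0.6125 0.2452 0.1512] [ 0.62853906  7.32748368 -0.79545714]
```

View pics/s35d.png

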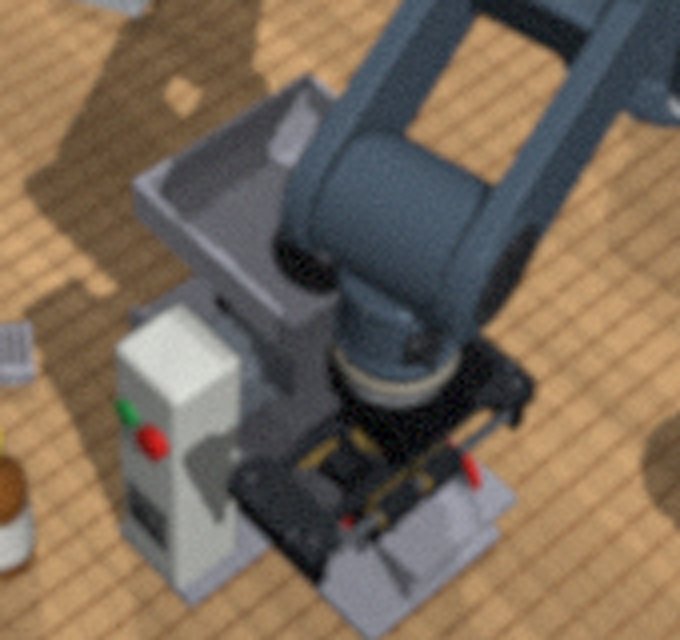

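View pics/t35d.png

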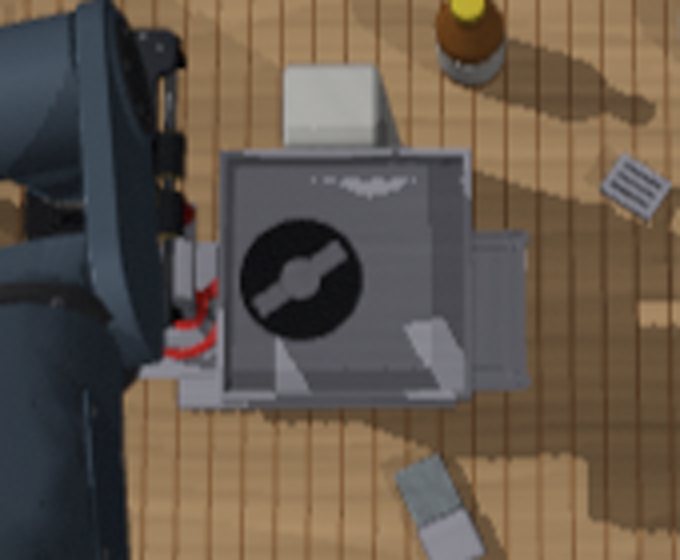

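View pics/w35.png

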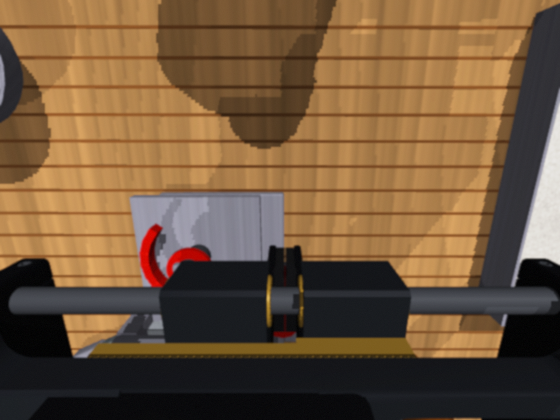

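Request:
send_rows(
  moves=[0,0,0,0,0.05,0,-1,0,0,0,0,0.05,0,-1,0,0,0,0,0.05,0,-1,0,0,0,0,0.05,0,-1,0,0,0,0,0.05,0,-1,0,0,0,0,0.05,0,-1,0,0,0,0,0.05,0,-1,0,0,0,0,0.05,0,-1,0,0,0,0,0.05,0,-1,0,0,0,0,0.05,0,-1,0,0,0,0,0.1,0,-1,0,0,0,0,0.1,0,-1],
)

```text
time_s: 37.75
position: [0.6119, 0.2503, 0.1508]
tcp_rot: [[-0.002, 1.0, -0.002], [1.0, 0.002, -0.001], [-0.001, -0.002, -1.0]]
force: [0.0, -0.1, 0.1]
opening: 0.006
```

Request:
send_rows(
  moves=[0,0,0,0,0.2,0,-1,0,0,0,0,1,0,-1,0,0,0,0,2,0,-1,0,0,0,0,2,1,-1,0,0,0,-2,1,4,-1,0,0,0,-3,0,4,-1,0,0,0,-3,0,4,-1,0,0,0,-2,-1,4,-1,0,0,0,0,-2,4,-1,0,0,0,0,-2,3.5,-1,0,0,0,0,0,0,-1,0,0,0,0,0,0,-1,0,0,0,0,0,0,-1],
)

```text
time_s: 39.05
position: [0.5116, 0.2633, 0.3947]
tcp_rot: [[-0.003, 1.0, -0.003], [1.0, 0.003, -0.001], [-0.001, -0.003, -1.0]]
force: [0.6, -0.1, -0.4]
opening: 0.004
```

```bash
python3 - <<'E'
from m import *
s=read_state(); print(s['time_s'],s['position'].round(4))
c=snap('wrist','w36'); im=c['pixels'][:,:,::-1]
cv2.imwrite('pics/w36c.png',cv2.resize(im[120:270,220:380],None,fx=4,fy=4,interpolation=cv2.INTER_CUBIC))
E
```

```text
39.05 [0.5116 0.2633 0.3947]
```

View pics/w36c.png

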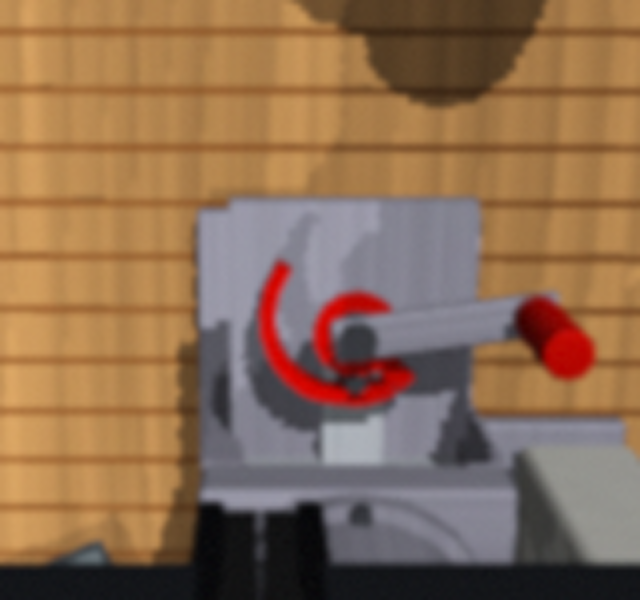

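```bash
python3 - <<'E'
from m import *
def ang(c,g,a,b,z):
    A=onz(c,*g(a),z);B=onz(c,*g(b),z); d=B-A; return np.degrees(np.arctan2(d[1],d[0])).round(2)
c=load('w36'); g=lambda q:(q[0]/4+220-.375,q[1]/4+120-.375)
print('end lever',ang(c,g,(385,318),(525,297),.134),ang(c,g,(390,355),(500,338),.134),'plate',ang(c,g,(235,197),(476,197),.11),ang(c,g,(205,465),(510,465),.15))
c=load('w22'); g2=lambda q:(q[0]/5+260-.4,q[1]/5+140-.4)
print('start lever',ang(c,g2,(165,178),(330,207),.134),ang(c,g2,(165,232),(300,256),.134),ang(c,g2,(185,70),(497,71),.11))
im=load('w36')['pixels'][:,:,::-1]; cv2.imwrite('pics/e1.png',cv2.resize(im[175:230,290:372],None,fx=9,fy=9,interpolation=cv2.INTER_CUBIC))
im=load('w22')['pixels'][:,:,::-1]; cv2.imwrite('pics/e2.png',cv2.resize(im[165:220,270:352],None,fx=9,fy=9,interpolation=cv2.INTER_CUBIC))
E
```

```text
end lever 9.07 9.42 plate 0.22 0.25
start lever -9.69 -9.9 0.15
```

View pics/e1.png

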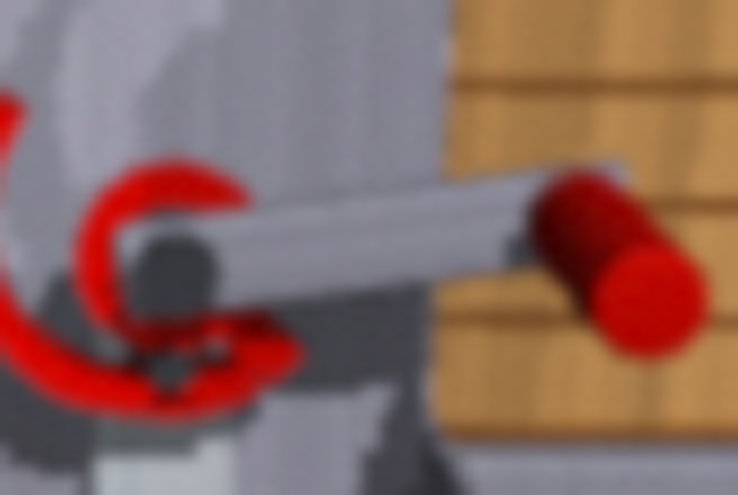

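View pics/e2.png

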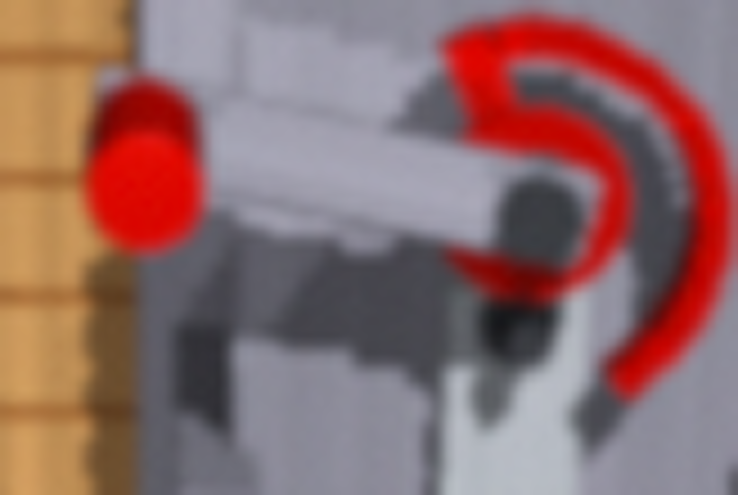

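```bash
python3 - <<'E'
from m import *
c=load('w36'); g=lambda q:(q[0]/9+290-.45,q[1]/9+175-.45)
print('grip',onz(c,*g((650,300)),.184)); print('stud',onz(c,*g((170,365)),.124)); 
c3=load('w34'); g4=lambda q:(q[0]/4+220-.375,q[1]/4+120-.375); print('grip34',onz(c3,*g4((538,357)),.184)); print('grip36',onz(c,*g4((568,352)),.184))
c=load('w22'); g=lambda q:(q[0]/9+270-.45,q[1]/9+165-.45)
print('stud0',onz(c,*g((517,325)),.124),'grip0',onz(c,*g((145,190)),.184))
for nm in('w22','w36'):
    c=load(nm); print(nm, read_state()['position'])
E
```

```text
grip [0.61125361 0.23652226 0.184     ]
stud [0.54772731 0.20766039 0.124     ]
grip34 [0.61086682 0.23744306 0.184     ]
grip36 [0.6110371  0.23686755 0.184     ]
stud0 [0.54601241 0.20586142 0.124     ] grip0 [0.48392561 0.24099958 0.184     ]
w22 [0.51152791 0.26324195 0.39431682]
w36 [0.51152791 0.26324195 0.39431682]
```

```bash
python3 - <<'E'
from m import *
for n in ('t33','t35','t32'):
    c=load(n); hsv=cv2.cvtColor(c['pixels'],cv2.COLOR_RGB2HSV); m=cv2.inRange(hsv,(0,120,50),(9,255,255))|cv2.inRange(hsv,(172,120,50),(180,255,255))
    y,x=np.nonzero(m[170:225,190:220]); 
    k,l,st,ce=cv2.connectedComponentsWithStats(m[170:225,190:222])
    print(n,[(st[i],ce[i].round(1)) for i in range(1,k) if st[i,4]>3])
ims=[cv2.resize(load(n)['pixels'][165:225,190:222,::-1],None,fx=8,fy=8,interpolation=cv2.INTER_CUBIC) for n in('t33','t35')]
cv2.imwrite('pics/cmp.png',np.hstack(ims))
E
```

```text
t33 [(array([ 5,  7, 10,  9, 56], dtype=int32), array([ 9.7, 11.3])), (array([11, 29, 13, 13, 62], dtype=int32), array([17.8, 36.1])), (array([ 8, 42, 16,  8, 37], dtype=int32), array([16.7, 46.9]))]
t35 [(array([16, 12,  3,  4,  6], dtype=int32), array([16.8, 13.5])), (array([13, 30, 11, 12, 43], dtype=int32), array([19.3, 36.5])), (array([11, 42, 13,  8, 37], dtype=int32), array([17.6, 46.6]))]
t32 [(array([14, 10,  2,  6, 10], dtype=int32), array([14.4, 12.9])), (array([11, 29, 13, 13, 52], dtype=int32), array([18.8, 36.3])), (array([10, 34,  3,  3,  7], dtype=int32), array([11.1, 34.7])), (array([ 8, 43, 16,  7, 35], dtype=int32), array([16.5, 47. ]))]
```

View pics/cmp.png

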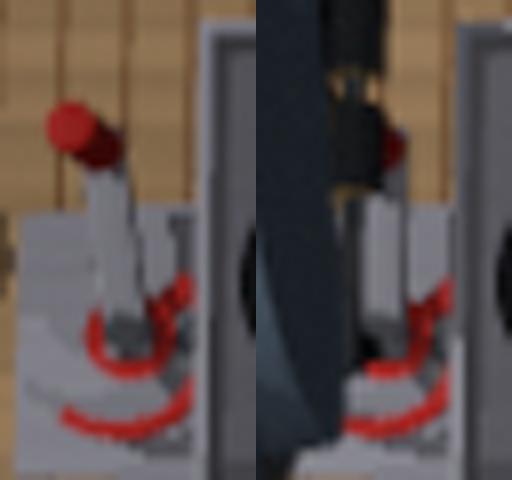

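Request:
send_rows(
  moves=[0,0,0,0.4,-3,2,-1,0,0,0,0.5,-4.4,0,-1,0,0,0,0.5,-4.5,0,-1,0,0,0,0.5,-4.5,0,-1,0,0,0,0.5,-4.5,0,-1,0,0,0,0.5,-4.5,0,-1,0,0,0,0.5,-4.5,0,-1,8.5,0,0,0.2,-3,0,-1,8.5,0,0,0,-1,-3,-1,8.5,0,0,0,0,-4,-1,8.5,0,0,0,0,-4.5,-1,8.5,0,0,0,0,-4.5,-1,8.5,0,0,0,0,-4.5,-1,3.3,0,0,0,0,-2,-1,0,0,0,0,0,0,-1,0,0,0,0,0,0,-1],
)

```text
time_s: 40.7
position: [0.5484, -0.0759, 0.1905]
tcp_rot: [[-0.0, 1.0, -0.002], [0.583, 0.002, 0.813], [0.813, -0.001, -0.583]]
force: [1.4, -0.1, 0.1]
opening: 0.004
```

```bash
python3 - <<'E'
from m import *
s=read_state(); print(s['time_s'],s['position'].round(4),s['force'])
c=snap('wrist','w37'); im=c['pixels'][:,:,::-1]
b=load('w21')['pixels'][:,:,::-1]
cv2.imwrite('pics/w37c.png',np.vstack([cv2.resize(im[130:270,200:370],None,fx=4,fy=2.1*1,interpolation=cv2.INTER_CUBIC),cv2.resize(b[130:270,200:370],None,fx=4,fy=2.1,interpolation=cv2.INTER_CUBIC)]))
E
```

```text
40.7 [ 0.5484 -0.0759  0.1905] [ 1.40978062 -0.09645276  0.14720194]
```

View pics/w37.png

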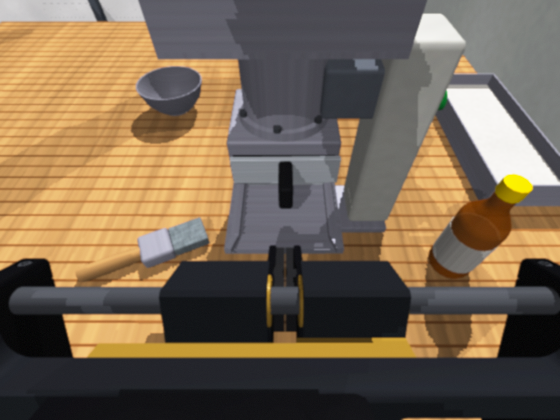

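View pics/w37c.png

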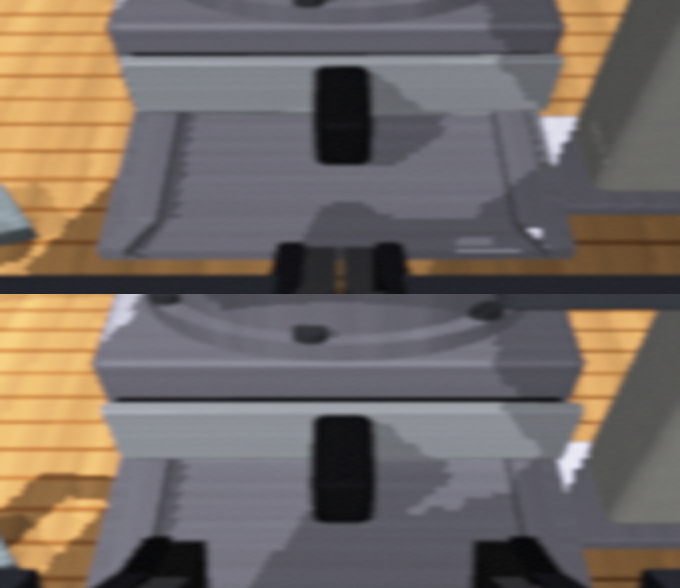

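```bash
python3 - <<'E'
from m import *
for n in('w18','w19','w20','w21','w37'):
    c=load(n); 
    im=c['pixels'].astype(float).sum(2)/3
    # vertical profile near column where no handle: world x=.52 and .575
    out=[]
    for X in (.522,.530,.565):
        hu,hv=proj(c,[X,.077,.155]); 
        col=im[:,int(round(hu))-3:int(round(hu))+4].mean(1)
        seg=col[int(hv)-6:int(hv)+45]
        out.append((round(hv,1),int(hv)-6,seg.round(0).astype(int).tolist()))
    print(n,out[0])
E
```

```text
w18 (np.float64(177.4), 171, [143, 145, 147, 148, 152, 158, 164, 169, 164, 154, 141, 132, 128, 128, 127, 126, 127, 128, 129, 129, 129, 129, 128, 128, 127, 125, 125, 125, 125, 126, 126, 118, 94, 53, 28, 24, 25, 25, 24, 35, 90, 154, 183, 188, 190, 191, 194, 200, 205, 196, 179])
w19 (np.float64(186.2), 180, [143, 146, 147, 149, 154, 160, 166, 168, 162, 151, 139, 131, 128, 127, 127, 126, 127, 128, 129, 129, 128, 128, 128, 127, 127, 125, 113, 81, 43, 25, 29, 70, 133, 175, 188, 190, 192, 194, 199, 203, 196, 180, 171, 168, 169, 172, 171, 170, 171, 171, 173])
w20 (np.float64(189.2), 183, [151, 153, 153, 156, 160, 167, 173, 175, 169, 157, 146, 137, 134, 134, 132, 132, 133, 134, 135, 135, 134, 134, 134, 134, 133, 132, 131, 130, 131, 132, 132, 124, 98, 56, 29, 26, 25, 42, 105, 170, 194, 196, 197, 199, 201, 206, 210, 204, 187, 178, 175])
w21 (np.float64(162.2), 156, [114, 117, 120, 122, 126, 133, 142, 142, 129, 114, 108, 106, 105, 107, 107, 108, 107, 107, 106, 105, 105, 104, 91, 54, 39, 93, 150, 165, 166, 168, 163, 151, 144, 143, 145, 145, 145, 147, 146, 145, 147, 147, 144, 143, 144, 143, 143, 144, 144, 144, 145])
w37 (np.float64(141.9), 135, [102, 104, 107, 109, 111, 116, 125, 132, 127, 113, 101, 97, 97, 97, 99, 99, 99, 98, 96, 82, 54, 78, 130, 151, 159, 161, 147, 133, 133, 134, 133, 133, 135, 134, 133, 133, 136, 134, 132, 132, 132, 131, 132, 132, 132, 133, 133, 123, 107, 107, 112])
```

```bash
python3 - <<'E'
from m import *
for n,H,F in(('w18',178,211.3),('w19',187,211.7),('w20',190,221.1),('w21',162.5,181.1),('w37',142,156.6)):
    c=load(n); u=proj(c,[.522,.07,.15])[0]
    a=onz(c,u,H,.155);b=onz(c,u,F,.143); print(n,((a-b)[1]*1000).round(2), a[1].round(4))
E
```

```text
w18 14.29 0.0766
w19 7.82 0.0764
w20 12.14 0.0764
w21 12.2 0.0767
w37 8.04 0.0768
```

Request:
send_rows(
  moves=[-8.5,0,0,0,0,4.8,-1,-8.5,0,0,0,0,4.8,-1,-8.5,0,0,0,0,4.8,-1,-8.5,0,0,0,0,4.8,-1,-8.5,0,0,0.6,2,2,-1,-8.5,0,0,0.8,4,1,-1,-3.3,0,0,0.8,4.5,0,-1,0,0,0,0.8,4.8,0,-1,0,0,0,0.8,4.8,0,-1,0,0,0,0.8,4.8,0,-1,0,0,0,0.8,4.8,0,-1,0,0,0,1,4.6,-1,-1,0,0,0,0,2.3,-4,-1,0,0,0,0,0,-5,-1,0,0,0,0,0,-5,-1,0,0,0,0,0,-5,-1,0,0,0,0,0,-5,-1,0,0,0,0,0,0,-1,0,0,0,0,0,0,-1,0,0,0,0,0,0,-1],
)

```text
time_s: 42.75
position: [0.6149, 0.2909, 0.1685]
tcp_rot: [[-0.003, 1.0, 0.008], [1.0, 0.003, 0.002], [0.002, 0.008, -1.0]]
force: [0.7, -0.1, 0.3]
opening: 0.004
```

Request:
send_rows(
  moves=[0,0,0,-0.2,-1.5,-2,-1,0,0,0,0,-1.4,0,-1,0,0,0,0,0,0,-1,0,0,0,0,-0.5,0,-1,0,0,0,0,-0.5,0,-1,0,0,0,0,-0.5,0,-1,0,0,0,0,-0.3,0,-1,0,0,0,0,0,0,-1,0,0,0,0,0,0,-1],
)

```text
time_s: 43.65
position: [0.612, 0.2452, 0.1445]
tcp_rot: [[-0.001, 1.0, 0.004], [1.0, 0.001, 0.005], [0.005, 0.004, -1.0]]
force: [1.3, 7.4, 2.8]
opening: 0.01
```

```bash
cat > chk.py <<'E'
from m import *
import sys
n=sys.argv[1]
s=read_state(); print(s['time_s'],s['position'].round(4),s['force'].round(1))
c=snap('top',n); hsv=cv2.cvtColor(c['pixels'],cv2.COLOR_RGB2HSV); m=cv2.inRange(hsv,(0,120,50),(9,255,255))|cv2.inRange(hsv,(172,120,50),(180,255,255))
k,l,st,ce=cv2.connectedComponentsWithStats(m[170:225,190:222]); print([(st[i].tolist(),ce[i].round(1).tolist()) for i in range(1,k) if st[i,4]>3])
E
python3 chk.py t40
```

```text
43.65 [0.612  0.2452 0.1445] [1.3 7.4 2.8]
[([17, 12, 2, 4, 6], [17.3, 13.5]), ([14, 30, 10, 12, 41], [19.6, 36.4]), ([11, 42, 13, 8, 36], [17.8, 46.6])]
```

Request:
send_rows(
  moves=[0,0,0,0,-0.3,0,-1,0,0,0,0,0,0,-1,0,0,0,0,0,0,-1],
)

```text
time_s: 44.0
position: [0.612, 0.2451, 0.1445]
tcp_rot: [[-0.001, 1.0, 0.005], [1.0, 0.001, 0.01], [0.01, 0.005, -1.0]]
force: [1.6, 14.3, 2.0]
opening: 0.006
```

```bash
python3 chk.py t41
```

```text
44.0 [0.612  0.2451 0.1445] [ 1.6 14.3  2. ]
[([17, 13, 2, 3, 5], [17.4, 13.8]), ([14, 30, 10, 12, 41], [19.6, 36.4]), ([12, 42, 12, 8, 35], [18.0, 46.5])]
```

Request:
send_rows(
  moves=[0,0,0,0,0.2,0,-1,0,0,0,0,0.2,0,-1,0,0,0,0,0.1,0,-1,0,0,0,0,0,0,-1,0,0,0,0,0,0,-1],
)

```text
time_s: 44.55
position: [0.6112, 0.2451, 0.1437]
tcp_rot: [[-0.002, 1.0, 0.001], [1.0, 0.002, 0.001], [0.001, 0.001, -1.0]]
force: [2.4, 4.7, 2.9]
opening: 0.006
```

```bash
python3 chk.py t42
```

```text
44.55 [0.6112 0.2451 0.1437] [2.4 4.7 2.9]
[([17, 12, 2, 4, 6], [17.3, 13.5]), ([14, 30, 10, 12, 40], [19.7, 36.3]), ([11, 42, 13, 8, 37], [17.6, 46.6])]
```

Request:
send_rows(
  moves=[0,0,0,0,0.3,0,-1,0,0,0,0,0,0,-1,0,0,0,0,0,0,-1],
)

```text
time_s: 44.9
position: [0.6105, 0.2472, 0.1431]
tcp_rot: [[-0.002, 1.0, -0.001], [1.0, 0.002, -0.001], [-0.001, -0.001, -1.0]]
force: [1.2, 1.7, 2.6]
opening: 0.006
```

```bash
python3 chk.py t43
```

```text
44.9 [0.6105 0.2472 0.1431] [1.2 1.7 2.6]
[([16, 11, 2, 5, 8], [16.4, 13.0]), ([14, 30, 10, 13, 42], [19.5, 36.5]), ([10, 42, 14, 8, 38], [17.4, 46.7])]
```

Request:
send_rows(
  moves=[0,0,0,0,0.4,0,-1,0,0,0,0,1.5,0,-1,0,0,0,0,2,3,-1,0,0,0,0,0,5,-1,0,0,0,0,0,5,-1,0,0,0,0,0,5,-1,0,0,0,0,0,5,-1,0,0,0,-0.8,-3.5,3,-1,0,0,0,-0.8,-4.8,1,-1,0,0,0,-0.8,-4.8,0,-1,0,0,0,-0.8,-4.8,0,-1,0,0,0,-0.8,-4.8,0,-1,0,0,0,-0.8,-4.8,0,-0.5,0,0,0,-0.8,-4.8,0,-0.3,8.5,0,0,-0.6,-3,0,-0.3,8.5,0,0,0,-0.8,-3,-0.3,8.5,0,0,0,0,-4,-0.3,8.5,0,0,0,0,-4.5,-0.3,8.5,0,0,0,0,-4.5,-0.3,8.5,0,0,0,0,-4.5,-0.3],
)

```text
time_s: 46.95
position: [0.5483, -0.0744, 0.2072]
tcp_rot: [[-0.002, 1.0, -0.0], [0.625, 0.002, 0.78], [0.78, 0.002, -0.625]]
force: [0.5, -0.9, -0.9]
opening: 0.351
```

Request:
send_rows(
  moves=[3.3,0,0,0,0,-0.5,-0.3,0,0,0,0,0,0,-0.3,0,0,0,0,0,0,-0.3],
)

```text
time_s: 47.25
position: [0.5484, -0.0741, 0.2033]
tcp_rot: [[-0.002, 1.0, -0.002], [0.584, 0.003, 0.812], [0.812, 0.0, -0.584]]
force: [-0.5, -0.6, 1.0]
opening: 0.347
```

```bash
python3 - <<'E'
from m import *
s=read_state(); print(s['time_s'],s['position'].round(4),s['force'],s['opening'],s['tcp_rot'].round(3))
c=snap('wrist','w44'); im=c['pixels'][:,:,::-1]
cv2.imwrite('pics/w44c.png',cv2.resize(im[90:270,195:375],None,fx=4,fy=3.3,interpolation=cv2.INTER_CUBIC))
E
```

```text
47.25 [ 0.5484 -0.0741  0.2033] [-0.4832894  -0.64324738  1.04906371] 0.3465646884902213 [[-0.002  1.    -0.002]
 [ 0.584  0.003  0.812]
 [ 0.812  0.    -0.584]]
```

View pics/w44c.png

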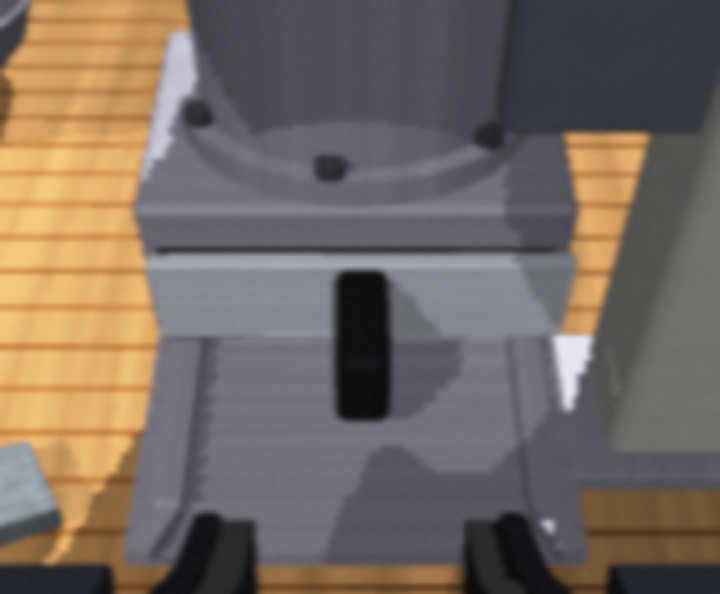

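Request:
send_rows(
  moves=[0,0,0,0,4,-2.9,-0.3,0,0,0,0,4,-2.9,-0.3,0,0,0,0.05,2.5,-1.75,-0.3,0,0,0,0.05,1.3,-0.9,-0.3,0,0,0,0,0,0,-0.3,0,0,0,0,0,0,-1,0,0,0,0,0,0,-1,0,0,0,0,0,0,-1,0,0,0,0,0,0,-1],
)

```text
time_s: 48.2
position: [0.5487, 0.042, 0.1194]
tcp_rot: [[-0.002, 1.0, -0.002], [0.584, 0.003, 0.812], [0.812, 0.001, -0.584]]
force: [-3.3, -4.3, 4.5]
opening: 0.152
```

Request:
send_rows(
  moves=[0,0,0,-0.15,0,0,-1,0,0,0,-0.15,0,0,-1,0,0,0,0,0,0,-1,0,0,0,0,0,0,-1],
)

```text
time_s: 48.6
position: [0.5486, 0.042, 0.1194]
tcp_rot: [[-0.003, 1.0, 0.004], [0.585, -0.002, 0.811], [0.811, 0.005, -0.585]]
force: [3.1, -5.0, 6.2]
opening: 0.158
```

```bash
cat > c2.py <<'E'
from m import *
import sys
n=sys.argv[1]
s=read_state(); print(s['time_s'],s['position'].round(4),s['force'].round(1),round(s['opening'],3))
c=snap('wrist',n); im=c['pixels'][:,:,::-1]
cv2.imwrite('pics/'+n+'c.png',cv2.resize(im[130:290,180:390],None,fx=3.5,fy=3.5,interpolation=cv2.INTER_CUBIC))
E
python3 c2.py w45
```

```text
48.6 [0.5486 0.042  0.1194] [ 3.1 -5.   6.2] 0.158
```

View pics/w45c.png

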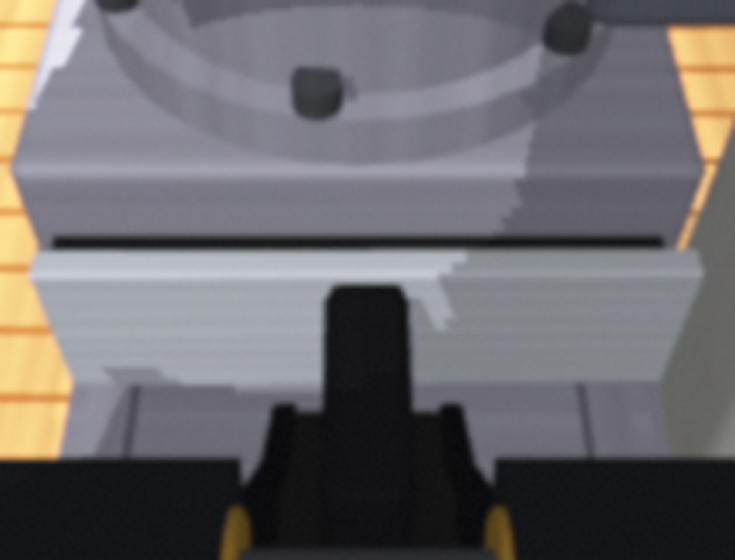

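Request:
send_rows(
  moves=[0,0,0,-0.2,0,0,-1,0,0,0,-0.2,0,0,-1,0,0,0,0,0,0,-1,0,0,0,0,0,0,-1],
)

```text
time_s: 49.05
position: [0.5474, 0.0419, 0.1195]
tcp_rot: [[-0.004, 1.0, 0.01], [0.585, -0.006, 0.811], [0.811, 0.009, -0.585]]
force: [9.8, -1.7, 4.4]
opening: 0.16
```

```bash
python3 c2.py w46
```

```text
49.05 [0.5474 0.0419 0.1195] [ 9.8 -1.7  4.4] 0.16
```

View pics/w46c.png

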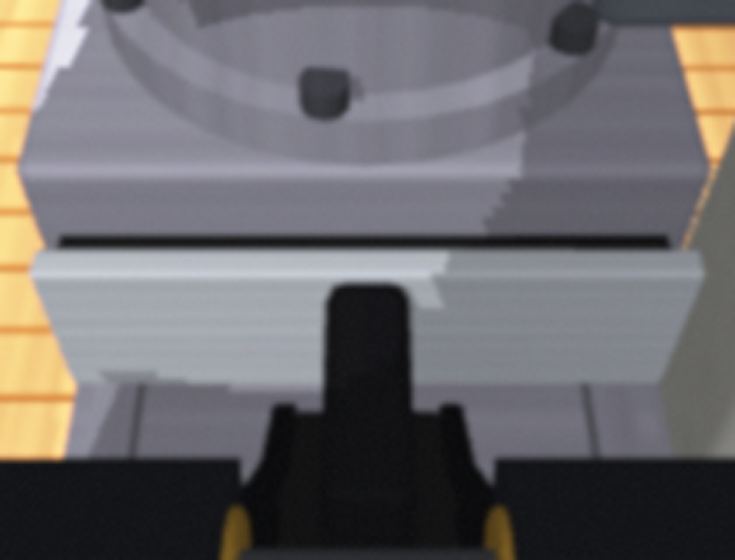

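Request:
send_rows(
  moves=[0,0,0,-0.12,0,0,-1,0,0,0,0,0,0,-1,0,0,0,0,0,0,-1],
)

```text
time_s: 49.4
position: [0.5469, 0.0419, 0.1195]
tcp_rot: [[-0.004, 1.0, 0.012], [0.585, -0.008, 0.811], [0.811, 0.01, -0.585]]
force: [11.2, -0.6, 3.8]
opening: 0.155
```

```bash
python3 c2.py w47; python3 - <<'E'
from m import *
c=load('w47'); 
for z,rows in ((0,(170,)),):pass
E
```

```text
49.4 [0.5469 0.0419 0.1195] [11.2 -0.6  3.8] 0.155
```

View pics/w47c.png

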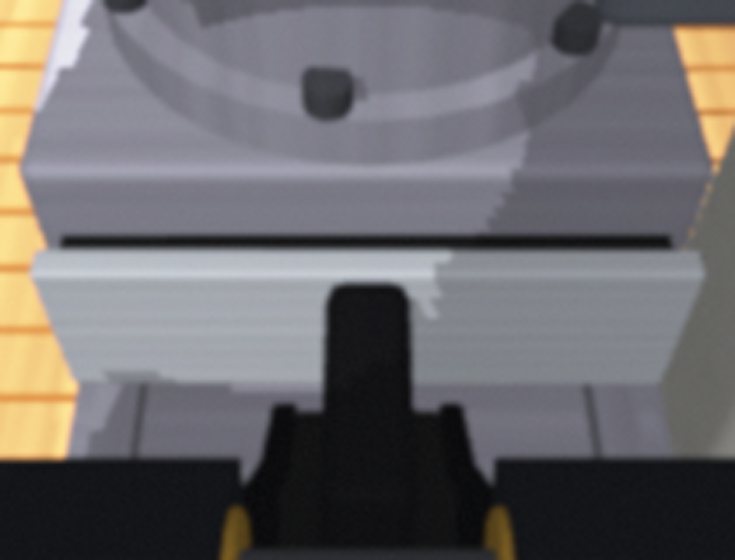

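Request:
send_rows(
  moves=[0,0,0,0.2,0,0,-1,0,0,0,0.2,0,0,-1,0,0,0,0,0,0,-0.3,0,0,0,0,0,0,-0.3,0,0,0,0,-2,1.5,-0.3,0,0,0,0,-4,2.9,-0.3,0,0,0,0,-4,2.9,-0.6,0,0,0,0,-1.7,1.2,-1],
)

```text
time_s: 50.25
position: [0.5459, -0.0768, 0.205]
tcp_rot: [[-0.003, 1.0, 0.002], [0.586, -0.0, 0.81], [0.81, 0.004, -0.586]]
force: [0.6, -0.3, -0.1]
opening: 0.247
```

```bash
python3 c2.py w48
```

```text
50.25 [ 0.5459 -0.0768  0.205 ] [ 0.6 -0.3 -0.1] 0.247
```

View pics/w48c.png

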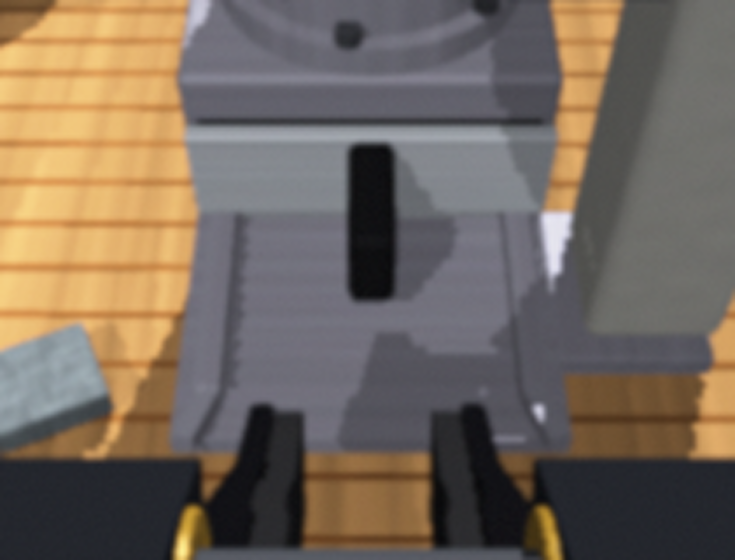

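Request:
send_rows(
  moves=[-8.5,0,0,0,0,4.8,-1,-8.5,0,0,0,0,4.8,-1,-8.5,0,0,0,0,4.8,-1,-8.5,0,0,0.3,1,4.5,-1,-8.5,0,0,0.6,3,1.5,-1,-8.5,0,0,0.8,4,0,-1,-3.3,0,0,0.8,4.7,0,-1,0,0,0,0.8,4.8,0,-1,0,0,0,0.8,4.8,0,-1,0,0,0,0.8,4.8,0,-1,0,0,0,0.8,4.8,0,-1,0,0,0,0.9,4.2,-1,-1,0,0,0,0,0.8,-4.7,-1,0,0,0,0,0,-5,-1,0,0,0,0,0,-5,-1,0,0,0,0,0,-5,-1,0,0,0,0,0,-4.7,-1,0,0,0,0,0,0,-1,0,0,0,0,0,0,-1],
)

```text
time_s: 52.2
position: [0.6098, 0.2958, 0.1523]
tcp_rot: [[-0.003, 1.0, -0.004], [1.0, 0.003, -0.001], [-0.001, -0.005, -1.0]]
force: [0.0, -0.1, 0.3]
opening: 0.008
```

Request:
send_rows(
  moves=[0,0,0,0,-1,0,-1,0,0,0,0,-0.8,0,-1,0,0,0,0,0,0,-1,0,0,0,0,0,0,-1],
)

```text
time_s: 52.6
position: [0.612, 0.2771, 0.1555]
tcp_rot: [[-0.001, 1.0, 0.002], [1.0, 0.001, 0.001], [0.001, 0.002, -1.0]]
force: [-0.4, 0.2, -0.2]
opening: 0.009
```

Request:
send_rows(
  moves=[0,0,0,0,-1,-0.6,-1,0,0,0,0,-0.7,0,-1,0,0,0,0,-0.5,0,-1,0,0,0,0,-0.5,0,-1,0,0,0,0,0,0,-1,0,0,0,0,0,0,-1],
)

```text
time_s: 53.2
position: [0.6112, 0.2503, 0.1476]
tcp_rot: [[-0.002, 1.0, -0.001], [1.0, 0.002, -0.001], [-0.001, -0.001, -1.0]]
force: [0.7, 1.0, -0.4]
opening: 0.007
```

Request:
send_rows(
  moves=[0,0,0,0,-0.4,0,-1,0,0,0,0,-0.3,0,-1,0,0,0,0,0,0,-1,0,0,0,0,0,0,-1],
)

```text
time_s: 53.6
position: [0.6119, 0.2452, 0.1478]
tcp_rot: [[-0.002, 1.0, 0.001], [1.0, 0.002, 0.003], [0.003, 0.001, -1.0]]
force: [1.4, 5.6, -0.6]
opening: 0.005
```

```bash
python3 chk.py t50
```

```text
53.6 [0.6119 0.2452 0.1478] [ 1.4  5.6 -0.6]
[([17, 12, 2, 3, 5], [17.4, 13.2]), ([14, 30, 10, 12, 41], [19.6, 36.4]), ([11, 42, 13, 8, 37], [17.6, 46.6])]
```

Request:
send_rows(
  moves=[0,0,0,0,0.2,0,-1,0,0,0,0,0.2,0,-1,0,0,0,0,0.2,0,-1,0,0,0,0,0.2,0,-1,0,0,0,0,0,0,-1,0,0,0,0,0,0,-1],
)

```text
time_s: 54.25
position: [0.6109, 0.2513, 0.1474]
tcp_rot: [[-0.002, 1.0, -0.002], [1.0, 0.002, -0.001], [-0.001, -0.002, -1.0]]
force: [1.1, 0.5, -0.3]
opening: 0.004
```

```bash
python3 chk.py t51
```

```text
54.25 [0.6109 0.2513 0.1474] [ 1.1  0.5 -0.3]
[([15, 11, 2, 4, 6], [15.3, 12.8]), ([13, 29, 11, 13, 48], [19.5, 36.1]), ([10, 34, 3, 4, 10], [11.2, 35.3]), ([8, 42, 16, 8, 38], [16.3, 46.8])]
```

Request:
send_rows(
  moves=[0,0,0,0,1,0,-1,0,0,0,0,2,0,-1,0,0,0,0,2,0,-1,0,0,0,0,3,0,-1,0,0,0,0,0,0,-1],
)

```text
time_s: 54.8
position: [0.6105, 0.3371, 0.1477]
tcp_rot: [[-0.007, 1.0, 0.0], [1.0, 0.007, 0.002], [0.002, 0.0, -1.0]]
force: [-0.4, -0.6, 0.4]
opening: 0.004
```

```bash
python3 chk.py t52; python3 - <<'E'
from m import *
c=snap('wrist','w52')
cv2.imwrite('pics/t52c.png',np.hstack([cv2.resize(load(n)['pixels'][165:225,190:222,::-1],None,fx=8,fy=8,interpolation=cv2.INTER_CUBIC) for n in('t33','t52')]))
cv2.imwrite('pics/w52c.png',cv2.resize(c['pixels'][130:330,120:400,::-1],None,fx=2.8,fy=2.8,interpolation=cv2.INTER_CUBIC))
E
```

```text
54.8 [0.6105 0.3371 0.1477] [-0.4 -0.6  0.4]
[([7, 7, 10, 9, 59], [11.2, 11.2]), ([11, 30, 13, 12, 60], [17.6, 36.3]), ([7, 43, 17, 7, 41], [16.1, 46.8])]
```

View pics/t52c.png

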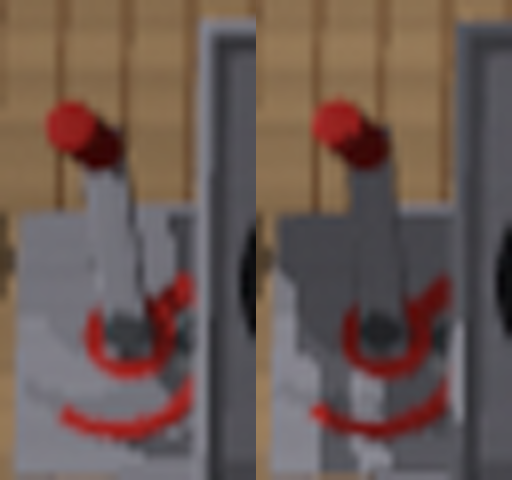

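View pics/w52c.png

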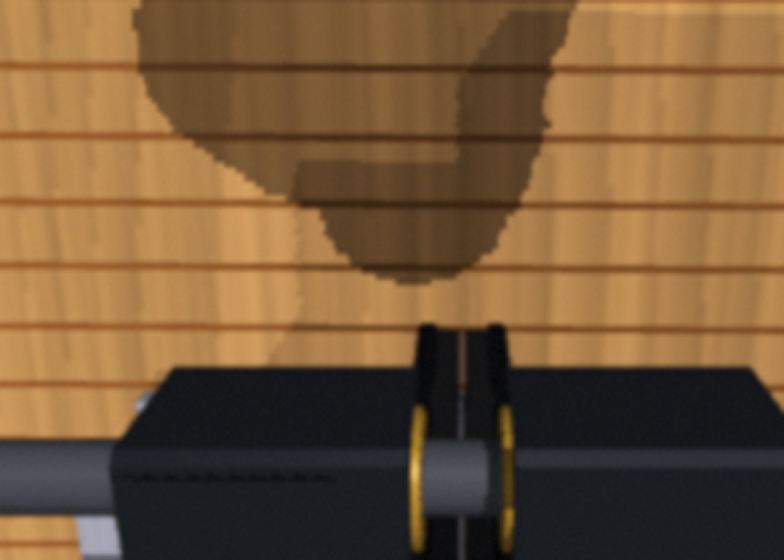

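```bash
python3 - <<'E'
from m import *
for n in('w18','w19','w20','w21','w37','w44','w45','w47','w48'):
    c=load(n); im=c['pixels'].astype(float).sum(2)/3
    r=[]
    for X in (.520,.526,.532,.562,.568):
        u,hv=proj(c,[X,.077,.155]); u=int(round(u)); col=im[:,u-2:u+3].mean(1)
        h0=int(hv); seg=col[h0-8:h0+8]; H=h0-8+np.argmax(seg)
        # seal darkest below, then rising edge
        k=col[h0+8:h0+40]; i=np.argmin(k); j=i
        lo=k[i]; hi=k[i:i+7].max(); t=(lo+hi)/2
        while k[j]<t: j+=1
        F=h0+8+j-1+(t-k[j-1])/(k[j]-k[j-1])
        a=onz(c,u,H,.155); b=onz(c,u,F,.143); r.append((a[1]-b[1])*1000)
    print(n,np.median(r).round(2),np.round(r,1))
E
```

```text
w18 14.29 [14.3 14.3 14.3 14.5 14.5]
w19 7.76 [7.7 7.8 7.8 7.8 9.2]
w20 12.13 [12.1 12.1 12.1 12.1 16.5]
w21 12.94 [13.  13.  11.6 11.6 12.9]
w37 7.9 [8.  7.9 7.9 7.5 7.5]
w44 7.26 [7.3 7.2 7.2 7.4 7.4]
w45 7.02 [7.  7.  7.  6.9 6.8]
w47 6.86 [6.8 6.8 6.9 7.  7. ]
w48 7.62 [7.6 7.6 7.6 7.6 7.6]
```

```bash
python3 - <<'E'
from m import *
for n,p in (('t12 start',(195.8,227.8)),('t33',(199.7,181.3)),('t52',(201.2,181.2))):
    c=load(n[:3]); q=onz(c,*p,.172); print(n,q)
    for A in ((.547,.2265),(.5472,.2294)): print('  ',np.degrees(np.arctan2(q[1]-A[1],q[0]-A[0])).round(1))
E
```

```text
t12 start [0.48486884 0.2430379  0.172     ]
   165.1
   167.7
t33 [0.61123396 0.23540614 0.172     ]
   7.9
   5.4
t52 [0.61149616 0.23132852 0.172     ]
   4.3
   1.7
```

Request:
send_rows(
  moves=[0,0,0,0,1,4,-1,0,0,0,0,1,5,-1,0,0,0,0,0,5,-1,0,0,0,0,0,3,-1,0,0,0,0,0,0,-1,0,0,0,0,0,0,-1,0,0,0,0,0,0,-1],
)

```text
time_s: 55.6
position: [0.6101, 0.3505, 0.3144]
tcp_rot: [[-0.001, 1.0, -0.005], [1.0, 0.001, -0.002], [-0.002, -0.005, -1.0]]
force: [-0.5, -0.1, -0.5]
opening: 0.001
```

```bash
python3 chk.py t53; python3 -c "
from m import *
snap('scene','s53')"
```

```text
55.6 [0.6101 0.3505 0.3144] [-0.5 -0.1 -0.5]
[([7, 7, 10, 9, 60], [11.3, 11.2]), ([11, 29, 13, 13, 62], [17.7, 36.3]), ([7, 42, 17, 8, 39], [16.0, 46.8])]
```

View pics/t53.png

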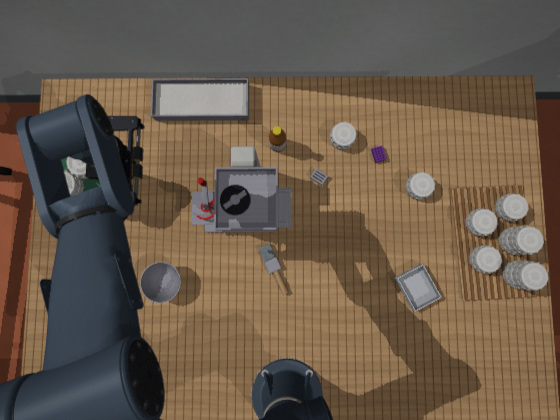

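View pics/s53.png

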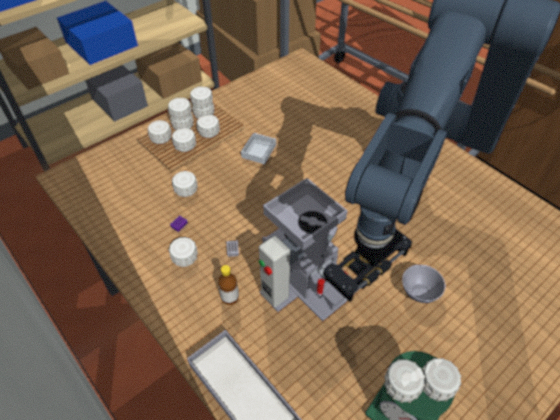

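The lever is holding still: its grip centroid has stayed at about (201, 181) in the top view. The ribbon die (319,177), purple block (378,155), bowl, oil, brush, hanks and tray are all where they began. The gripper is clear, so I'm handing in.

```bash
python3 -c "
from rig import hand_in
print(hand_in())"
```

```text
the job is handed in; nothing more can be done
None
```

The extruder is set up and handed in at about 55.6 s, though the cam lever rests slightly short of its end stop.

**What I did**
- I seated the brass round-hole die in the drawer window.
- I gripped the drawer with the tool leaned back about 50–54°, carried drawer and die together, and slid them along the slideway until the flange was on the seal.
- I turned the cam lever clockwise, gripping it for most of the turn and finishing with closed fingers until it met its end stop.

**Last checks**
- **Die:** it was flush in its window as the drawer went in. I could not see it inside the head afterwards.
- **Drawer:** the flange-to-head gap in the images fell from about 12 mm to about 7 mm. That puts the drawer within roughly 1 mm of home.
- **Stud:** it was seen inside the hook.
- **Surroundings:** the ribbon die and the other bench items look unmoved, and the gripper was clear of everything with no force reading.

**What did not fully agree**
- **Lever spring-back:** each time I released the lever at its end stop it sprang back, at first about 8°.
- **Drawer off-centre:** the drawer was sitting about 1.3 mm to one side in its guides. I took its pull grip again, centred it and pressed the lever home once more.
- **Where the lever rests:** about 2–5° short of the stop, which I estimate at 3.05–3.1 rad rather than 3.14. It did not move between the last two images.

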